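# Put up the little shelf on the cupboard door and load it

## Robot

A 6-joint arm with a two-finger parallel gripper is mounted at the origin on a cart in front of the work surface, level with it; the furniture and walls round the work are solid. World frame = base frame: x ahead of the robot, y to its left, z up, the work surface at z = 0. Lengths are in m, angles in rad, forces in N, time in s.
With the tool pointing down it reaches from about 0.425 to 1.125 m from the base axis. Payload 14.9 kg.
Tool frame: the origin (TCP) lies at the very end of the fingers, on their centre line; the grasp point (between the pads) lies 19 mm behind it; z points along the fingers, y is the direction in which the jaws open and shut (so a half turn about z gives the same grasp; the last joint's range is limited). The gripper opens to 91 mm and grips with 3 to 60 N. Pads are 32 mm wide; open, the fingers measure 118 mm over their backs; the gripper's body (76 mm by 178 mm) begins 60 mm behind the grasp point.
Start: joints at [-1.367, 0.379, 1.734, -0, 1.028, -0.033], TCP at [0.164, -0.68, 0.214] pointing down, gripper open.
Joint ranges: [-2.77, 2.77], [-0.74, 2.19], [0, 2.66], [-1.06, 4.2], [0.31, 2.87], [-3.08, 3.08]. Speed limits (rad/s): [1.89, 1.89, 2.39, 3.14, 3.14, 3.14].

## Interface

Orientations are given as [roll, pitch, yaw] about the fixed x, y, z axes, in that order (R = Rz(yaw) Ry(pitch) Rx(roll)).
In Python, from rig import * gives the robot as it stands.
- The arm moves only by the tool move_arm, never from a script. Its argument "steps" is a list that holds one entry, the list of rows, each a list of 5 numbers: the gripper command: -1 is fully open, 1 is shut, values between are in proportion, then the shift along the tool's x, y, z in m, then the turn about the tool's z in degrees. A call has 1 to 8 rows; each row shifts and turns the pose as measured when the row begins, along the tool's axes as they then stand; what a row does not reach is not made up. A row lasts 1/12 s, in which the tool goes at most 41.7 mm and 7.16 degrees, less where a joint would pass 70% of its speed; a pose out of reach is approached as far as the arm can. A call is refused whole if a number of a shift passes 0.0417 or a number of a turn 7.16, either way. A call with a gripper value outside its range is refused whole. The fingers move at their own pace and stop on an object; the grip force is fixed at half the most. Time passes only in rows, so rows that do not move let the fingers close. It gives the time, the measured TCP pose, the force and the opening at its end, in the units of the state.
- sense(): the state, without advancing time (a new reading comes with each control period).
- get_image(name): name is "side" or "top"; returns a dict with "color" (400x640x3 uint8, red, green, blue), "fx", "fy", "cx", "cy" (pixels), "k1" (the pictures are not rectified: a ray, as slopes to the right and down, at radius r is drawn at 1 + k1 r^2 times it, then the intrinsics apply), "rvec" (rotation vector, rad) and "tvec" (3), from world to camera coordinates, as OpenCV has them. Camera axes: x right, y down, z forward; pixel columns grow to the right and rows downward; lengths in m; the calibration is good to about 2 mm. A picture is of the moment at which its call begins. There is no depth.
- job_done(): hands the job in, once; it reports no verdict.
The state is a dict: "t": time; "joints": joint angles; "dq": joint speeds; "effort": joint torques, N m; "tcp_pos": TCP position; "tcp_rot": TCP orientation; "force": force on the tool from outside, world axes, zero at the start; "ft_torque": the same for the moment, N m; "grip_width": finger opening in m.
Only numpy, scipy, OpenCV 4.12 (cv2) and the standard library are available. Lean on these libraries where they do the work, as an engineer would, in place of code of your own. Each camera call takes 0.05 s, during which the arm holds its last target.

## Task

First push the door of the little worktop cupboard shut until it snaps past its roller catch. Then hook the two display arms into the slotted rail on that door, one in the left and one in the right pair of slots, pressing each firmly down until it locks fully home, and lay the wooden board level across the two arms, centred on the rail, to make a shelf. Last, stand every salt shaker and tin from the worktop upright on the board; do not knock over the vase.

Things in the scene. Friction and masses are not known exactly. Their poses are not given: they have to be found in the camera images.
- cupboard: fixed wooden cupboard standing on the worktop, 110 deep (x) x 290 wide (y) x 232 mm high; origin at the centre of its underside; x points from its front to its back, so the front looks to -x
- door (a joint): cupboard door: 0 = shut, grows (rad) as it opens towards the robot about an upright hinge at the right (-y) edge of the front. A sprung roller catch resists over the last 0.08 rad (about 8 N at the free edge), is passed at about 0.035 rad and then pulls the door to 0. The door is 270 mm wide, 16 mm thick
- door_hinge (a point): point on the door's hinge axis, 110 mm above the worktop. Axes are the door's: y along it from hinge to free edge, -x outwards, z up. A steel rail on the outer face has its flat, slippery front at x = -0.036 of this frame, from 150 to 214 mm above the worktop. A small knob, 22 mm proud of the panel, sits near the free edge 85 mm above the worktop
- door_edge (a point): point on the rail's front face near the free edge, 195 mm above the worktop, 256 mm from the hinge: a good place to push the door; axes as door_hinge
- slots_left (a point): left pair of slots (near the free edge): point on the rail's front face midway between the two slots, level with their bottom edges (175 mm above the worktop); axes as door_hinge. A slot is 11 wide, 30 mm high, upward from this level; 36 mm between their centres. Steel 4 mm thick, 16 mm free depth behind. Rail top 39 mm above this point. Pairs are 85 mm apart
- slots_middle (a point): the same for the middle pair of slots, which stays empty; the middle of the rail
- slots_right (a point): the same for the right pair of slots (near the hinge)
- bracket1: plain steel display arm, 0.18 kg, standing upright. A bar 12 mm thick (y), 24 mm high (z 0 to 0.024) runs from x = -0.050 to 0.064; a crosspiece 50 wide, 30 mm high ends it at x = -0.056; at the other end a back plate 60 wide, 62 mm high, rear face at x = 0.070, with two claws on it. Origin: under the bar at its grip point; grip the bar from above there
- bracket2: a second, equal display arm. On both the claws are 36 mm apart between centres, each 5 mm thick, and reach 12.5 mm beyond the plate's rear face to +x: level necks (z 0.050 to 0.058) with lips hanging down to z = 0.036, 5.5 mm clear of the plate, ending in rounded toes
- arm1_claws (a point): point of the first arm on the plate's rear face, midway between the claws, at the underside of their necks (body x = 0.070, z = 0.050). To fit: claws level through the slots until the plate meets the rail, then down. A sprung roller in the rail stops it 8 to 10 mm short; press it past with 10 to 20 N, best on the bar near the plate; it snaps home with this point at its slots point
- arm2_claws (a point): the same on the second arm; axes as the arm's. A locked arm droops a few degrees at its front and its bar's top is then about 149 mm above the worktop
- board: light wooden shelf board, 60 wide (x) x 240 long (y) x 14 mm thick, lying flat, 0.14 kg; origin at the centre of its underside. On the shelf it lies along the rail, on both bars, its middle about 80 mm out from the rail's front
- shaker1: salt shaker of clear glass with a grey metal cap, 44 mm wide, 90 mm high, 0.1 kg; origin at the centre of its underside; may be absent
- shaker2: a second, equal salt shaker; may be absent
- small_tin: small closed food tin with a paper label, 58 mm wide, 72 mm high, 0.18 kg; origin at the centre of its underside; may be absent. The three fit on the board 80 mm apart
- vase: empty blue vase, 72 mm wide, 140 mm high, a bystander; origin at the centre of its underside
Things that resemble listed ones, but are neither listed nor needed, are in the scene too. What is shaped like the shaker1 but purple is not meant.

How it is judged:
By the outcome, as a careful person would: the job done as asked, in the order asked, and still so for the second after the job is handed in, with the robot touching nothing.
Of shaker1, shaker2, small_tin only 2 to 3 are there at a start; the rules pass over those that are not, and their reading is None.
At some moment in a run one of bracket1, bracket2 may be knocked a few centimetres aside while the robot is not near it.
It also fails if it takes over 210 s, if anything falls off the work surface, if the arm or the gripper's body presses on something with over 40 N, if the wrist force passes 120 N, or if a joint passes its speed limit or range.

## Working session

There is one attempt and no reset: what is moved stays moved. The work goes in short steps, Python scripts to look and compute and a tool call to move; the robot and the scene stay as the last step left them, time stands still between calls to the robot, and variables do not carry over. Pictures are saved under pics/ and viewed, and the job is handed in when it is done.

Besides the shell and the picture viewer there is one more tool, called as name(argument=value, ...) on one line, values as JSON. move_arm: Moves the arm, as the interface text tells. Its arguments: {"type":"object","properties":{"steps":{"type":"array","items":{"type":"array","items":{"type":"array","items":{"type":"number"}}}}},"required":["steps"]}

```bash
ls; mkdir -p pics
cat > h.py <<'E'
from rig import *
import numpy as np, cv2
from scipy.spatial.transform import Rotation as Ro
def cam(n,save=None):
    d=get_image(n)
    if save: cv2.imwrite('pics/'+save+'.png',d['color'][:,:,::-1])
    d['R']=Ro.from_rotvec(np.array(d['rvec']).ravel()).as_matrix(); d['t']=np.array(d['tvec']).ravel()
    d['K']=np.array([[d['fx'],0,d['cx']],[0,d['fy'],d['cy']],[0,0,1.]]); d['D']=np.array([d['k1'],0,0,0.])
    d['C']=-d['R'].T@d['t']
    return d
def ray(d,u,v):
    p=cv2.undistortPoints(np.array([[[u,v]]],float),d['K'],d['D'])[0,0]
    r=d['R'].T@np.array([p[0],p[1],1.]); return d['C'],r/np.linalg.norm(r)
def onz(d,u,v,z):
    c,r=ray(d,u,v); return c+r*(z-c[2])/r[2]
def onplane(d,u,v,p0,n):
    c,r=ray(d,u,v); return c+r*(np.dot(np.array(p0)-c,n)/np.dot(r,n))
def tri(d1,p1,d2,p2):
    c1,r1=ray(d1,*p1);c2,r2=ray(d2,*p2)
    A=np.stack([r1,-r2],1);s=np.linalg.lstsq(A,c2-c1,rcond=None)[0]
    a=c1+r1*s[0];b=c2+r2*s[1];return (a+b)/2,np.linalg.norm(a-b)
def proj(d,P):
    return cv2.projectPoints(np.array(P,float).reshape(-1,1,3),np.array(d['rvec'],float),np.array(d['tvec'],float),d['K'],d['D'])[0].reshape(-1,2)
def crop(d,x0,y0,x1,y1,s,name):
    im=cv2.resize(d['color'][y0:y1,x0:x1,::-1],None,fx=s,fy=s,interpolation=cv2.INTER_CUBIC); cv2.imwrite('pics/'+name+'.png',im)
E
python3 - <<'E'
from h import *
for n in('side','top'):
    d=cam(n,n+'0'); print(n,d['C'],d['R'][2],d['fx'],d['k1'])
print(sense())
E
```

```text
pics
side [0.40057409 1.10424061 0.88323387] [ 0.07450411 -0.80121854 -0.59371542] 362.4154168718476 -0.036179119512914394
top [0.39122179 0.05471281 1.31286182] [ 0.07697433  0.01568082 -0.99690976] 373.7429514953112 -0.08112625472229142
{'t': 0.1, 'joints': array([-1.36728515e+00,  3.79332220e-01,  1.73475691e+00, -2.62827572e-05,
        1.02851282e+00, -3.33178304e-02]), 'dq': array([-0.00102955, -0.00164509, -0.00182293,  0.00012522,  0.00108984,
        0.00038805]), 'effort': array([-5.37807518e-04, -7.65035892e+01, -4.35292983e+01,  6.51740609e-02,
        3.97880108e-02,  2.22172275e-05]), 'tcp_pos': array([ 0.16413475, -0.68009515,  0.21335346]), 'tcp_rot': array([-3.14058316e+00, -1.11355946e-05,  2.36842575e-01]), 'force': array([-0.7523797 , -1.10590885,  0.61537099]), 'ft_torque': array([-0.02776665,  0.03854085,  0.01334512]), 'grip_width': 0.09092306695040538}
```

```bash
python3 - <<'E'
from h import *
d=cam('top'); crop(d,130,80,490,250,2.2,'t1'); crop(d,180,150,360,250,4.4,'t2'); crop(d,360,130,500,250,5,'t3')
s=cam('side'); crop(s,220,100,380,390,2,'s1'); crop(s,260,180,370,340,3.6,'s2')
E
python3 - <<'E'
from h import *
d=cam('top');s=cam('side')
f=lambda x,y:(360+x/5,130+y/5)
print('cup top');
for p in [(95,75),(585,98),(587,283),(95,263)]: print(np.round(onz(d,*f(*p),.232),4))
print('door top edge free / hinge'); 
for p in [(130,437),(135,455),(555,312)]: print(np.round(onz(d,*f(*p),.225),4))
print('rail top front'); 
for p in [(152,488),(565,348),(133,458)]: print(np.round(onz(d,*f(*p),.214),4))
print('glass',onz(d,*f(495,545),0),onz(d,*f(560,490),0))
g=lambda x,y:(180+x/4.4,150+y/4.4)
print('shaker tops',[np.round(onz(d,*g(*p),.09),4) for p in [(320,171),(418,168)]])
print('shakers side',[np.round(onz(s,260+p[0]/3.6,180+p[1]/3.6,.09),4) for p in [(153,268),(158,210)]])
print('board',[np.round(onz(d,*g(*p),.014),4) for p in [(158,300),(447,288),(453,360),(160,368)]])
print('vase',onz(d,*g(36,128),.14),'purple',onz(d,*g(202,185),.08))
for n,pp in {'b1':[(558,198),(580,345)],'b2':[(692,198),(702,345)]}.items(): print(n,[np.round(onz(d,*g(*p),.024),4) for p in pp])
for p in [(520,200),(595,188),(657,200),(733,193)]: print('plate',np.round(onz(d,*g(*p),.062),4))
for p in [(550,350),(610,344),(674,352),(733,348)]: print('xp',np.round(onz(d,*g(*p),.030),4))
E
```

```text
cup top
[ 0.6302 -0.0947  0.232 ]
[ 0.6163 -0.3857  0.232 ]
[ 0.5063 -0.3823  0.232 ]
[ 0.5191 -0.0927  0.232 ]
door top edge free / hinge
[ 0.418  -0.1126  0.225 ]
[ 0.4075 -0.1153  0.225 ]
[ 0.4899 -0.3653  0.225 ]
rail top front
[ 0.3883 -0.1267  0.214 ]
[ 0.4694 -0.3748  0.214 ]
[ 0.4059 -0.1158  0.214 ]
glass [ 0.34600564 -0.40399493  0.        ] [ 0.38419716 -0.45168853  0.        ]
shaker tops [array([0.5173, 0.3048, 0.09  ]), array([0.5191, 0.2307, 0.09  ])]
shakers side [array([0.5182, 0.3235, 0.09  ]), array([0.5214, 0.2515, 0.09  ])]
board [array([0.4225, 0.4499, 0.014 ]), array([0.4315, 0.218 , 0.014 ]), array([0.3746, 0.213 , 0.014 ]), array([0.3684, 0.4474, 0.014 ])]
vase [0.54503623 0.50480335 0.14      ] purple [0.50818555 0.39729612 0.08      ]
b1 [array([0.5017, 0.1294, 0.024 ]), array([0.3862, 0.1122, 0.024 ])]
b2 [array([0.5012, 0.0239, 0.024 ]), array([0.3859, 0.0168, 0.024 ])]
plate [0.497  0.1563 0.062 ]
plate [0.506  0.0989 0.062 ]
plate [0.4965 0.0516 0.062 ]
plate [ 0.5016 -0.0065  0.062 ]
xp [0.3824 0.1353 0.03  ]
xp [0.3869 0.0886 0.03  ]
xp [0.3806 0.0388 0.03  ]
xp [ 0.3835 -0.0071  0.03  ]
```

```bash
cat >> h.py <<'E'
def go(x,y,z,yawdeg=None,mx=0.036):
    s=sense(); p=np.array(s['tcp_pos']); R=Ro.from_euler('xyz',s['tcp_rot']).as_matrix()
    dl=R.T@(np.array([x,y,z])-p); yaw=np.degrees(s['tcp_rot'][2])
    turn=0 if yawdeg is None else -((yawdeg-yaw+90)%180-90)
    n=int(max(1,np.ceil(max(np.abs(dl).max()/mx,abs(turn)/6.5))))
    print('t',round(s['t'],2),'pos',np.round(p,4),'yaw',round(yaw,2),'F',np.round(s['force'],1),'w',round(s['grip_width'],4),'q',np.round(s['joints'],2))
    print('total',np.round(dl*1000,1),'turn',round(turn,2),'n',n,'per row',np.round(dl/n,4),round(turn/n,2))
E
python3 - <<'E'
from h import *
go(0.164,-0.68,0.36,-2.5)
E
```

```text
t 0.3 pos [ 0.1642 -0.6804  0.2137] yaw 13.57 F [ 0.1 -0.3  0.3] w 0.0915 q [-1.37  0.38  1.73 -0.    1.03 -0.03]
total [-1.000e-01 -4.000e-01 -1.463e+02] turn 16.07 n 5 per row [-0.     -0.0001 -0.0293] 3.21
```

move_arm(steps=[[[1, 0, 0, -0.036, 5.4], [1, 0, 0, -0.036, 5.4], [1, 0, 0, -0.036, 5.3], [1, 0, 0, -0.036, 0]]])

```text
t: 0.63
tcp_pos: [0.1633, -0.6764, 0.3523]
tcp_rot: [-3.125, 0.004, -0.057]
force: [-0.4, -0.6, 0.9]
grip_width: 0.067
```

Run:
```python
from h import *
go(0.385,-0.2,0.36,-2.5)
```

```text
t 0.63 pos [ 0.1633 -0.6764  0.3523] yaw -3.29 F [-0.4 -0.6  0.9] w 0.067 q [-1.37  0.26  1.63 -0.    1.27  0.26]
total [ 193.9 -488.4   -0.7] turn -0.79 n 14 per row [ 0.0139 -0.0349 -0.    ] -0.06
```

move_arm(steps=[[[1, 0.014, -0.035, 0, 0], [1, 0.014, -0.035, 0, 0], [1, 0.014, -0.035, 0, 0], [1, 0.014, -0.035, 0, 0], [1, 0.014, -0.035, 0, 0], [1, 0.014, -0.035, 0, 0], [1, 0.014, -0.035, 0, 0], [1, 0.014, -0.035, 0, 0]]])

```text
t: 1.3
tcp_pos: [0.2935, -0.4006, 0.3638]
tcp_rot: [-3.141, -0.001, -0.066]
force: [1.0, -0.3, 0.4]
grip_width: 0.0143
```

Run:
```python
from h import *
go(0.385,-0.2,0.36,-2.5)
```

```text
t 1.3 pos [ 0.2935 -0.4006  0.3638] yaw -3.8 F [ 1.  -0.3  0.4] w 0.0143 q [-0.99 -0.11  2.01  0.    1.24  0.65]
total [  78.  -206.2    4.1] turn -1.3 n 6 per row [ 0.013  -0.0344  0.0007] -0.22
```

move_arm(steps=[[[1, 0.013, -0.034, 0, -0.6], [1, 0.013, -0.034, 0, -0.6], [1, 0.013, -0.034, 0.01, 0], [1, 0.013, -0.034, 0.03, 0], [1, 0.013, -0.034, 0.03, 0], [1, 0.013, -0.034, 0.03, 0], [1, 0, 0, 0.03, 0]]])

```text
t: 1.88
tcp_pos: [0.3825, -0.2019, 0.2484]
tcp_rot: [3.134, -0.015, -0.042]
force: [0.5, -1.2, -0.4]
grip_width: 0.0003
```

Run:
```python
from h import *
go(0.385,-0.2,0.18,-2.5)
d=cam('top'); crop(d,330,130,500,260,4,'t4')
```

```text
t 1.88 pos [ 0.3825 -0.2019  0.2484] yaw -2.43 F [ 0.5 -1.2 -0.4] w 0.0003 q [-0.54 -0.12  2.24  0.    1.01  1.07]
total [ 1.4 -2.5 68.4] turn 0.07 n 2 per row [ 0.0007 -0.0013  0.0342] 0.04
```

move_arm(steps=[[[1, 0, 0, 0.035, 0], [1, 0, 0, 0.033, 0], [1, 0, 0, 0, 0], [1, 0.01, 0, 0, 0], [1, 0.01, 0, 0, 0], [1, 0.01, 0, 0, 0], [1, 0.01, 0, 0, 0]]])

```text
t: 2.52
tcp_pos: [0.4239, -0.2059, 0.1791]
tcp_rot: [3.136, -0.01, -0.042]
force: [-0.9, 0.3, 0.8]
grip_width: 0.0004
```

Run:
```python
from h import *
go(0.43,-0.2,0.18,-2.5)
```

```text
t 2.52 pos [ 0.4239 -0.2059  0.1791] yaw -2.42 F [-0.9  0.3  0.8] w 0.0004 q [-0.5   0.06  2.21 -0.    0.86  1.11]
total [ 5.9 -6.2 -0.8] turn 0.08 n 1 per row [ 0.0059 -0.0062 -0.0008] 0.08
```

move_arm(steps=[[[1, 0.008, -0.01, 0, 0], [1, 0.006, -0.012, 0, 0], [1, 0.006, -0.012, 0, 0], [1, 0.006, -0.012, 0, 0], [1, 0.006, -0.012, 0, 0], [1, 0.005, 0, 0, 0], [1, 0.004, 0, 0, 0]]])

```text
t: 3.1
tcp_pos: [0.4637, -0.1468, 0.1828]
tcp_rot: [3.136, 0.021, -0.04]
force: [-32.3, -2.6, 5.7]
grip_width: 0.0008
```

Run:
```python
from h import *
go(0.46,-0.14,0.18,-2.5)
d=cam('top'); crop(d,330,130,500,260,4,'t5')
```

```text
t 3.1 pos [ 0.4637 -0.1468  0.1828] yaw -2.3 F [-32.3  -2.6   5.7] w 0.0008 q [-0.35  0.09  2.17 -0.01  0.9   1.27]
total [-3.9 -6.7  2.9] turn 0.2 n 1 per row [-0.0039 -0.0067  0.0029] 0.2
```

move_arm(steps=[[[1, -0.006, 0, 0, 0], [1, -0.015, 0, 0, 0], [1, -0.02, 0, -0.01, 0], [-0.2, 0, 0, -0.036, 0], [-0.2, 0, 0, -0.036, 0], [-0.2, 0, -0.036, -0.036, 0], [-0.2, 0, -0.036, -0.036, 0], [-0.2, 0, -0.036, 0, 0]]])

```text
t: 3.82
tcp_pos: [0.4347, -0.0515, 0.3371]
tcp_rot: [3.136, 0.015, -0.046]
force: [0.9, -0.0, 1.6]
grip_width: 0.031
```

move_arm(steps=[[[-0.2, 0, -0.038, 0, 0], [-0.2, 0, -0.038, 0, 0], [-0.2, 0, -0.038, 0, 0], [-0.2, 0, -0.038, 0, 0], [-0.2, 0, -0.038, 0, 0], [-0.2, 0, -0.038, 0, 0], [-0.2, 0, -0.038, 0, 0], [-0.2, 0, 0, 0, 0]]])

```text
t: 4.48
tcp_pos: [0.4549, 0.2359, 0.3569]
tcp_rot: [-3.139, -0.015, -0.046]
force: [-0.3, -0.6, 0.7]
grip_width: 0.0546
```

Run:
```python
from h import *
go(0.45,0.15,0.35,-2.5)
d=cam('top','top6'); crop(d,360,130,500,250,5,'t6')
s=cam('side','side6'); crop(s,260,90,380,290,3.,'s6')
```

```text
t 4.48 pos [0.4549 0.2359 0.3569] yaw -2.61 F [-0.3 -0.6  0.7] w 0.0546 q [ 0.44 -0.09  2.   -0.    1.21  2.05]
total [-1.1 86.   6.6] turn -0.11 n 3 per row [-0.0004  0.0287  0.0022] -0.04
```

Run:
```python
from h import *
d=cam('top'); crop(d,372,180,472,205,8,'t7')
f=lambda x,y:(360+x/5,130+y/5)
for p in [(98,335),(540,351)]: print(np.round(onz(d,*f(*p),.214),4))
```

```text
[ 0.4785 -0.0963  0.214 ]
[ 0.4677 -0.3596  0.214 ]
```

Run:
```python
from h import *
ims=[cam('top') for _ in range(2)]
d=ims[0]; im=np.mean([i['color'].astype(float) for i in ims],0).mean(2)
print('noise',np.abs(ims[0]['color'].astype(float)-ims[1]['color']).mean())
for c in [384,400,420,440,460]: print(c,np.round(im[188:206,c]).astype(int))
for r in range(194,203): print(r,np.round(im[r,374:476]).astype(int).tolist())
```

```text
noise 0.5551341145833333
384 [115  72 112 196 231 231 231 202 116 101  76  89 140 170 168 166 166 161]
400 [135 112  58 116 219 247 239 209 203 165 143 162 162 166 170 174 175 174]
420 [131 134 112  58 136 213 231 231 226 189 122 132 146 148 152 158 156 156]
440 [126 128 130 108  56 134 210 224 224 221 175 119 136 149 150 154 154 154]
460 [115 118 120 123 105  56 129 206 226 229 229 192 128 151 169 169 171 170]
194 [89, 89, 58, 60, 75, 161, 161, 178, 232, 232, 231, 231, 226, 226, 228, 230, 233, 239, 237, 239, 239, 238, 232, 234, 236, 239, 239, 236, 236, 227, 231, 231, 231, 230, 230, 231, 231, 231, 231, 231, 231, 231, 231, 231, 231, 231, 231, 231, 231, 231, 231, 231, 231, 231, 230, 230, 231, 230, 230, 230, 230, 230, 230, 230, 215, 213, 210, 206, 209, 203, 208, 206, 208, 201, 177, 174, 171, 169, 166, 159, 150, 146, 141, 134, 130, 134, 129, 117, 118, 129, 133, 154, 162, 162, 222, 239, 242, 244, 246, 244, 244, 244]
195 [133, 132, 103, 99, 111, 160, 152, 166, 203, 202, 202, 209, 208, 208, 210, 222, 216, 219, 218, 216, 217, 218, 193, 202, 204, 209, 209, 208, 212, 213, 231, 230, 231, 230, 2
[... 3230 characters left out ...]
 152, 149, 145, 147, 149, 154, 155, 154, 155, 150, 150, 153, 153, 150, 148, 146, 145, 146, 144, 146, 149, 151, 151, 153, 154, 156, 157, 219, 241, 234, 238, 241, 244, 246, 245, 244, 244]
202 [155, 156, 155, 156, 156, 158, 165, 168, 174, 172, 168, 166, 164, 164, 164, 164, 163, 165, 166, 168, 170, 170, 170, 171, 175, 174, 170, 164, 157, 156, 159, 158, 153, 150, 147, 146, 150, 153, 154, 153, 151, 149, 150, 156, 157, 154, 152, 155, 155, 155, 157, 161, 165, 167, 168, 167, 167, 168, 170, 170, 170, 167, 164, 157, 153, 157, 150, 145, 146, 147, 151, 148, 148, 155, 157, 151, 154, 158, 154, 154, 155, 154, 153, 157, 163, 167, 169, 169, 166, 164, 161, 155, 219, 240, 235, 238, 242, 244, 246, 245, 244, 244]
```

Run:
```python
from h import *
d=cam('top')
for z in(.185,.195):
  for c,r in [(395,197),(423,198),(450.6,199)]: print(z,np.round(onz(d,c+.0,r,z),4))
print([np.round(onz(d,c,r,.214),4) for c,r in[(381.5,195.5),(467.8,199.6),(424.7,197.5)]])
im=d['color'];crop(d,290,185,355,238,12,'t8')
```

```text
0.185 [ 0.4805 -0.147   0.185 ]
0.185 [ 0.4771 -0.2322  0.185 ]
0.185 [ 0.4736 -0.3168  0.185 ]
0.195 [ 0.4797 -0.1452  0.195 ]
0.195 [ 0.4763 -0.2297  0.195 ]
0.195 [ 0.4729 -0.3135  0.195 ]
[array([ 0.4829, -0.102 ,  0.214 ]), array([ 0.4695, -0.3591,  0.214 ]), array([ 0.4763, -0.2299,  0.214 ])]
```

```bash
cat >> h.py <<'E'
def brk(d,pl,pr,cl,cr,zoff=0):
    # plate top ends (front-ish line centre), crosspiece ends in px
    P=(onz(d,*pl,.062+zoff)+onz(d,*pr,.062+zoff))/2; C=(onz(d,*cl,.030+zoff)+onz(d,*cr,.030+zoff))/2
    v=(P-C)[:2]; print('len',np.linalg.norm(v),'(nom .120) yaw',np.degrees(np.arctan2(v[1],v[0])))
    for a,b,z in((pl,pr,.062),(cl,cr,.03)):
        w=(onz(d,*a,z+zoff)-onz(d,*b,z+zoff))[:2]; print('  cross len',np.linalg.norm(w),'yaw',np.degrees(np.arctan2(-w[0],w[1])))
    u=v/np.linalg.norm(v); m=(P+C)[:2]/2; print(' plate',P[:2],'origin',m-u*.007)
E
python3 - <<'E'
from h import *
d=cam('top'); g=lambda x,y:(290+x/12,185+y/12)
brk(d,g(470,118),g(682,106),g(513,542),g(684,528))
brk(d,g(97,122),g(300,95),g(180,543),g(347,517))
E
```

```text
len 0.11845240914298957 (nom .120) yaw 3.1263780676633113
  cross len 0.059415745263767146 yaw 2.9747624639695354
  cross len 0.0489082101222531 yaw 4.438443457216849
 plate [0.5001643  0.02238092] origin [0.43403666 0.01876904]
len 0.1191865538490134 (nom .120) yaw 8.025656326455538
  cross len 0.05742203307474075 yaw 7.314806902623284
  cross len 0.04825898162529986 yaw 8.650705418198124
 plate [0.50166748 0.12811527] origin [0.43572644 0.11881775]
```

Run:
```python
from h import *
go(0.434,0.0188,0.12,3.2)
```

```text
t 4.83 pos [0.4544 0.2292 0.3551] yaw -2.9 F [ 0.5  0.  -0.5] w 0.0548 q [ 0.42 -0.09  2.   -0.01  1.21  2.05]
total [-12.7 211.3 234.8] turn -6.1 n 7 per row [-0.0018  0.0302  0.0335] -0.87
```

move_arm(steps=[[[-0.2, -0.002, 0.035, 0, -1], [-0.2, -0.002, 0.035, 0, -1], [-0.2, -0.002, 0.035, 0.01, -1], [-0.2, -0.002, 0.035, 0.03, -1], [-0.2, -0.002, 0.035, 0.035, -1], [-0.2, 0, 0.035, 0.035, 0], [-0.2, 0, 0, 0.035, 0], [-0.2, 0, 0, 0.035, 0]]])

```text
t: 5.5
tcp_pos: [0.4491, 0.0215, 0.1931]
tcp_rot: [-3.141, -0.033, 0.031]
force: [-0.1, 0.3, -0.4]
grip_width: 0.0546
```

Run:
```python
from h import *
go(0.434,0.0188,0.12,3.2)
```

```text
t 5.5 pos [0.4491 0.0215 0.1931] yaw 1.79 F [-0.1  0.3 -0.4] w 0.0546 q [-0.   -0.01  2.25  0.    0.87  1.53]
total [-17.5   2.2  72.6] turn -1.41 n 3 per row [-0.0058  0.0007  0.0242] -0.47
```

move_arm(steps=[[[-0.2, -0.007, 0.001, 0.024, -0.5], [-0.2, -0.006, 0.001, 0.024, -0.5], [-0.2, -0.005, 0, 0.024, -0.4], [-0.2, 0, 0, 0.01, 0], [-0.2, 0, 0, 0, 0]]])

```text
t: 5.92
tcp_pos: [0.4283, 0.0129, 0.102]
tcp_rot: [3.141, -0.026, 0.045]
force: [-0.3, 0.9, -1.0]
grip_width: 0.0547
```

Run:
```python
from h import *
go(0.434,0.0188,0.006,3.2); print(sense()['tcp_rot'])
d=cam('top'); crop(d,290,165,375,238,9,'t9'); print(proj(d,[[.434,.0188,.024]]))
```

```text
t 5.92 pos [0.4283 0.0129 0.102 ] yaw 2.59 F [-0.3  0.9 -1. ] w 0.0547 q [-0.03  0.13  2.33  0.    0.66  1.5 ]
total [ 3.5 -5.6 96.1] turn -0.61 n 3 per row [ 0.0012 -0.0019  0.032 ] -0.2
[ 3.14129884 -0.02611003  0.0452346 ]
[[338.8867524  214.41397381]]
```

move_arm(steps=[[[-0.2, 0.001, -0.0025, 0.03, -0.2], [-0.2, 0.001, -0.0025, 0.03, -0.2], [-0.2, 0.001, -0.001, 0.02, -0.2], [-0.2, 0, 0, 0.005, 0], [-0.2, 0, 0, 0, 0], [-0.2, 0, 0, 0, 0]]])

```text
t: 6.47
tcp_pos: [0.4406, 0.017, 0.0224]
tcp_rot: [3.14, -0.039, 0.051]
force: [-0.4, 1.0, -0.2]
grip_width: 0.0545
```

Run:
```python
from h import *
go(0.434,0.0188,0.006,3.2); print(sense()['tcp_rot'])
```

```text
t 6.47 pos [0.4406 0.017  0.0224] yaw 2.93 F [-0.4  1.  -0.2] w 0.0545 q [-0.01  0.32  2.32  0.    0.46  1.5 ]
total [-7.1 -2.2 16.1] turn -0.27 n 1 per row [-0.0071 -0.0022  0.0161] -0.27
[ 3.14005921 -0.03859806  0.05118478]
```

move_arm(steps=[[[-0.2, -0.006, -0.002, 0.009, -0.2], [-0.2, -0.002, 0, 0.008, 0], [-0.2, 0, 0, 0, 0]]])

```text
t: 6.72
tcp_pos: [0.4351, 0.0184, 0.0074]
tcp_rot: [3.14, -0.045, 0.054]
force: [0.5, 1.0, 0.9]
grip_width: 0.0548
```

Run:
```python
from h import *
go(0.434,0.0188,0.004,3.2); print(sense()['tcp_rot'])
```

```text
t 6.72 pos [0.4351 0.0184 0.0074] yaw 3.11 F [0.5 1.  0.9] w 0.0548 q [-0.01  0.35  2.33  0.    0.42  1.5 ]
total [-1.2 -0.5  3.3] turn -0.09 n 1 per row [-0.0012 -0.0005  0.0033] -0.09
[ 3.13950522 -0.04491424  0.05431607]
```

move_arm(steps=[[[-0.2, -0.001, 0, 0.003, 0], [1, 0, 0, 0, 0], [1, 0, 0, 0, 0], [1, 0, 0, 0, 0], [1, 0, 0, 0, 0], [1, 0, 0, 0, 0], [1, 0, 0, 0, 0], [1, 0, 0, 0, 0]]])

```text
t: 7.38
tcp_pos: [0.4347, 0.0183, 0.0051]
tcp_rot: [3.139, -0.046, 0.054]
force: [-0.5, -0.1, -1.4]
grip_width: 0.0119
```

move_arm(steps=[[[1, 0, 0, -0.01, 0], [1, 0, 0, -0.015, 0], [1, 0, 0, -0.02, 0], [1, 0, 0, -0.02, 0], [1, 0, 0, -0.02, 0], [1, 0, 0, -0.02, 0], [1, 0, 0, 0, 0]]])

```text
t: 7.97
tcp_pos: [0.4272, 0.0183, 0.1126]
tcp_rot: [3.14, -0.04, 0.054]
force: [1.0, -0.1, -1.4]
grip_width: 0.0119
```

Run:
```python
from h import *
go(0.40,-0.2,0.3,-2.5); print(sense()['tcp_rot'])
d=cam('top'); crop(d,290,165,375,238,9,'t10')
d=cam('side'); crop(d,280,180,380,260,8,'s10')
```

```text
t 7.97 pos [0.4272 0.0183 0.1126] yaw 3.11 F [ 1.  -0.1 -1.4] w 0.0119 q [-0.01  0.1   2.33  0.    0.67  1.5 ]
total [ -31.5  216.8 -188.4] turn 5.61 n 7 per row [-0.0045  0.031  -0.0269] 0.8
[ 3.13980436 -0.0398991   0.05436171]
```

move_arm(steps=[[[1, 0, 0, -0.025, 0], [1, 0, 0, -0.03, 0], [1, 0, 0, -0.03, 0], [1, 0, 0, -0.03, 0], [1, 0, 0, -0.03, 0], [1, 0, 0, -0.03, 0], [1, 0, 0, 0, 0], [1, 0, 0, 0, 0]]])

```text
t: 8.73
tcp_pos: [0.4148, 0.0182, 0.28]
tcp_rot: [3.141, -0.017, 0.054]
force: [0.2, -0.4, -3.2]
grip_width: 0.0118
```

Run:
```python
from h import *
go(0.363,-0.31,0.29,-2.5); print(sense()['tcp_rot'])
```

```text
t 8.73 pos [0.4148 0.0182 0.28  ] yaw 3.1 F [ 0.2 -0.4 -3.2] w 0.0118 q [-0.01 -0.2   2.24  0.    1.09  1.5 ]
total [-69.3 324.9 -11.1] turn 5.6 n 10 per row [-0.0069  0.0325 -0.0011] 0.56
[ 3.14128495 -0.01708745  0.05411177]
```

move_arm(steps=[[[1, -0.005, 0.032, -0.001, 0.7], [1, -0.005, 0.032, -0.001, 0.7], [1, -0.006, 0.032, 0, 0.7], [1, -0.006, 0.032, 0, 0.7], [1, -0.006, 0.032, 0, 0.7], [1, -0.006, 0.032, 0, 0.7], [1, -0.006, 0.032, 0, 0.7], [1, -0.006, 0.032, 0, 0.7]]])

```text
t: 9.4
tcp_pos: [0.3667, -0.2424, 0.2642]
tcp_rot: [-3.132, 0.0, -0.037]
force: [1.3, 1.0, -2.7]
grip_width: 0.012
```

Run:
```python
from h import *
go(0.363,-0.31,0.29,-2.5); print(sense()['tcp_rot'])
```

```text
t 9.4 pos [ 0.3667 -0.2424  0.2642] yaw -2.15 F [ 1.3  1.  -2.7] w 0.012 q [-0.64 -0.12  2.2   0.01  1.06  0.96]
total [ -1.1  67.5 -26.5] turn 0.35 n 2 per row [-0.0006  0.0337 -0.0132] 0.18
[-3.13218634e+00  4.59951079e-04 -3.74599192e-02]
```

move_arm(steps=[[[1, 0, 0.025, 0, 0.2], [1, 0, 0.025, 0, 0.2], [1, 0, 0.015, 0.005, 0], [1, 0, 0, 0.015, 0], [1, 0, 0, 0.02, 0], [1, 0, 0, 0.02, 0], [1, 0, 0, 0.01, 0], [1, 0, 0, 0, 0]]])

```text
t: 10.07
tcp_pos: [0.355, -0.312, 0.171]
tcp_rot: [-3.118, 0.019, -0.054]
force: [-0.1, 0.5, -2.8]
grip_width: 0.0117
```

Run:
```python
from h import *
go(0.363,-0.31,0.19,-2.5); print(sense()['tcp_rot'])
d=cam('top'); crop(d,370,165,480,240,7,'t11')
d=cam('side'); crop(d,300,100,380,200,6,'s11')
```

```text
t 10.07 pos [ 0.355 -0.312  0.171] yaw -3.12 F [-0.1  0.5 -2.8] w 0.0117 q [-0.77  0.09  2.19  0.01  0.89  0.85]
total [  7.5  -2.9 -19.1] turn -0.62 n 1 per row [ 0.0075 -0.0029 -0.0191] -0.62
[-3.11799725  0.0186406  -0.05439836]
```

move_arm(steps=[[[1, 0, 0, -0.04, 0], [1, 0, 0, -0.04, 0], [1, 0, 0, 0, 0], [1, 0, 0, 0, 0], [1, 0, 0, 0, 0]]])

```text
t: 10.58
tcp_pos: [0.3572, -0.3142, 0.256]
tcp_rot: [-3.118, 0.018, -0.053]
force: [0.7, -0.5, -1.5]
grip_width: 0.0117
```

```bash
cat >> h.py <<'E'
def tilt():
    s=sense(); R=Ro.from_euler('xyz',s['tcp_rot']).as_matrix(); z=R[:,2]; p=s['tcp_pos']; r=np.array(p[:2])/np.hypot(*p[:2])
    print('t',round(s['t'],2),'pos',np.round(p,4),'r',round(np.hypot(*p[:2]),4),'yaw',round(np.degrees(s['tcp_rot'][2]),2),'tilt out',round(float(z[:2]@r),4),'lat',round(float(z[0]*-r[1]+z[1]*r[0]),4),'tool z',np.round(z[:2],4),'F',np.round(s['force'],1),'w',round(s['grip_width'],4))
E
python3 - <<'E'
from h import *
tilt()
E
```

```text
t 10.58 pos [ 0.3572 -0.3142  0.256 ] r 0.4757 yaw -3.06 tilt out -0.0287 lat 0.007 tool z [-0.017   0.0242] F [ 0.7 -0.5 -1.5] w 0.0117
```

move_arm(steps=[[[1, 0, 0, 0.01, 0], [1, 0, 0, 0.01, 0], [1, 0, 0, 0.01, 0], [1, 0, 0, 0.01, 0], [1, 0, 0, 0.01, 0], [1, 0, 0, 0.01, 0], [1, 0, 0, 0.01, 0]]])

```text
t: 11.17
tcp_pos: [0.3543, -0.3106, 0.1757]
tcp_rot: [-3.115, 0.022, -0.053]
force: [-0.0, 0.6, -2.3]
grip_width: 0.0117
```

Run:
```python
from h import *
tilt()
```

```text
t 11.17 pos [ 0.3543 -0.3106  0.1757] r 0.4712 yaw -3.05 tilt out -0.0333 lat 0.0072 tool z [-0.0203  0.0273] F [-0.   0.6 -2.3] w 0.0117
```

move_arm(steps=[[[1, 0.0, -0.02, -0.0, 0], [1, 0, -0.02, 0, 0], [1, 0, -0.02, 0, 0], [1, 0, 0, 0, 0], [1, 0, 0, 0, 0]]])

```text
t: 11.58
tcp_pos: [0.3554, -0.2473, 0.1701]
tcp_rot: [-3.111, 0.028, -0.054]
force: [-0.1, -0.3, -2.5]
grip_width: 0.0121
```

Run:
```python
from h import *
tilt()
```

```text
t 11.58 pos [ 0.3554 -0.2473  0.1701] r 0.4329 yaw -3.12 tilt out -0.04 lat 0.0115 tool z [-0.0263  0.0323] F [-0.1 -0.3 -2.5] w 0.0121
```

move_arm(steps=[[[1, 0.0, 0.008, -0.0, 0], [1, 0, 0.008, 0, 0], [1, 0, 0.008, 0, 0], [1, 0, 0.008, 0, 0], [1, 0, 0.008, 0, 0], [1, 0, 0.008, 0, 0], [1, 0, 0, 0, 0], [1, 0, 0, 0, 0]]])

```text
t: 12.25
tcp_pos: [0.3523, -0.3044, 0.1675]
tcp_rot: [-3.112, 0.028, -0.057]
force: [0.1, 0.1, -2.3]
grip_width: 0.0117
```

Run:
```python
from h import *
tilt()
```

```text
t 12.25 pos [ 0.3523 -0.3044  0.1675] r 0.4656 yaw -3.28 tilt out -0.0403 lat 0.007 tool z [-0.0259  0.0316] F [ 0.1  0.1 -2.3] w 0.0117
```

move_arm(steps=[[[1, 0.008, -0.012, 0.01, 0], [1, 0.012, -0.012, 0.015, 0], [1, 0.012, -0.012, 0.02, 0], [1, 0.01, -0.012, 0.02, 0], [1, 0.004, -0.01, 0.02, 0], [1, 0, 0, 0.015, 0], [1, 0, 0, 0.01, 0], [1, 0, 0, 0, 0]]])

```text
t: 12.92
tcp_pos: [0.3995, -0.2432, 0.0544]
tcp_rot: [-3.113, 0.029, -0.058]
force: [0.3, 0.8, -2.0]
grip_width: 0.0118
```

Run:
```python
from h import *
tilt(); go(.40,-.24,.02,-2.5)
d=cam('side'); crop(d,300,100,380,200,6,'s12')
```

```text
t 12.92 pos [ 0.3995 -0.2432  0.0544] r 0.4677 yaw -3.34 tilt out -0.0389 lat 0.0121 tool z [-0.027   0.0306] F [ 0.3  0.8 -2. ] w 0.0118
t 12.92 pos [ 0.3995 -0.2432  0.0544] yaw -3.34 F [ 0.3  0.8 -2. ] w 0.0118 q [-0.6   0.31  2.23  0.02  0.65  1.01]
total [ 1.3 -2.2 34.5] turn -0.84 n 1 per row [ 0.0013 -0.0022  0.0345] -0.84
```

move_arm(steps=[[[1, 0, 0, 0.012, -0.4], [1, 0, 0, 0.012, -0.4], [1, 0, 0, 0.008, 0], [1, 0, 0, 0.004, 0], [1, 0, 0, 0.003, 0]]])

```text
t: 13.38
tcp_pos: [0.4012, -0.2452, 0.018]
tcp_rot: [-3.116, 0.022, -0.046]
force: [1.0, -0.5, -1.3]
grip_width: 0.0117
```

Run:
```python
from h import *
tilt()
```

```text
t 13.38 pos [ 0.4012 -0.2452  0.018 ] r 0.4701 yaw -2.62 tilt out -0.0318 lat 0.0117 tool z [-0.021   0.0266] F [ 1.  -0.5 -1.3] w 0.0117
```

move_arm(steps=[[[1, 0, 0, 0.005, 0], [1, 0, 0, 0.004, 0], [1, 0, 0, 0.003, 0], [1, 0, 0, 0.002, 0]]])

```text
t: 13.72
tcp_pos: [0.4029, -0.2458, 0.0045]
tcp_rot: [-3.117, 0.019, -0.048]
force: [-3.0, 16.5, 45.3]
grip_width: 0.012
```

Run:
```python
from h import *
tilt()
```

```text
t 13.72 pos [ 0.4029 -0.2458  0.0045] r 0.4719 yaw -2.72 tilt out -0.0286 lat 0.0125 tool z [-0.0179  0.0256] F [-3.  16.5 45.3] w 0.012
```

move_arm(steps=[[[1, 0, 0, -0.002, 0], [0, 0, 0, 0, 0], [0, 0, 0, 0, 0], [0, 0, 0, 0, 0]]])

```text
t: 14.05
tcp_pos: [0.4037, -0.2461, 0.0066]
tcp_rot: [-3.117, 0.018, -0.048]
force: [0.7, 0.3, -0.1]
grip_width: 0.0293
```

Run:
```python
from h import *
tilt()
d=cam('top'); crop(d,370,165,480,250,7,'t13')
d=cam('side'); crop(d,300,130,380,200,8,'s13')
```

```text
t 14.05 pos [ 0.4037 -0.2461  0.0066] r 0.4728 yaw -2.72 tilt out -0.0274 lat 0.0125 tool z [-0.0169  0.025 ] F [ 0.7  0.3 -0.1] w 0.0293
```

move_arm(steps=[[[1, 0, 0, 0, 0], [1, 0, 0, 0, 0], [1, 0, 0, 0, 0], [1, 0, 0, 0, 0], [1, 0, 0, -0.004, 0], [1, 0, 0, -0.003, 0], [1, -0.01, 0, 0, 0], [1, -0.01, 0, -0.002, 0]]])

```text
t: 14.82
tcp_pos: [0.3835, -0.2454, 0.0163]
tcp_rot: [-3.117, 0.018, -0.047]
force: [-0.3, 0.2, -1.5]
grip_width: 0.0117
```

Run:
```python
from h import *
tilt()
```

```text
t 14.82 pos [ 0.3835 -0.2454  0.0163] r 0.4553 yaw -2.67 tilt out -0.0279 lat 0.0119 tool z [-0.0171  0.025 ] F [-0.3  0.2 -1.5] w 0.0117
```

move_arm(steps=[[[1, -0.01, 0, -0.002, 0], [1, -0.008, 0.004, -0.01, 0], [1, -0.004, 0.01, -0.014, 0], [1, 0, 0.01, -0.014, 0], [1, 0, 0.01, -0.014, 0], [1, 0, 0.01, -0.014, 0], [1, 0, 0.008, -0.014, 0], [1, 0, 0.004, -0.01, 0]]])

```text
t: 15.48
tcp_pos: [0.3463, -0.2998, 0.109]
tcp_rot: [-3.111, 0.027, -0.048]
force: [-0.2, -0.6, -1.7]
grip_width: 0.0117
```

Run:
```python
from h import *
tilt();go(.363,-.31,.148,-2.5)
```

```text
t 15.48 pos [ 0.3463 -0.2998  0.109 ] r 0.458 yaw -2.73 tilt out -0.04 lat 0.0073 tool z [-0.0255  0.0317] F [-0.2 -0.6 -1.7] w 0.0117
t 15.48 pos [ 0.3463 -0.2998  0.109 ] yaw -2.73 F [-0.2 -0.6 -1.7] w 0.0117 q [-0.77  0.19  2.24  0.01  0.76  0.85]
total [ 16.1   8.2 -39.7] turn -0.23 n 2 per row [ 0.0081  0.0041 -0.0199] -0.12
```

move_arm(steps=[[[1, 0.004, 0.003, -0.012, 0], [1, 0.005, 0.003, -0.012, 0], [1, 0.005, 0.003, -0.01, 0], [1, 0.003, 0.001, -0.005, 0], [1, 0, 0, -0.002, 0]]])

```text
t: 15.9
tcp_pos: [0.3609, -0.3121, 0.1525]
tcp_rot: [-3.111, 0.027, -0.05]
force: [-0.2, 0.3, -2.3]
grip_width: 0.0119
```

Run:
```python
from h import *
tilt();go(.373,-.31,.15,-2.5)
d=cam('top'); crop(d,372,185,472,225,8,'t14')
d=cam('side'); crop(d,310,100,370,160,10,'s14')
```

```text
t 15.9 pos [ 0.3609 -0.3121  0.1525] r 0.4771 yaw -2.89 tilt out -0.0398 lat 0.0074 tool z [-0.0253  0.0316] F [-0.2  0.3 -2.3] w 0.0119
t 15.9 pos [ 0.3609 -0.3121  0.1525] yaw -2.89 F [-0.2  0.3 -2.3] w 0.0119 q [-0.76  0.14  2.19  0.01  0.86  0.85]
total [12.1 -2.7  2.3] turn -0.39 n 1 per row [ 0.0121 -0.0027  0.0023] -0.39
```

Run:
```python
from h import *
d=cam('top'); im=d['color'].astype(float).mean(2)
for r in range(208,216): print(r,np.round(im[r,436:466]).astype(int).tolist())
for c in (446.6,458.3): print(np.round(onz(d,c,210.6,.204),4))
```

```text
208 [160, 163, 160, 159, 154, 150, 150, 152, 133, 141, 155, 148, 143, 147, 149, 149, 153, 155, 156, 160, 160, 161, 161, 161, 162, 161, 162, 159, 155, 153]
209 [160, 160, 159, 160, 159, 158, 156, 146, 194, 161, 183, 195, 153, 146, 150, 155, 158, 156, 159, 168, 175, 174, 177, 173, 161, 162, 161, 158, 155, 153]
210 [162, 162, 162, 162, 164, 164, 162, 154, 210, 176, 204, 224, 162, 154, 157, 161, 164, 163, 161, 181, 197, 182, 205, 198, 168, 164, 162, 162, 157, 152]
211 [161, 162, 161, 161, 164, 165, 165, 162, 170, 167, 204, 223, 160, 163, 164, 165, 168, 168, 165, 174, 181, 182, 215, 209, 172, 165, 165, 164, 157, 153]
212 [158, 161, 162, 163, 163, 161, 156, 166, 170, 171, 185, 199, 162, 164, 163, 159, 144, 152, 167, 165, 162, 182, 216, 209, 169, 162, 166, 165, 158, 154]
213 [162, 163, 163, 165, 166, 164, 159, 180, 216, 216, 211, 211, 212, 220, 217, 212, 204, 208, 213, 220, 228, 229, 228, 213, 191, 192, 190, 172, 158, 129]
214 [160, 164, 163, 167, 159, 157, 147, 150, 192, 196, 198, 198, 215, 224, 223, 219, 226, 237, 238, 241, 240, 235, 233, 225, 222, 224, 220, 187, 129, 76]
215 [152, 152, 158, 159, 151, 148, 134, 126, 136, 133, 146, 168, 190, 184, 179, 161, 168, 191, 192, 193, 186, 171, 166, 171, 187, 196, 195, 149, 73, 40]
[ 0.4377 -0.2975  0.204 ]
[ 0.4374 -0.3329  0.204 ]
```

move_arm(steps=[[[1, 0.006, -0.0007, 0.001, 0], [1, 0.006, -0.0007, 0, -0.2], [1, 0.006, -0.0005, 0, -0.2], [1, 0.003, 0, 0, 0]]])

```text
t: 16.38
tcp_pos: [0.3815, -0.309, 0.1476]
tcp_rot: [-3.108, 0.031, -0.043]
force: [0.1, 0.8, -2.0]
grip_width: 0.0119
```

Run:
```python
from h import *
tilt()
d=cam('top'); im=d['color'].astype(float).mean(2)
for r in range(200,208): print(r,np.round(im[r,436:466]).astype(int).tolist())
crop(d,372,185,472,225,8,'t15')
d=cam('side'); crop(d,310,100,370,160,10,'s15')
```

```text
t 16.38 pos [ 0.3815 -0.309   0.1476] r 0.4909 yaw -2.44 tilt out -0.0447 lat 0.009 tool z [-0.0291  0.0351] F [ 0.1  0.8 -2. ] w 0.0119
200 [148, 138, 137, 137, 139, 138, 156, 150, 153, 154, 143, 136, 131, 132, 134, 134, 132, 136, 145, 153, 174, 169, 139, 135, 129, 124, 128, 130, 134, 150]
201 [162, 154, 150, 154, 150, 148, 150, 151, 155, 157, 157, 157, 152, 152, 155, 155, 152, 149, 148, 147, 148, 146, 147, 151, 152, 153, 156, 156, 158, 159]
202 [166, 160, 154, 159, 152, 147, 180, 180, 170, 197, 171, 157, 159, 152, 157, 160, 157, 158, 164, 163, 170, 175, 170, 169, 171, 171, 168, 165, 163, 145]
203 [170, 168, 163, 162, 157, 150, 193, 189, 186, 228, 189, 157, 161, 152, 157, 162, 159, 172, 189, 173, 197, 206, 181, 169, 172, 171, 167, 165, 143, 101]
204 [172, 174, 170, 161, 156, 150, 159, 158, 187, 228, 179, 153, 157, 155, 158, 159, 154, 165, 182, 171, 206, 218, 185, 170, 173, 173, 171, 151, 96, 49]
205 [172, 174, 172, 161, 152, 133, 168, 162, 182, 210, 160, 140, 155, 153, 154, 148, 133, 137, 152, 168, 206, 218, 186, 169, 172, 173, 155, 103, 50, 37]
206 [165, 169, 171, 167, 159, 134, 217, 213, 213, 212, 202, 198, 207, 209, 208, 204, 194, 198, 205, 207, 221, 231, 226, 211, 197, 170, 106, 52, 36, 36]
207 [161, 166, 166, 168, 155, 141, 202, 200, 196, 196, 207, 216, 218, 223, 223, 222, 220, 227, 236, 237, 238, 237, 237, 232, 206, 133, 53, 35, 35, 36]
```

Run:
```python
from h import *
d=cam('top')
print(onz(d,450.95,203.5,.199),onz(d,450.6,199,.192),onz(d,450.6,199,.195))
```

```text
[ 0.45908237 -0.3128911   0.199     ] [ 0.47313029 -0.31453141  0.192     ] [ 0.47291106 -0.31354312  0.195     ]
```

move_arm(steps=[[[1, 0, 0.001, -0.004, 0], [1, 0.004, 0, -0.001, 0], [1, 0.005, 0, -0.001, 0], [1, 0.004, 0, -0.001, 0]]])

```text
t: 16.87
tcp_pos: [0.3942, -0.3109, 0.1548]
tcp_rot: [-3.107, 0.031, -0.043]
force: [-0.5, -1.3, -1.8]
grip_width: 0.012
```

Run:
```python
from h import *
tilt()
d=cam('top'); im=d['color'].astype(float).mean(2)
for r in range(196,206): print(r,np.round(im[r,436:466]).astype(int).tolist())
```

```text
t 16.87 pos [ 0.3942 -0.3109  0.1548] r 0.502 yaw -2.49 tilt out -0.0453 lat 0.0094 tool z [-0.0297  0.0355] F [-0.5 -1.3 -1.8] w 0.012
196 [233, 233, 234, 234, 227, 242, 239, 242, 242, 243, 243, 244, 245, 246, 247, 249, 248, 248, 248, 248, 248, 246, 240, 235, 229, 194, 165, 164, 165, 165]
197 [223, 223, 224, 224, 225, 224, 212, 220, 223, 224, 222, 226, 228, 230, 234, 240, 239, 239, 240, 238, 232, 237, 236, 235, 231, 207, 177, 174, 174, 174]
198 [178, 178, 177, 177, 178, 198, 199, 199, 205, 207, 222, 217, 209, 207, 209, 216, 216, 217, 217, 210, 196, 211, 227, 227, 232, 227, 216, 213, 213, 195]
199 [126, 121, 120, 120, 121, 121, 137, 108, 142, 160, 218, 193, 143, 135, 141, 157, 157, 161, 167, 173, 191, 203, 212, 199, 195, 202, 203, 203, 198, 163]
200 [150, 140, 137, 138, 139, 139, 157, 125, 151, 173, 229, 205, 132, 133, 135, 134, 133, 137, 143, 143, 157, 189, 213, 178, 131, 125, 129, 111, 72, 43]
201 [163, 155, 152, 155, 149, 151, 157, 213, 206, 212, 238, 230, 185, 183, 182, 181, 183, 175, 161, 158, 156, 169, 199, 181, 151, 151, 136, 88, 44, 36]
202 [167, 159, 158, 163, 156, 161, 166, 243, 240, 241, 240, 238, 227, 226, 223, 223, 225, 220, 212, 207, 201, 196, 208, 215, 212, 196, 129, 51, 35, 37]
203 [171, 165, 164, 166, 152, 150, 145, 216, 217, 213, 190, 191, 194, 195, 194, 204, 205, 204, 201, 200, 202, 206, 207, 216, 215, 176, 94, 36, 38, 37]
204 [172, 164, 158, 153, 135, 127, 120, 123, 123, 114, 114, 166, 152, 153, 130, 127, 126, 125, 123, 127, 133, 140, 150, 162, 137, 73, 37, 35, 38, 38]
205 [173, 167, 162, 152, 146, 142, 140, 141, 149, 147, 152, 227, 217, 216, 177, 134, 135, 134, 131, 131, 137, 141, 150, 133, 74, 36, 37, 36, 37, 38]
```

move_arm(steps=[[[1, -0.008, 0, 0.001, 0], [1, 0, 0, 0.002, 0], [1, 0, 0, 0.001, 0]]])

```text
t: 17.17
tcp_pos: [0.3866, -0.3107, 0.1513]
tcp_rot: [-3.108, 0.03, -0.043]
force: [0.4, -0.9, -1.7]
grip_width: 0.0117
```

Run:
```python
from h import *
tilt()
```

```text
t 17.17 pos [ 0.3866 -0.3107  0.1513] r 0.496 yaw -2.45 tilt out -0.044 lat 0.009 tool z [-0.0286  0.0346] F [ 0.4 -0.9 -1.7] w 0.0117
```

move_arm(steps=[[[1, 0.005, 0, 0, 0], [1, 0.005, 0, 0, 0], [1, 0.004, 0, 0, 0]]])

```text
t: 17.42
tcp_pos: [0.4004, -0.3111, 0.1503]
tcp_rot: [-3.108, 0.031, -0.044]
force: [0.7, -0.4, -1.6]
grip_width: 0.0116
```

Run:
```python
from h import *
tilt()
```

```text
t 17.42 pos [ 0.4004 -0.3111  0.1503] r 0.5071 yaw -2.52 tilt out -0.0448 lat 0.0097 tool z [-0.0294  0.0352] F [ 0.7 -0.4 -1.6] w 0.0116
```

move_arm(steps=[[[1, 0.003, 0, -0.0005, 0], [1, 0.003, 0, -0.0005, 0]]])

```text
t: 17.58
tcp_pos: [0.4034, -0.3097, 0.1495]
tcp_rot: [-3.103, 0.041, -0.043]
force: [-31.3, -1.2, 0.2]
grip_width: 0.0118
```

Run:
```python
from h import *
tilt()
d=cam('top'); crop(d,372,185,472,225,8,'t16')
```

```text
t 17.58 pos [ 0.4034 -0.3097  0.1495] r 0.5085 yaw -2.45 tilt out -0.0553 lat 0.0077 tool z [-0.0392  0.0398] F [-31.3  -1.2   0.2] w 0.0118
```

move_arm(steps=[[[1, -0.002, 0, 0.003, 0], [1, 0, 0, 0.003, 0], [1, 0, 0, 0.003, 0]]])

```text
t: 17.88
tcp_pos: [0.4017, -0.3092, 0.1402]
tcp_rot: [-3.103, 0.042, -0.043]
force: [-1.2, -0.5, -0.0]
grip_width: 0.0119
```

Run:
```python
from h import *
tilt()
```

```text
t 17.88 pos [ 0.4017 -0.3092  0.1402] r 0.5069 yaw -2.46 tilt out -0.0562 lat 0.0073 tool z [-0.0401  0.0401] F [-1.2 -0.5 -0. ] w 0.0119
```

move_arm(steps=[[[1, 0, 0, 0.003, 0], [1, 0, 0, 0.003, 0]]])

```text
t: 18.05
tcp_pos: [0.4017, -0.3091, 0.1336]
tcp_rot: [-3.103, 0.042, -0.043]
force: [1.4, -1.8, 2.6]
grip_width: 0.0118
```

Run:
```python
from h import *
tilt()
```

```text
t 18.05 pos [ 0.4017 -0.3091  0.1336] r 0.5069 yaw -2.44 tilt out -0.0563 lat 0.0072 tool z [-0.0402  0.04  ] F [ 1.4 -1.8  2.6] w 0.0118
```

move_arm(steps=[[[1, 0, 0, 0.002, 0], [1, 0, 0, 0.002, 0]]])

```text
t: 18.22
tcp_pos: [0.4031, -0.3097, 0.1299]
tcp_rot: [-3.105, 0.039, -0.043]
force: [2.0, 1.7, 4.7]
grip_width: 0.0117
```

Run:
```python
from h import *
tilt()
d=cam('top'); crop(d,372,185,472,225,8,'t17')
d=cam('side'); crop(d,310,100,370,160,10,'s17')
```

```text
t 18.22 pos [ 0.4031 -0.3097  0.1299] r 0.5083 yaw -2.44 tilt out -0.0531 lat 0.0075 tool z [-0.0376  0.0383] F [2.  1.7 4.7] w 0.0117
```

move_arm(steps=[[[1, 0, 0, -0.004, 0], [1, 0, 0, -0.001, 0], [0.3, 0, 0, 0, 0], [0.3, 0, 0, 0, 0], [0.3, 0, 0, 0, 0]]])

```text
t: 18.73
tcp_pos: [0.4021, -0.3089, 0.1348]
tcp_rot: [-3.103, 0.042, -0.042]
force: [0.5, 0.1, -0.8]
grip_width: 0.0288
```

Run:
```python
from h import *
tilt()
d=cam('top'); crop(d,372,185,472,225,8,'t18')
d=cam('side'); crop(d,310,100,370,160,10,'s18')
```

```text
t 18.73 pos [ 0.4021 -0.3089  0.1348] r 0.507 yaw -2.42 tilt out -0.0566 lat 0.0074 tool z [-0.0403  0.0404] F [ 0.5  0.1 -0.8] w 0.0288
```

move_arm(steps=[[[0.3, 0, 0, -0.015, 0], [0.3, 0, 0, -0.02, 0], [1, 0.008, 0, -0.012, 0], [1, 0.012, 0, 0, 0], [1, 0.01, 0, 0, 0], [1, 0.004, 0, 0, 0]]])

```text
t: 19.33
tcp_pos: [0.4388, -0.3118, 0.1805]
tcp_rot: [-3.102, 0.044, -0.043]
force: [-0.3, 0.5, -0.7]
grip_width: 0.0085
```

Run:
```python
from h import *
tilt()
d=cam('top'); crop(d,372,185,472,225,8,'t19')
d=cam('side'); crop(d,310,100,370,160,10,'s19')
```

```text
t 19.33 pos [ 0.4388 -0.3118  0.1805] r 0.5383 yaw -2.47 tilt out -0.0583 lat 0.0098 tool z [-0.0418  0.0418] F [-0.3  0.5 -0.7] w 0.0085
```

move_arm(steps=[[[1, 0, 0, 0.008, 0], [1, 0, 0, 0.006, 0], [1, 0, 0, 0.004, 0], [1, 0, 0, 0.003, 0]]])

```text
t: 19.77
tcp_pos: [0.4355, -0.3094, 0.1548]
tcp_rot: [-3.099, 0.048, -0.042]
force: [0.7, 0.2, 0.9]
grip_width: 0.0006
```

Run:
```python
from h import *
tilt()
```

```text
t 19.77 pos [ 0.4355 -0.3094  0.1548] r 0.5342 yaw -2.41 tilt out -0.0633 lat 0.0098 tool z [-0.0459  0.0447] F [0.7 0.2 0.9] w 0.0006
```

move_arm(steps=[[[1, 0.001, 0.001, 0.003, 0], [1, 0, 0.001, 0.003, 0]]])

```text
t: 19.93
tcp_pos: [0.4355, -0.3108, 0.1473]
tcp_rot: [-3.098, 0.049, -0.042]
force: [5.8, 6.2, 20.1]
grip_width: 0.0
```

Run:
```python
from h import *
tilt()
```

```text
t 19.93 pos [ 0.4355 -0.3108  0.1473] r 0.5351 yaw -2.42 tilt out -0.0646 lat 0.01 tool z [-0.0468  0.0457] F [ 5.8  6.2 20.1] w 0.0
```

move_arm(steps=[[[1, 0, 0, 0.002, 0]]])

```text
t: 20.02
tcp_pos: [0.4361, -0.3111, 0.1461]
tcp_rot: [-3.098, 0.048, -0.043]
force: [-6.5, 10.3, 39.3]
grip_width: 0.0005
```

Run:
```python
from h import *
tilt()
d=cam('side'); crop(d,310,100,370,160,10,'s20')
```

```text
t 20.02 pos [ 0.4361 -0.3111  0.1461] r 0.5357 yaw -2.45 tilt out -0.0638 lat 0.0108 tool z [-0.0457  0.0458] F [-6.5 10.3 39.3] w 0.0005
```

move_arm(steps=[[[1, 0, 0, -0.005, 0], [1, 0, 0, -0.03, 0], [1, -0.01, -0.02, -0.03, 0], [1, -0.01, -0.035, -0.03, 0], [1, 0, -0.035, -0.02, 0], [1, 0, -0.035, 0, 0], [1, 0, -0.035, 0, 0], [-0.2, 0, -0.02, 0, 0]]])

```text
t: 20.73
tcp_pos: [0.4299, -0.1372, 0.2727]
tcp_rot: [-3.097, 0.045, -0.05]
force: [-0.6, -0.9, -0.4]
grip_width: 0.0045
```

Run:
```python
from h import *
tilt()
d=cam('top'); crop(d,372,185,472,235,8,'t21')
d=cam('side'); crop(d,310,100,370,160,10,'s21')
```

```text
t 20.73 pos [ 0.4299 -0.1372  0.2727] r 0.4513 yaw -2.87 tilt out -0.0547 lat 0.0313 tool z [-0.0426  0.0465] F [-0.6 -0.9 -0.4] w 0.0045
```

Run:
```python
from h import *
d=cam('side')
for bz in(.125,.134):
    for P in [(.470,-.285,bz+.062),(.407,-.305,bz+.024),(.35,-.2845,bz+.03),(.345,-.2845,bz+.03)]:
        p=proj(d,[P])[0]; print(bz,P,np.round(((p-[310,100])*10),0))
```

```text
0.125 (0.47, -0.285, 0.187) [182. 354.]
0.125 (0.407, -0.305, 0.149) [330. 415.]
0.125 (0.35, -0.2845, 0.155) [463. 427.]
0.125 (0.345, -0.2845, 0.155) [475. 427.]
0.134 (0.47, -0.285, 0.196) [182. 334.]
0.134 (0.407, -0.305, 0.158) [330. 396.]
0.134 (0.35, -0.2845, 0.164) [464. 408.]
0.134 (0.345, -0.2845, 0.164) [476. 408.]
```

Run:
```python
from h import *
d=cam('side'); crop(d,324,124,360,154,20,'s22')
f=lambda P:np.round((proj(d,[P])[0]+.5-[324,124])*20,0)
for bz in(.125,.134):
  for n,P in dict(plN=(.470,-.285,bz+.062),plF=(.467,-.345,bz+.062),barP=(.46,-.309,bz+.024),barM=(.407,-.306,bz+.024),barF=(.354,-.304,bz+.024),cN=(.35,-.282,bz+.03),cF=(.347,-.332,bz+.03),cFb=(.347,-.332,bz),cNb=(.35,-.282,bz)).items(): print(bz,n,f(P))
```

```text
0.125 plN [ 94. 237.]
0.125 plF [121. 113.]
0.125 barP [145. 347.]
0.125 barM [390. 357.]
0.125 barF [636. 366.]
0.125 cN [657. 390.]
0.125 cF [668. 282.]
0.125 cFb [662. 405.]
0.125 cNb [651. 515.]
0.134 plN [ 94. 199.]
0.134 plF [121.  75.]
0.134 barP [146. 309.]
0.134 barM [391. 320.]
0.134 barF [638. 329.]
0.134 cN [659. 352.]
0.134 cF [670. 245.]
0.134 cFb [664. 369.]
0.134 cNb [653. 477.]
```

move_arm(steps=[[[-0.2, 0, -0.04, 0, -1.5], [-0.2, 0, -0.04, 0, -1.5], [-0.2, 0, -0.04, 0, -1.5], [-0.2, 0, -0.04, 0, -1.5], [-0.2, 0, -0.04, 0, -1.5], [-0.2, 0, -0.04, 0, -1.5], [-0.2, 0, -0.03, 0, -1.5], [-0.2, 0, 0, 0, 0]]])

```text
t: 21.6
tcp_pos: [0.4272, 0.1311, 0.2839]
tcp_rot: [-3.09, 0.038, 0.125]
force: [0.5, 1.0, 0.5]
grip_width: 0.0548
```

Run:
```python
from h import *
tilt()
go(.4357,.1188,.12,8)
d=cam('top'); crop(d,280,175,480,245,4,'t23'); 
d=cam('side'); crop(d,280,100,380,240,5,'s23')
```

```text
t 21.6 pos [0.4272 0.1311 0.2839] r 0.4468 yaw 7.19 tilt out -0.0281 lat 0.0567 tool z [-0.0436  0.046 ] F [0.5 1.  0.5] w 0.0548
t 21.6 pos [0.4272 0.1311 0.2839] yaw 7.19 F [0.5 1.  0.5] w 0.0548 q [ 0.21 -0.12  2.16  0.06  1.13  1.63]
total [ 13.1  21.7 162.7] turn -0.81 n 5 per row [0.0026 0.0043 0.0325] -0.16
```

move_arm(steps=[[[-0.2, 0.003, 0.005, 0.03, -0.3], [-0.2, 0.003, 0.005, 0.03, -0.3], [-0.2, 0.003, 0.005, 0.03, -0.2], [-0.2, 0.003, 0.004, 0.03, 0], [-0.2, 0.001, 0.003, 0.02, 0], [-0.2, 0, 0, 0, 0]]])

```text
t: 22.2
tcp_pos: [0.4418, 0.1047, 0.1378]
tcp_rot: [-3.092, 0.033, 0.126]
force: [-1.1, -0.8, -1.2]
grip_width: 0.0547
```

Run:
```python
from h import *
tilt()
go(.4357,.1188,.005,8)
```

```text
t 22.2 pos [0.4418 0.1047 0.1378] r 0.454 yaw 7.2 tilt out -0.0272 lat 0.0528 tool z [-0.0387  0.0451] F [-1.1 -0.8 -1.2] w 0.0547
t 22.2 pos [0.4418 0.1047 0.1378] yaw 7.2 F [-1.1 -0.8 -1.2] w 0.0547 q [0.15 0.12 2.24 0.07 0.81 1.55]
total [ 1.000e-01 -8.200e+00  1.335e+02] turn -0.8 n 4 per row [ 0.     -0.002   0.0334] -0.2
```

move_arm(steps=[[[-0.2, 0, -0.003, 0.025, -0.3], [-0.2, 0, -0.003, 0.025, -0.3], [-0.2, 0, -0.002, 0.025, -0.2], [-0.2, 0, 0, 0.015, 0], [-0.2, 0, 0, 0, 0]]])

```text
t: 22.62
tcp_pos: [0.4417, 0.1105, 0.0484]
tcp_rot: [-3.092, 0.03, 0.129]
force: [-0.8, 0.6, 0.4]
grip_width: 0.0545
```

Run:
```python
from h import *
tilt()
go(.4357,.1188,.005,8)
```

```text
t 22.62 pos [0.4417 0.1105 0.0484] r 0.4553 yaw 7.4 tilt out -0.0236 lat 0.0526 tool z [-0.0357  0.0453] F [-0.8  0.6  0.4] w 0.0545
t 22.62 pos [0.4417 0.1105 0.0484] yaw 7.4 F [-0.8  0.6  0.4] w 0.0545 q [0.16 0.3  2.26 0.09 0.61 1.53]
total [-3.6 -6.8 44. ] turn -0.6 n 2 per row [-0.0018 -0.0034  0.022 ] -0.3
```

move_arm(steps=[[[-0.2, -0.001, -0.004, 0.012, -0.4], [-0.2, -0.001, -0.004, 0.012, -0.2], [-0.2, -0.001, 0, 0.01, 0], [-0.2, 0, 0, 0.004, 0], [-0.2, 0, 0, 0, 0]]])

```text
t: 23.03
tcp_pos: [0.4404, 0.1175, 0.0133]
tcp_rot: [-3.092, 0.025, 0.135]
force: [-0.5, -0.5, -0.3]
grip_width: 0.0547
```

Run:
```python
from h import *
tilt()
go(.4357,.1188,.005,8)
```

```text
t 23.03 pos [0.4404 0.1175 0.0133] r 0.4558 yaw 7.71 tilt out -0.0186 lat 0.0527 tool z [-0.0315  0.0462] F [-0.5 -0.5 -0.3] w 0.0547
t 23.03 pos [0.4404 0.1175 0.0133] yaw 7.71 F [-0.5 -0.5 -0.3] w 0.0547 q [0.18 0.38 2.26 0.1  0.53 1.53]
total [-4.3 -1.5  8.5] turn -0.29 n 1 per row [-0.0043 -0.0015  0.0085] -0.29
```

move_arm(steps=[[[-0.2, -0.003, -0.001, 0.006, -0.3], [-0.2, 0, 0, 0.001, 0], [1, 0, 0, 0, 0], [1, 0, 0, 0, 0], [1, 0, 0, 0, 0], [1, 0, 0, 0, 0], [1, 0, 0, 0, 0], [1, 0, 0, 0, 0]]])

```text
t: 23.7
tcp_pos: [0.4384, 0.1184, 0.0079]
tcp_rot: [-3.091, 0.022, 0.14]
force: [-0.0, 2.0, -0.1]
grip_width: 0.0176
```

Run:
```python
from h import *
tilt()
```

```text
t 23.7 pos [0.4384 0.1184 0.0079] r 0.4541 yaw 8.03 tilt out -0.0157 lat 0.0527 tool z [-0.0289  0.0468] F [-0.   2.  -0.1] w 0.0176
```

move_arm(steps=[[[1, 0, 0, 0.001, 0], [1, 0, 0, 0.001, 0], [1, 0, 0, 0, 0]]])

```text
t: 23.95
tcp_pos: [0.4387, 0.1185, 0.0075]
tcp_rot: [-3.091, 0.023, 0.141]
force: [-1.6, -1.9, 4.6]
grip_width: 0.0121
```

Run:
```python
from h import *
tilt()
d=cam('top'); crop(d,290,165,375,238,9,'t24')
d=cam('side'); crop(d,280,180,380,260,8,'s24')
```

```text
t 23.95 pos [0.4387 0.1185 0.0075] r 0.4545 yaw 8.1 tilt out -0.0162 lat 0.0525 tool z [-0.0293  0.0465] F [-1.6 -1.9  4.6] w 0.0121
```

move_arm(steps=[[[1, 0, 0, 0.003, 0], [1, 0, 0, 0.003, 0]]])

```text
t: 24.22
tcp_pos: [0.4403, 0.1191, 0.0038]
tcp_rot: [-3.091, 0.02, 0.142]
force: [-7.4, -9.3, 46.6]
grip_width: 0.0126
```

Run:
```python
from h import *
tilt()
```

```text
t 24.22 pos [0.4403 0.1191 0.0038] r 0.4562 yaw 8.13 tilt out -0.0138 lat 0.0525 tool z [-0.027   0.0471] F [-7.4 -9.3 46.6] w 0.0126
```

move_arm(steps=[[[1, 0, 0, -0.003, 0], [0.4, 0, 0, 0, 0], [0.4, 0, 0, 0, 0], [0.4, 0.006, 0, 0, 0], [0.4, 0.005, 0, 0, 0], [0.4, 0, 0, 0, 0]]])

```text
t: 24.72
tcp_pos: [0.4529, 0.1207, 0.0067]
tcp_rot: [-3.091, 0.019, 0.142]
force: [0.6, -0.7, -0.4]
grip_width: 0.0276
```

Run:
```python
from h import *
tilt();go(.452,.121,.006,8)
d=cam('top'); crop(d,290,165,375,238,9,'t25')
```

```text
t 24.72 pos [0.4529 0.1207 0.0067] r 0.4687 yaw 8.15 tilt out -0.013 lat 0.0522 tool z [-0.026   0.0471] F [ 0.6 -0.7 -0.4] w 0.0276
t 24.72 pos [0.4529 0.1207 0.0067] yaw 8.15 F [ 0.6 -0.7 -0.4] w 0.0276 q [0.18 0.41 2.23 0.1  0.52 1.52]
total [-0.8 -0.4  0.8] turn 0.15 n 1 per row [-0.0008 -0.0004  0.0008] 0.15
```

Regrip, lift.

move_arm(steps=[[[1, 0, 0, 0, 0], [1, 0, 0, 0, 0], [1, 0, 0, 0, 0], [1, 0, 0, 0, 0], [1, 0, 0, -0.01, 0], [1, 0, 0, -0.02, 0], [1, 0, 0, -0.02, 0], [1, 0, 0, -0.02, 0]]])

```text
t: 25.43
tcp_pos: [0.4502, 0.1163, 0.0762]
tcp_rot: [-3.092, 0.03, 0.142]
force: [0.1, -0.0, -2.5]
grip_width: 0.012
```

move_arm(steps=[[[1, 0, 0, -0.025, 0], [1, 0, 0, -0.025, 0], [1, 0, 0, -0.025, 0], [1, 0, 0, -0.025, 0], [1, 0, 0, -0.025, 0], [1, 0, 0, -0.025, 0], [1, 0, 0, -0.01, 0], [1, 0, 0, 0, 0]]])

```text
t: 26.1
tcp_pos: [0.4531, 0.1079, 0.2502]
tcp_rot: [-3.093, 0.027, 0.142]
force: [0.4, -0.3, -2.0]
grip_width: 0.0116
```

Run:
```python
from h import *
tilt();go(.42,-.14,.29,-2.5)
```

```text
t 26.1 pos [0.4531 0.1079 0.2502] r 0.4657 yaw 8.14 tilt out -0.0223 lat 0.0509 tool z [-0.0335  0.0443] F [ 0.4 -0.3 -2. ] w 0.0116
t 26.1 pos [0.4531 0.1079 0.2502] yaw 8.14 F [ 0.4 -0.3 -2. ] w 0.0116 q [ 0.16 -0.04  2.16  0.06  1.05  1.56]
total [-68.9 238.6 -49.6] turn 10.64 n 7 per row [-0.0098  0.0341 -0.0071] 1.52
```

move_arm(steps=[[[1, -0.004, 0.02, -0.01, 1], [1, -0.005, 0.022, -0.01, 1], [1, -0.005, 0.022, -0.008, 1], [1, -0.005, 0.022, -0.004, 1], [1, -0.005, 0.022, -0.002, 1], [1, -0.005, 0.022, 0, 1], [1, -0.005, 0.022, 0, 1], [1, -0.005, 0.022, 0, 1]]])

```text
t: 26.77
tcp_pos: [0.4229, -0.0734, 0.269]
tcp_rot: [-3.096, 0.044, 0.003]
force: [0.0, -1.0, -2.7]
grip_width: 0.0116
```

Run:
```python
from h import *
tilt();go(.402,-.141,.28,-2.5)
```

```text
t 26.77 pos [ 0.4229 -0.0734  0.269 ] r 0.4293 yaw 0.17 tilt out -0.0508 lat 0.0372 tool z [-0.0437  0.0453] F [ 0.  -1.  -2.7] w 0.0116
t 26.77 pos [ 0.4229 -0.0734  0.269 ] yaw 0.17 F [ 0.  -1.  -2.7] w 0.0116 q [-0.25 -0.12  2.2   0.04  1.12  1.3 ]
total [-21.6  67.  -13.2] turn 2.67 n 2 per row [-0.0108  0.0335 -0.0066] 1.34
```

move_arm(steps=[[[1, -0.005, 0.018, -0.004, 0.8], [1, -0.006, 0.015, -0.004, 0.8], [1, -0.005, 0.012, -0.002, 0.6], [1, -0.003, 0.006, 0, 0.3], [1, 0, 0, 0, 0]]])

```text
t: 27.18
tcp_pos: [0.3978, -0.1286, 0.2698]
tcp_rot: [-3.096, 0.056, -0.047]
force: [0.6, -0.4, -2.2]
grip_width: 0.0124
```

Run:
```python
from h import *
tilt();go(.402,-.141,.19,-2.5)
```

```text
t 27.18 pos [ 0.3978 -0.1286  0.2698] r 0.4181 yaw -2.71 tilt out -0.0663 lat 0.0296 tool z [-0.054   0.0486] F [ 0.6 -0.4 -2.2] w 0.0124
t 27.18 pos [ 0.3978 -0.1286  0.2698] yaw -2.71 F [ 0.6 -0.4 -2.2] w 0.0124 q [-0.38 -0.14  2.21  0.03  1.14  1.22]
total [ 9.3 15.8 78.8] turn -0.21 n 3 per row [0.0031 0.0053 0.0263] -0.07
```

move_arm(steps=[[[1, 0.002, 0.004, 0.015, 0], [1, 0.002, 0.004, 0.018, 0], [1, 0.002, 0.004, 0.018, 0], [1, 0.001, 0.003, 0.018, 0], [1, 0, 0.001, 0.012, 0], [1, 0, 0, 0.004, 0], [1, 0, 0, 0, 0]]])

```text
t: 27.77
tcp_pos: [0.3983, -0.1369, 0.1759]
tcp_rot: [-3.093, 0.06, -0.044]
force: [0.1, -0.3, -1.4]
grip_width: 0.012
```

Run:
```python
from h import *
tilt();go(.402,-.141,.152,-2.5)
d=cam('top'); im=d['color'].astype(float).mean(2)
crop(d,372,185,472,225,8,'t26')
d=cam('side'); crop(d,300,120,360,180,10,'s26')
```

```text
t 27.77 pos [ 0.3983 -0.1369  0.1759] r 0.4211 yaw -2.54 tilt out -0.0712 lat 0.0295 tool z [-0.0578  0.0511] F [ 0.1 -0.3 -1.4] w 0.012
t 27.77 pos [ 0.3983 -0.1369  0.1759] yaw -2.54 F [ 0.1 -0.3 -1.4] w 0.012 q [-0.4   0.02  2.26  0.03  0.93  1.2 ]
total [ 5.4  5.1 23.4] turn -0.04 n 1 per row [0.0054 0.0051 0.0234] -0.04
```

Run:
```python
from h import *
d=cam('top'); im=d['color'].astype(float).mean(2)
for r in range(198,208): print(r,np.round(im[r,382:400]).astype(int).tolist())
print(onz(d,388.9,202,.225),onz(d,389,196.7,.192),onz(d,401,197,.192))
```

```text
198 [89, 85, 76, 73, 129, 170, 164, 164, 163, 162, 157, 116, 52, 39, 41, 47, 66, 84]
199 [94, 92, 89, 96, 157, 170, 160, 181, 185, 177, 160, 73, 39, 39, 41, 54, 75, 83]
200 [140, 140, 140, 145, 171, 158, 181, 190, 213, 180, 134, 39, 39, 40, 45, 60, 83, 80]
201 [173, 173, 171, 170, 166, 153, 199, 192, 224, 171, 73, 38, 39, 44, 49, 71, 88, 76]
202 [173, 172, 167, 166, 164, 164, 167, 191, 222, 147, 40, 40, 44, 57, 58, 81, 89, 71]
203 [172, 170, 165, 160, 177, 204, 208, 226, 227, 84, 38, 39, 51, 66, 68, 88, 79, 67]
204 [171, 164, 166, 161, 192, 238, 233, 228, 193, 40, 38, 39, 46, 64, 78, 88, 68, 73]
205 [169, 159, 165, 153, 165, 215, 188, 149, 60, 37, 39, 40, 44, 66, 88, 82, 66, 79]
206 [165, 153, 145, 124, 114, 111, 91, 106, 48, 38, 40, 42, 50, 75, 95, 72, 67, 81]
207 [157, 142, 132, 130, 126, 111, 101, 77, 39, 36, 40, 44, 60, 86, 94, 62, 70, 79]
[ 0.46282104 -0.12173988  0.225     ] [ 0.48096915 -0.12766694  0.192     ] [ 0.47989338 -0.1638733   0.192     ]
```

Run:
```python
from h import *
go(.4,-.1389,.152,-2.5)
```

```text
t 27.92 pos [ 0.3993 -0.1375  0.1777] yaw -2.55 F [ 0.2 -0.3 -2.1] w 0.012 q [-0.4   0.01  2.26  0.03  0.94  1.2 ]
total [ 2.2  2.6 25.5] turn -0.05 n 1 per row [0.0022 0.0026 0.0255] -0.05
```

move_arm(steps=[[[1, 0.001, 0.001, 0.008, 0], [1, 0.001, 0.001, 0.007, 0], [1, 0.001, 0.001, 0.004, 0], [1, 0, 0, 0.001, 0]]])

```text
t: 28.25
tcp_pos: [0.4031, -0.1402, 0.158]
tcp_rot: [-3.096, 0.052, -0.044]
force: [-0.3, 0.3, -2.4]
grip_width: 0.0115
```

Run:
```python
from h import *
tilt();go(.402,-.1389,.152,-2.5)
d=cam('top'); im=d['color'].astype(float).mean(2)
for r in range(196,208): print(r,np.round(im[r,382:400]).astype(int).tolist())
d=cam('side'); crop(d,300,120,360,180,10,'s27')
```

```text
t 28.25 pos [ 0.4031 -0.1402  0.158 ] r 0.4268 yaw -2.53 tilt out -0.0631 lat 0.0286 tool z [-0.0502  0.0478] F [-0.3  0.3 -2.4] w 0.0115
t 28.25 pos [ 0.4031 -0.1402  0.158 ] yaw -2.53 F [-0.3  0.3 -2.4] w 0.0115 q [-0.4   0.05  2.27  0.03  0.89  1.19]
total [-0.8 -1.   6.1] turn -0.03 n 1 per row [-0.0008 -0.001   0.0061] -0.03
196 [112, 114, 116, 134, 133, 138, 166, 194, 176, 169, 162, 150, 113, 39, 45, 47, 68, 81]
197 [101, 104, 100, 97, 116, 145, 171, 170, 166, 143, 128, 93, 44, 39, 41, 53, 74, 82]
198 [88, 86, 77, 73, 129, 168, 153, 172, 176, 159, 136, 63, 39, 39, 43, 61, 80, 76]
199 [93, 93, 89, 96, 157, 164, 187, 197, 212, 169, 102, 41, 39, 41, 46, 68, 86, 72]
200 [140, 140, 140, 144, 171, 164, 211, 205, 224, 162, 55, 39, 41, 48, 56, 79, 87, 69]
201 [173, 173, 171, 170, 169, 169, 182, 205, 220, 117, 40, 40, 49, 56, 66, 87, 78, 68]
202 [174, 172, 166, 161, 179, 218, 218, 214, 200, 64, 38, 40, 52, 59, 76, 91, 69, 73]
203 [172, 164, 166, 159, 193, 240, 238, 203, 129, 38, 37, 40, 46, 63, 86, 87, 66, 78]
204 [170, 159, 164, 153, 165, 200, 195, 140, 42, 35, 38, 42, 49, 73, 92, 74, 67, 81]
205 [168, 153, 142, 124, 111, 102, 102, 78, 37, 37, 39, 44, 58, 84, 93, 67, 69, 76]
206 [164, 144, 130, 134, 130, 103, 103, 65, 38, 39, 42, 48, 71, 92, 83, 65, 73, 77]
207 [158, 152, 147, 147, 141, 105, 92, 49, 39, 41, 44, 56, 84, 93, 67, 62, 78, 75]
```

move_arm(steps=[[[1, 0, 0, 0.004, 0], [1, 0, 0, 0.002, 0], [1, 0, 0, 0, 0]]])

```text
t: 28.6
tcp_pos: [0.4028, -0.14, 0.1521]
tcp_rot: [-3.096, 0.052, -0.044]
force: [0.6, 0.7, -2.4]
grip_width: 0.0118
```

Run:
```python
from h import *
tilt()
```

```text
t 28.6 pos [ 0.4028 -0.14    0.1521] r 0.4264 yaw -2.54 tilt out -0.0628 lat 0.0286 tool z [-0.0499  0.0477] F [ 0.6  0.7 -2.4] w 0.0118
```

move_arm(steps=[[[1, 0.005, 0, 0, 0], [1, 0.005, 0, -0.0005, 0], [1, 0.004, 0, 0, 0]]])

```text
t: 28.85
tcp_pos: [0.4173, -0.1408, 0.1518]
tcp_rot: [-3.096, 0.052, -0.045]
force: [-1.9, -3.2, -2.6]
grip_width: 0.0119
```

Run:
```python
from h import *
tilt()
```

```text
t 28.85 pos [ 0.4173 -0.1408  0.1518] r 0.4404 yaw -2.56 tilt out -0.0628 lat 0.0289 tool z [-0.0502  0.0475] F [-1.9 -3.2 -2.6] w 0.0119
```

move_arm(steps=[[[1, 0.003, 0.0003, 0, 0]]])

```text
t: 28.93
tcp_pos: [0.4211, -0.1413, 0.1518]
tcp_rot: [-3.097, 0.052, -0.045]
force: [0.1, 0.1, -2.5]
grip_width: 0.0117
```

Run:
```python
from h import *
tilt()
```

```text
t 28.93 pos [ 0.4211 -0.1413  0.1518] r 0.4442 yaw -2.56 tilt out -0.0623 lat 0.029 tool z [-0.0498  0.0473] F [ 0.1  0.1 -2.5] w 0.0117
```

move_arm(steps=[[[1, 0.003, 0, 0, 0], [1, 0.002, 0, 0, 0]]])

```text
t: 29.1
tcp_pos: [0.4247, -0.1409, 0.1507]
tcp_rot: [-3.095, 0.058, -0.045]
force: [-17.9, -0.6, 0.4]
grip_width: 0.012
```

Run:
```python
from h import *
tilt()
```

```text
t 29.1 pos [ 0.4247 -0.1409  0.1507] r 0.4475 yaw -2.55 tilt out -0.0679 lat 0.0292 tool z [-0.0553  0.0491] F [-17.9  -0.6   0.4] w 0.012
```

move_arm(steps=[[[1, -0.001, 0, 0.003, 0], [1, 0, 0, 0.003, 0], [1, 0, 0, 0.003, 0]]])

```text
t: 29.35
tcp_pos: [0.4235, -0.1401, 0.1413]
tcp_rot: [-3.094, 0.059, -0.044]
force: [-2.0, -0.1, -0.9]
grip_width: 0.0116
```

Run:
```python
from h import *
tilt()
```

```text
t 29.35 pos [ 0.4235 -0.1401  0.1413] r 0.4461 yaw -2.53 tilt out -0.0693 lat 0.0294 tool z [-0.0566  0.0497] F [-2.  -0.1 -0.9] w 0.0116
```

move_arm(steps=[[[1, 0, 0, 0.003, 0], [1, 0, 0, 0.003, 0], [1, 0, 0, 0.002, 0]]])

```text
t: 29.6
tcp_pos: [0.4231, -0.1398, 0.1323]
tcp_rot: [-3.095, 0.059, -0.044]
force: [1.1, -1.7, 2.6]
grip_width: 0.0117
```

Run:
```python
from h import *
tilt()
```

```text
t 29.6 pos [ 0.4231 -0.1398  0.1323] r 0.4456 yaw -2.53 tilt out -0.0693 lat 0.0292 tool z [-0.0566  0.0494] F [ 1.1 -1.7  2.6] w 0.0117
```

move_arm(steps=[[[0.3, 0, 0, 0, 0], [0.3, 0, 0, 0, 0], [0.3, 0, 0, 0, 0], [0.3, 0, 0, -0.015, 0], [0.3, 0, 0, -0.02, 0], [1, 0.006, 0, -0.012, 0], [1, 0.01, 0, 0, 0], [1, 0.004, 0, 0, 0]]])

```text
t: 30.27
tcp_pos: [0.4475, -0.1432, 0.1802]
tcp_rot: [-3.095, 0.057, -0.045]
force: [-0.1, 0.6, -0.0]
grip_width: 0.0149
```

Run:
```python
from h import *
tilt()
d=cam('side'); crop(d,310,124,356,164,16,'s28')
f=lambda P:np.round((proj(d,[P])[0]+.5-[310,124])*16,0)
for bz in(.125,.134):
  for n,P in dict(plN=(.477,-.115,bz+.062),plF=(.474,-.175,bz+.062),barP=(.467,-.139,bz+.024),barM=(.414,-.136,bz+.024),barF=(.361,-.134,bz+.024),cN=(.356,-.112,bz+.03),cF=(.354,-.162,bz+.03)).items(): print(bz,n,f(P))
```

```text
t 30.27 pos [ 0.4475 -0.1432  0.1802] r 0.4699 yaw -2.55 tilt out -0.0668 lat 0.0306 tool z [-0.0543  0.0495] F [-0.1  0.6 -0. ] w 0.0149
0.125 plN [235. 509.]
0.125 plF [261. 390.]
0.125 barP [282. 596.]
0.125 barM [496. 607.]
0.125 barF [712. 616.]
0.125 cN [734. 641.]
0.125 cF [740. 538.]
0.134 plN [235. 476.]
0.134 plF [261. 358.]
0.134 barP [282. 564.]
0.134 barM [497. 575.]
0.134 barF [713. 584.]
0.134 cN [736. 609.]
0.134 cF [741. 506.]
```

move_arm(steps=[[[1, 0, 0.001, 0.01, 0], [1, 0, 0.001, 0.007, 0], [1, 0, 0.001, 0.005, 0], [1, 0, 0, 0.003, 0]]])

```text
t: 30.65
tcp_pos: [0.4451, -0.1444, 0.1502]
tcp_rot: [-3.094, 0.059, -0.044]
force: [-0.8, -0.1, 0.0]
grip_width: 0.0009
```

Run:
```python
from h import *
tilt()
```

```text
t 30.65 pos [ 0.4451 -0.1444  0.1502] r 0.468 yaw -2.5 tilt out -0.07 lat 0.0304 tool z [-0.0572  0.0505] F [-0.8 -0.1  0. ] w 0.0009
```

move_arm(steps=[[[1, 0, 0, 0.002, 0], [1, 0, 0, 0.002, 0]]])

```text
t: 30.82
tcp_pos: [0.4454, -0.1445, 0.1458]
tcp_rot: [-3.093, 0.059, -0.044]
force: [-8.7, 4.7, 47.8]
grip_width: 0.0003
```

Run:
```python
from h import *
tilt()
```

```text
t 30.82 pos [ 0.4454 -0.1445  0.1458] r 0.4682 yaw -2.52 tilt out -0.0699 lat 0.0308 tool z [-0.057   0.0509] F [-8.7  4.7 47.8] w 0.0003
```

move_arm(steps=[[[1, 0, 0, -0.004, 0], [1, 0, 0, -0.02, 0], [1, 0, 0, -0.041, 0], [1, 0, 0, -0.041, 0], [1, 0, 0, -0.041, 0], [1, 0, 0, 0, 0], [1, 0, 0, 0, 0], [1, 0, 0, 0, 0]]])

```text
t: 31.48
tcp_pos: [0.452, -0.1519, 0.2959]
tcp_rot: [-3.091, 0.065, -0.045]
force: [0.6, 0.3, -0.8]
grip_width: 0.0001
```

Run:
```python
from h import *
tilt()
```

```text
t 31.48 pos [ 0.452  -0.1519  0.2959] r 0.4768 yaw -2.56 tilt out -0.076 lat 0.0304 tool z [-0.0624  0.0531] F [ 0.6  0.3 -0.8] w 0.0001
```

move_arm(steps=[[[-1, 0, -0.041, 0, -6.8], [-1, 0, -0.041, 0, -6.8], [-1, 0, -0.041, 0, -6.8], [-1, 0, -0.041, 0, -6.8], [-1, 0, 0, 0, 0], [-1, 0, 0, 0, 0]]])

```text
t: 31.98
tcp_pos: [0.4266, 0.0141, 0.2983]
tcp_rot: [-3.061, 0.041, 0.448]
force: [0.2, -0.9, -0.0]
grip_width: 0.0375
```

Run:
```python
from h import *
tilt()
```

```text
t 31.98 pos [0.4266 0.0141 0.2983] r 0.4269 yaw 25.69 tilt out -0.0703 lat 0.057 tool z [-0.0722  0.0546] F [ 0.2 -0.9 -0. ] w 0.0375
```

move_arm(steps=[[[-1, 0, 0, 0, -7.1], [-1, 0, 0, 0, -7.1], [-1, 0, 0, 0, -7.1], [-1, 0, 0, 0, -7.1], [-1, 0, 0, 0, -7.1], [-1, 0, 0, 0, -7.1], [-1, 0, 0, 0, -7.1], [-1, 0, 0, 0, -7.1]]])

```text
t: 32.65
tcp_pos: [0.4243, 0.0093, 0.2889]
tcp_rot: [-3.05, -0.044, 1.443]
force: [0.2, -0.1, -0.5]
grip_width: 0.0897
```

Run:
```python
from h import *
tilt();go(.44,.2,.25,92)
```

```text
t 32.65 pos [0.4243 0.0093 0.2889] r 0.4244 yaw 82.67 tilt out -0.0842 lat 0.0569 tool z [-0.0855  0.055 ] F [ 0.2 -0.1 -0.5] w 0.0897
t 32.65 pos [0.4243 0.0093 0.2889] yaw 82.67 F [ 0.2 -0.1 -0.5] w 0.0897 q [-0.06 -0.14  2.17  0.05  1.2   0.04]
total [189.2  -4.4  47.9] turn -9.33 n 6 per row [ 0.0315 -0.0007  0.008 ] -1.56
```

move_arm(steps=[[[-1, 0, 0, 0, 0], [-1, 0, 0, 0, 0], [-1, 0, 0, 0, 0], [-1, 0, 0, 0, 0], [-1, 0, 0, 0, 0], [-1, 0, 0, 0, 0], [-1, 0, 0, 0, 0], [-1, 0, 0, 0, 0]]])

```text
t: 33.32
tcp_pos: [0.4237, 0.0067, 0.2856]
tcp_rot: [-3.044, -0.042, 1.425]
force: [0.2, -0.5, -0.4]
grip_width: 0.0912
```

Run:
```python
from h import *
tilt();print(sense()['effort'],sense()['joints'])
```

```text
t 33.32 pos [0.4237 0.0067 0.2856] r 0.4237 yaw 81.66 tilt out -0.0896 lat 0.0569 tool z [-0.0905  0.0555] F [ 0.2 -0.5 -0.4] w 0.0912
[-8.42424715e-02 -3.35485625e+01 -4.51924467e+01  2.07883450e-01
  3.34078884e-01  8.02233262e-03] [-0.07035779 -0.13043082  2.17306347  0.05273481  1.19385889  0.05135604]
```

move_arm(steps=[[[-1, 0, 0, 0, 7], [-1, 0, 0, 0, 7], [-1, 0, 0, 0, 7], [-1, 0, 0, 0, 7], [-1, 0, 0, 0, 0], [-1, 0, 0, 0, 0], [-1, 0, 0, 0, 0], [-1, 0, 0, 0, 0]]])

```text
t: 33.98
tcp_pos: [0.4239, 0.0071, 0.2861]
tcp_rot: [-3.037, 0.009, 0.933]
force: [1.0, -0.4, -0.2]
grip_width: 0.0908
```

Run:
```python
from h import *
tilt()
```

```text
t 33.98 pos [0.4239 0.0071 0.2861] r 0.4239 yaw 53.43 tilt out -0.0883 lat 0.0568 tool z [-0.0892  0.0553] F [ 1.  -0.4 -0.2] w 0.0908
```

Run:
```python
from h import *
go(.52,.2,.28,92)
```

```text
t 33.98 pos [0.4239 0.0071 0.2861] yaw 53.43 F [ 1.  -0.4 -0.2] w 0.0908 q [-0.07 -0.13  2.17  0.05  1.19  0.55]
total [212.3 -37.1   8.2] turn -38.57 n 6 per row [ 0.0354 -0.0062  0.0014] -6.43
```

move_arm(steps=[[[-1, 0.027, 0.005, 0, -6.4], [-1, 0.03, 0.005, 0, -6.4], [-1, 0.03, 0.008, 0, -6.4], [-1, 0.03, 0.01, 0, -6.4], [-1, 0.03, 0.012, 0, -6.4], [-1, 0.03, 0.012, 0, -6.4], [-1, 0, 0, 0, 0], [-1, 0, 0, 0, 0]]])

```text
t: 34.65
tcp_pos: [0.5357, 0.1637, 0.2845]
tcp_rot: [-3.058, -0.062, 1.651]
force: [-0.1, -0.5, 0.3]
grip_width: 0.0915
```

Run:
```python
from h import *
tilt()
d=cam('top'); crop(d,180,150,360,250,4.4,'t30')
```

```text
t 34.65 pos [0.5357 0.1637 0.2845] r 0.5601 yaw 94.57 tilt out -0.068 lat 0.0785 tool z [-0.088   0.0552] F [-0.1 -0.5  0.3] w 0.0915
```

Run:
```python
from h import *
s=cam('side')
print('base foot',onz(s,415,370,-.9)); print('stove foot',onz(s,572,262,-.9),onz(s,640,345,-.9)); print('stove top', onz(s,608,122,0),onz(s,640,165,0))
```

```text
base foot [ 0.01014387  0.12932975 -0.9       ]
stove foot [-1.1388448 -0.6736462 -0.9      ] [-1.22016187 -0.06469752 -0.9       ]
stove top [-1.10536718e+00 -9.04678880e-01 -1.11022302e-16] [-0.98764326 -0.42507385  0.        ]
```

move_arm(steps=[[[-1, 0.039, -0.01, 0, 0], [-1, 0.038, -0.013, 0, 0], [-1, 0.037, -0.016, 0, 0], [-1, 0.036, -0.018, 0, 0], [-1, 0.035, -0.021, 0, 0], [-1, 0.033, -0.024, 0, 0], [-1, 0.031, -0.027, 0, 0], [-1, 0.029, -0.03, 0, 0]]])

```text
t: 35.42
tcp_pos: [0.3558, 0.4242, 0.3162]
tcp_rot: [-3.059, -0.061, 1.624]
force: [1.0, 0.6, 0.1]
grip_width: 0.091
```

```bash
cat >> h.py <<'E'
def arc(n=8,st=.04,dr=0,sg=1):
    s=sense();p=s['tcp_pos'];th=np.arctan2(p[1],p[0]);r=np.hypot(p[0],p[1]);psi=s['tcp_rot'][2]
    out=[]
    for i in range(n):
        t=th+sg*(i+.5)*st/r; v=np.array([-np.sin(t),np.cos(t)])*st*sg+np.array([np.cos(t),np.sin(t)])*dr
        out.append([round(float(v@[np.cos(psi),np.sin(psi)]),3),round(float(v@[np.sin(psi),-np.cos(psi)]),3)])
    print('az',np.degrees(th),'r',r,out)
E
python3 - <<'E'
from h import *
tilt();arc()
E
```

```text
t 35.42 pos [0.3558 0.4242 0.3162] r 0.5537 yaw 93.04 tilt out -0.0119 lat 0.1017 tool z [-0.0856  0.0563] F [1.  0.6 0.1] w 0.091
az 50.009188060713775 r 0.5536968010888802 [[0.026, -0.03], [0.024, -0.032], [0.022, -0.034], [0.019, -0.035], [0.017, -0.036], [0.014, -0.038], [0.011, -0.038], [0.008, -0.039]]
```

move_arm(steps=[[[-1, 0.026, -0.03, 0, 0], [-1, 0.024, -0.032, 0, 0], [-1, 0.022, -0.034, 0, 0], [-1, 0.019, -0.035, 0, 0], [-1, 0.016, -0.036, 0, 0], [-1, 0.013, -0.037, 0, 0], [-1, 0.009, -0.038, 0, 0], [-1, 0.006, -0.039, 0, 0]]])

```text
t: 36.08
tcp_pos: [0.0602, 0.5431, 0.3507]
tcp_rot: [-3.061, -0.064, 1.609]
force: [0.3, 0.3, -0.2]
grip_width: 0.0909
```

Run:
```python
from h import *
tilt();arc(dr=-.005)
```

```text
t 36.08 pos [0.0602 0.5431 0.3507] r 0.5464 yaw 92.2 tilt out 0.0508 lat 0.0889 tool z [-0.0828  0.0603] F [ 0.3  0.3 -0.2] w 0.0909
az 83.67171412410453 r 0.5464014055079908 [[-0.0, -0.04], [-0.003, -0.04], [-0.006, -0.04], [-0.009, -0.039], [-0.012, -0.038], [-0.015, -0.037], [-0.018, -0.036], [-0.02, -0.035]]
```

move_arm(steps=[[[-1, 0, -0.04, 0.004, 0], [-1, -0.003, -0.04, 0.004, 0], [-1, -0.006, -0.04, 0.004, 0], [-1, -0.009, -0.039, 0.004, 0], [-1, -0.013, -0.038, 0.004, 0], [-1, -0.016, -0.037, 0.004, 0], [-1, -0.02, -0.035, 0.004, 0], [-1, -0.023, -0.033, 0.004, 0]]])

```text
t: 36.75
tcp_pos: [-0.2471, 0.4374, 0.3394]
tcp_rot: [-3.061, -0.07, 1.594]
force: [-0.3, 1.5, 0.7]
grip_width: 0.0912
```

Run:
```python
from h import *
tilt();arc(dr=-.01)
```

```text
t 36.75 pos [-0.2471  0.4374  0.3394] r 0.5024 yaw 91.31 tilt out 0.0996 lat 0.0381 tool z [-0.0822  0.068 ] F [-0.3  1.5  0.7] w 0.0912
az 119.4585325915813 r 0.5023511189432126 [[-0.029, -0.029], [-0.031, -0.027], [-0.033, -0.024], [-0.035, -0.022], [-0.037, -0.019], [-0.038, -0.016], [-0.039, -0.013], [-0.04, -0.01]]
```

move_arm(steps=[[[-1, -0.029, -0.029, 0.004, 0], [-1, -0.031, -0.027, 0.004, 0], [-1, -0.03, -0.02, 0.004, 0], [-1, -0.02, -0.01, 0.004, 0], [-1, -0.02, 0.01, 0.004, 0], [-1, -0.01, 0.012, 0.004, 0], [-1, -0.01, 0.012, 0, 0], [-1, 0, 0, 0, 0]]])

```text
t: 37.42
tcp_pos: [-0.2955, 0.2765, 0.307]
tcp_rot: [-3.06, -0.072, 1.588]
force: [-0.4, 0.8, -0.2]
grip_width: 0.0913
```

Run:
```python
from h import *
tilt();print(sense()['joints'])
```

```text
t 37.42 pos [-0.2955  0.2765  0.307 ] r 0.4047 yaw 91.01 tilt out 0.1085 lat 0.0057 tool z [-0.0831  0.0699] F [-0.4  0.8 -0.2] w 0.0913
[ 2.32319037 -0.30921153  2.27141421  0.01466795  1.07138067  2.29622109]
```

move_arm(steps=[[[-1, 0, 0, 0, 0], [-1, 0, 0, 0, 0], [-1, 0, 0, 0, 0], [-1, 0, 0, 0, 0], [-1, 0, 0, 0, 0], [-1, 0, 0, 0, 0], [-1, 0, 0, 0, 0], [-1, 0, 0, 0, 0]]])

```text
t: 38.08
tcp_pos: [-0.2953, 0.2795, 0.3081]
tcp_rot: [-3.058, -0.074, 1.583]
force: [1.0, -0.4, 0.1]
grip_width: 0.0916
```

Run:
```python
from h import *
tilt();print(sense()['joints'])
```

```text
t 38.08 pos [-0.2953  0.2795  0.3081] r 0.4066 yaw 90.7 tilt out 0.1108 lat 0.0053 tool z [-0.0842  0.0723] F [ 1.  -0.4  0.1] w 0.0916
[ 2.3181426  -0.307503    2.26828851  0.01435321  1.07039883  2.29668759]
```

move_arm(steps=[[[-1, 0, 0, -0.041, 0], [-1, 0, 0, -0.041, 0], [-1, 0, 0, 0, 0], [-1, 0, 0, 0, 0]]])

```text
t: 38.42
tcp_pos: [-0.2878, 0.2727, 0.3916]
tcp_rot: [-3.061, -0.07, 1.583]
force: [-0.7, -0.6, -1.3]
grip_width: 0.0909
```

Run:
```python
from h import *
tilt();print(sense()['joints'])
```

```text
t 38.42 pos [-0.2878  0.2727  0.3916] r 0.3965 yaw 90.72 tilt out 0.1065 lat 0.0057 tool z [-0.0813  0.0691] F [-0.7 -0.6 -1.3] w 0.0909
[ 2.31544131 -0.40080362  2.18164659  0.01356549  1.25465385  2.29648592]
```

move_arm(steps=[[[-1, 0, 0, 0.01, 0], [-1, 0, 0, 0.01, 0], [-1, 0, 0, 0.01, 0], [-1, 0, 0, 0.01, 0], [-1, 0, 0, 0.01, 0], [-1, 0, 0, 0.01, 0], [-1, 0, 0, 0.01, 0], [-1, 0, 0, 0, 0]]])

```text
t: 39.08
tcp_pos: [-0.2926, 0.2764, 0.3096]
tcp_rot: [-3.066, -0.065, 1.584]
force: [0.9, -1.4, -1.1]
grip_width: 0.0911
```

Run:
```python
from h import *
tilt();print(sense()['joints'])
```

```text
t 39.08 pos [-0.2926  0.2764  0.3096] r 0.4026 yaw 90.75 tilt out 0.0998 lat 0.006 tool z [-0.0767  0.0642] F [ 0.9 -1.4 -1.1] w 0.0911
[ 2.31834877 -0.31204863  2.26799741  0.01422001  1.08628364  2.29677238]
```

move_arm(steps=[[[-1, 0, 0, -0.041, 0], [-1, 0, 0, -0.041, 0], [-1, 0, 0, -0.041, 0], [-1, 0, 0, 0, 0], [-1, 0, 0, 0.041, 0], [-1, 0, 0, 0.041, 0], [-1, 0, 0, 0.041, 0], [-1, 0, 0, 0, 0]]])

```text
t: 39.75
tcp_pos: [-0.2934, 0.2773, 0.313]
tcp_rot: [-3.062, -0.07, 1.584]
force: [1.4, -0.7, -1.8]
grip_width: 0.0908
```

Run:
```python
from h import *
tilt();print(sense()['joints'])
```

```text
t 39.75 pos [-0.2934  0.2773  0.313 ] r 0.4037 yaw 90.73 tilt out 0.1054 lat 0.0056 tool z [-0.0804  0.0683] F [ 1.4 -0.7 -1.8] w 0.0908
[ 2.3183097  -0.31639535  2.26500377  0.01412189  1.08803383  2.29687131]
```

move_arm(steps=[[[-1, 0, 0, -0.01, 0], [-1, 0, 0, -0.01, 0], [-1, 0, 0, -0.01, 0], [-1, 0, 0, -0.01, 0], [-1, 0, 0, -0.01, 0], [-1, 0, 0, -0.01, 0], [-1, 0, 0, -0.01, 0], [-1, 0, 0, -0.01, 0]]])

```text
t: 40.42
tcp_pos: [-0.2877, 0.2729, 0.4178]
tcp_rot: [-3.053, -0.08, 1.583]
force: [-0.3, -0.0, 0.6]
grip_width: 0.0909
```

Run:
```python
from h import *
tilt();print(sense()['joints'])
```

```text
t 40.42 pos [-0.2877  0.2729  0.4178] r 0.3965 yaw 90.7 tilt out 0.1191 lat 0.0048 tool z [-0.0897  0.0785] F [-0.3 -0.   0.6] w 0.0909
[ 2.31510878 -0.42317482  2.15164185  0.01331834  1.29432053  2.29647054]
```

move_arm(steps=[[[-1, 0, 0, 0.01, 0], [-1, 0, 0, 0.01, 0], [-1, 0, 0, 0.01, 0], [-1, 0, 0, 0.01, 0], [-1, 0, 0, 0.01, 0], [-1, 0, 0, 0.01, 0], [-1, 0, 0, 0.01, 0], [-1, 0, 0, 0.01, 0]]])

```text
t: 41.08
tcp_pos: [-0.2973, 0.2818, 0.3462]
tcp_rot: [-3.041, -0.093, 1.582]
force: [0.0, -0.0, -0.4]
grip_width: 0.0914
```

Run:
```python
from h import *
tilt();print(sense()['joints'])
```

```text
t 41.08 pos [-0.2973  0.2818  0.3462] r 0.4096 yaw 90.64 tilt out 0.1362 lat 0.0036 tool z [-0.1013  0.0911] F [ 0.  -0.  -0.4] w 0.0914
[ 2.31787594 -0.35344894  2.23202942  0.01372634  1.1269806   2.29701846]
```

move_arm(steps=[[[-1, 0, 0, 0, 0], [-1, 0, 0, 0, 0], [-1, 0, 0, 0, 0]]])

```text
t: 41.33
tcp_pos: [-0.2966, 0.281, 0.3422]
tcp_rot: [-3.045, -0.088, 1.582]
force: [0.9, -0.7, 0.4]
grip_width: 0.0915
```

Run:
```python
from h import *
tilt()
```

```text
t 41.33 pos [-0.2966  0.281   0.3422] r 0.4085 yaw 90.67 tilt out 0.1301 lat 0.0039 tool z [-0.0971  0.0866] F [ 0.9 -0.7  0.4] w 0.0915
```

move_arm(steps=[[[-1, 0, 0, -0.041, 0], [-1, 0, 0, -0.041, 0], [-1, 0, 0, 0, 0], [-1, 0, 0, 0, 0]]])

```text
t: 41.67
tcp_pos: [-0.2879, 0.2732, 0.4272]
tcp_rot: [-3.047, -0.087, 1.583]
force: [-1.2, -0.0, -0.5]
grip_width: 0.0915
```

Run:
```python
from h import *
tilt()
```

```text
t 41.67 pos [-0.2879  0.2732  0.4272] r 0.3969 yaw 90.67 tilt out 0.1282 lat 0.0041 tool z [-0.0959  0.0853] F [-1.2 -0.  -0.5] w 0.0915
```

move_arm(steps=[[[-1, 0, 0, 0.01, 0], [-1, 0, 0, 0.01, 0], [-1, 0, 0, 0.01, 0], [-1, 0, 0, 0.01, 0], [-1, 0, 0, 0.01, 0], [-1, 0, 0, 0.01, 0], [-1, 0, 0, 0.01, 0], [-1, 0, 0, 0, 0]]])

```text
t: 42.33
tcp_pos: [-0.2943, 0.2786, 0.3466]
tcp_rot: [-3.05, -0.083, 1.583]
force: [-0.9, -0.4, -0.4]
grip_width: 0.0915
```

Run:
```python
from h import *
tilt()
```

```text
t 42.33 pos [-0.2943  0.2786  0.3466] r 0.4053 yaw 90.68 tilt out 0.1237 lat 0.0043 tool z [-0.0928  0.0819] F [-0.9 -0.4 -0.4] w 0.0915
```

Run:
```python
from h import *
arc(sg=-1,dr=.012)
```

```text
az 136.5643348199659 r 0.40527853051158585 [[0.036, 0.021], [0.034, 0.024], [0.031, 0.028], [0.028, 0.031], [0.025, 0.033], [0.022, 0.036], [0.018, 0.038], [0.014, 0.039]]
```

move_arm(steps=[[[0, 0.036, 0.021, 0, 0], [0, 0.034, 0.024, 0, 0], [0, 0.031, 0.028, 0, 0], [0, 0.028, 0.031, 0, 0], [0, 0.025, 0.033, 0, 0], [0, 0.022, 0.036, 0, 0], [0, 0.018, 0.038, 0, 0], [0, 0.014, 0.039, 0, 0]]])

```text
t: 43.0
tcp_pos: [-0.0527, 0.494, 0.3406]
tcp_rot: [-3.048, -0.086, 1.599]
force: [-1.6, 1.0, 0.1]
grip_width: 0.0457
```

Run:
```python
from h import *
tilt();arc(sg=-1,dr=.003)
```

```text
t 43.0 pos [-0.0527  0.494   0.3406] r 0.4968 yaw 91.61 tilt out 0.0922 lat 0.0865 tool z [-0.0958  0.0825] F [-1.6  1.   0.1] w 0.0457
az 96.09028985709487 r 0.496763912553133 [[0.005, 0.04], [0.001, 0.04], [-0.002, 0.04], [-0.005, 0.04], [-0.008, 0.039], [-0.011, 0.038], [-0.015, 0.037], [-0.017, 0.036]]
```

move_arm(steps=[[[0, 0.005, 0.04, 0, 0], [0, 0.001, 0.04, 0, 0], [0, -0.002, 0.04, 0, 0], [0, -0.005, 0.04, 0, 0], [0, -0.009, 0.039, 0, 0], [0, -0.013, 0.038, 0, 0], [0, -0.017, 0.037, 0, 0], [0, -0.02, 0.036, 0, 0]]])

```text
t: 43.67
tcp_pos: [0.2686, 0.4485, 0.3065]
tcp_rot: [-3.049, -0.09, 1.598]
force: [-0.3, 0.6, -0.6]
grip_width: 0.0454
```

Run:
```python
from h import *
tilt();arc(sg=-1,dr=.003)
```

```text
t 43.67 pos [0.2686 0.4485 0.3065] r 0.5227 yaw 91.58 tilt out 0.0256 lat 0.1261 tool z [-0.095   0.0868] F [-0.3  0.6 -0.6] w 0.0454
az 59.082018864137154 r 0.5227371061099083 [[-0.02, 0.035], [-0.023, 0.033], [-0.025, 0.031], [-0.028, 0.029], [-0.03, 0.027], [-0.032, 0.025], [-0.034, 0.022], [-0.035, 0.019]]
```

move_arm(steps=[[[0, -0.02, 0.035, -0.004, 0], [0, -0.023, 0.033, -0.004, 0], [0, -0.025, 0.031, -0.004, 0], [0, -0.028, 0.029, -0.004, 0], [0, -0.031, 0.027, -0.004, 0], [0, -0.034, 0.024, -0.004, 0], [0, -0.036, 0.02, -0.004, 0], [0, -0.038, 0.015, -0.004, 0]]])

```text
t: 44.33
tcp_pos: [0.498, 0.2167, 0.2961]
tcp_rot: [-3.05, -0.091, 1.598]
force: [0.4, -0.0, -0.1]
grip_width: 0.0458
```

Run:
```python
from h import *
tilt();arc(sg=-1,dr=.003)
```

```text
t 44.33 pos [0.498  0.2167 0.2961] r 0.5431 yaw 91.56 tilt out -0.0512 lat 0.118 tool z [-0.0941  0.0878] F [ 0.4 -0.  -0.1] w 0.0458
az 23.518712124152845 r 0.5431269082768063 [[-0.037, 0.016], [-0.038, 0.014], [-0.039, 0.011], [-0.039, 0.008], [-0.04, 0.005], [-0.04, 0.002], [-0.04, -0.001], [-0.04, -0.004]]
```

move_arm(steps=[[[0, -0.037, 0.014, -0.006, 0], [0, -0.038, 0.012, -0.006, 0], [0, -0.039, 0.009, -0.006, 0], [0, -0.039, 0.006, -0.006, 0], [0, -0.04, 0.003, -0.006, 0], [0, -0.04, 0, -0.006, 0], [0, -0.04, -0.004, -0.006, 0], [0, -0.04, -0.008, -0.006, 0]]])

```text
t: 45.0
tcp_pos: [0.5468, -0.1075, 0.3114]
tcp_rot: [-3.051, -0.091, 1.598]
force: [1.2, 0.8, -0.1]
grip_width: 0.0457
```

Run:
```python
from h import *
tilt();arc(sg=-1,dr=.003)
```

```text
t 45.0 pos [ 0.5468 -0.1075  0.3114] r 0.5573 yaw 91.55 tilt out -0.1086 lat 0.0683 tool z [-0.0934  0.088 ] F [ 1.2  0.8 -0.1] w 0.0457
az -11.12144148113259 r 0.5572746028663726 [[-0.039, -0.007], [-0.039, -0.01], [-0.038, -0.013], [-0.037, -0.016], [-0.036, -0.018], [-0.034, -0.021], [-0.033, -0.023], [-0.031, -0.025]]
```

move_arm(steps=[[[0, -0.04, -0.012, -0.006, 0], [0, -0.038, -0.015, -0.006, 0], [0, -0.036, -0.018, -0.006, 0], [0, -0.034, -0.021, -0.006, 0], [0, -0.032, -0.024, -0.006, 0], [0, -0.028, -0.026, -0.006, 0], [0, 0, 0, 0, 0], [0, 0, 0, 0, 0]]])

```text
t: 45.67
tcp_pos: [0.4358, -0.3331, 0.339]
tcp_rot: [-3.051, -0.089, 1.591]
force: [0.8, 0.5, -0.3]
grip_width: 0.0457
```

Run:
```python
from h import *
tilt();arc(sg=-1,dr=.003)
```

```text
t 45.67 pos [ 0.4358 -0.3331  0.339 ] r 0.5485 yaw 91.18 tilt out -0.1261 lat 0.013 tool z [-0.0922  0.0869] F [ 0.8  0.5 -0.3] w 0.0457
az -37.38877069731094 r 0.5485350696301475 [[-0.032, -0.024], [-0.03, -0.026], [-0.029, -0.028], [-0.026, -0.03], [-0.024, -0.032], [-0.022, -0.034], [-0.019, -0.035], [-0.017, -0.037]]
```

Now the slow-up / fast-down pump.

move_arm(steps=[[[0, 0, 0, -0.01, 0], [0, 0, 0, -0.01, 0], [0, 0, 0, -0.01, 0], [0, 0, 0, -0.01, 0], [0, 0, 0, -0.01, 0], [0, 0, 0, -0.01, 0], [0, 0, 0, -0.01, 0], [0, 0, 0, -0.01, 0]]])

```text
t: 46.33
tcp_pos: [0.4466, -0.3371, 0.4255]
tcp_rot: [-3.05, -0.09, 1.596]
force: [-0.2, 0.1, 0.1]
grip_width: 0.0456
```

Run:
```python
from h import *
tilt()
```

```text
t 46.33 pos [ 0.4466 -0.3371  0.4255] r 0.5596 yaw 91.47 tilt out -0.1273 lat 0.0137 tool z [-0.0934  0.0876] F [-0.2  0.1  0.1] w 0.0456
```

move_arm(steps=[[[0, 0, 0, 0.03, 0], [0, 0, 0, 0.035, 0], [0, 0, 0, 0.035, 0], [0, 0, 0, 0, 0], [0, 0, 0, 0, 0]]])

```text
t: 46.75
tcp_pos: [0.4405, -0.3303, 0.3323]
tcp_rot: [-3.058, -0.084, 1.598]
force: [0.5, -0.2, 1.3]
grip_width: 0.0458
```

Run:
```python
from h import *
tilt()
```

```text
t 46.75 pos [ 0.4405 -0.3303  0.3323] r 0.5506 yaw 91.55 tilt out -0.117 lat 0.0135 tool z [-0.0855  0.081 ] F [ 0.5 -0.2  1.3] w 0.0458
```

move_arm(steps=[[[0, 0, 0, -0.03, 0], [0, 0, 0, -0.03, 0], [0, 0, 0, -0.03, 0], [0, 0, 0, -0.03, 0], [0, 0, 0, -0.03, 0], [0, 0, 0, -0.03, 0], [0, 0, 0, -0.03, 0], [0, 0, 0, 0, 0]]])

```text
t: 47.42
tcp_pos: [0.4592, -0.3479, 0.5692]
tcp_rot: [-3.065, -0.078, 1.599]
force: [-0.0, -0.6, 1.2]
grip_width: 0.0455
```

Run:
```python
from h import *
tilt()
```

```text
t 47.42 pos [ 0.4592 -0.3479  0.5692] r 0.5761 yaw 91.59 tilt out -0.1086 lat 0.0125 tool z [-0.079   0.0756] F [-0.  -0.6  1.2] w 0.0455
```

move_arm(steps=[[[0, 0, 0, 0.04, 0], [0, 0, 0, 0.04, 0], [0, 0, 0, 0.04, 0], [0, 0, 0, 0.035, 0], [0, 0, 0, 0.03, 0], [0, 0, 0, 0, 0], [0, 0, 0, 0, 0]]])

```text
t: 48.0
tcp_pos: [0.4486, -0.3372, 0.4001]
tcp_rot: [-3.083, -0.062, 1.6]
force: [0.0, -0.1, 0.9]
grip_width: 0.045
```

Run:
```python
from h import *
tilt()
```

```text
t 48.0 pos [ 0.4486 -0.3372  0.4001] r 0.5612 yaw 91.66 tilt out -0.0845 lat 0.0118 tool z [-0.0604  0.0602] F [ 0.  -0.1  0.9] w 0.045
```

Excellent: +0.033 per cycle. Repeat.

move_arm(steps=[[[0, 0, 0, -0.03, 0], [0, 0, 0, -0.03, 0], [0, 0, 0, -0.03, 0], [0, 0, 0, -0.03, 0], [0, 0, 0, -0.03, 0], [0, 0, 0, -0.03, 0], [0, 0, 0, 0, 0]]])

```text
t: 48.58
tcp_pos: [0.4595, -0.3483, 0.6101]
tcp_rot: [-3.095, -0.052, 1.6]
force: [0.6, -1.1, 0.6]
grip_width: 0.0456
```

move_arm(steps=[[[0, 0, 0, 0.04, 0], [0, 0, 0, 0.04, 0], [0, 0, 0, 0.04, 0], [0, 0, 0, 0.04, 0], [0, 0, 0, 0.035, 0], [0, 0, 0, 0, 0], [0, 0, 0, 0, 0]]])

```text
t: 49.17
tcp_pos: [0.4554, -0.3429, 0.4364]
tcp_rot: [-3.119, -0.03, 1.601]
force: [0.2, 0.1, 0.1]
grip_width: 0.0457
```

Run:
```python
from h import *
tilt()
```

```text
t 49.17 pos [ 0.4554 -0.3429  0.4364] r 0.57 yaw 91.75 tilt out -0.0366 lat 0.0095 tool z [-0.0235  0.0296] F [0.2 0.1 0.1] w 0.0457
```

move_arm(steps=[[[0, 0, 0, -0.03, 0], [0, 0, 0, -0.03, 0], [0, 0, 0, -0.03, 0], [0, 0, 0, -0.03, 0], [0, 0, 0, 0, 0]]])

```text
t: 49.58
tcp_pos: [0.4587, -0.3471, 0.5794]
tcp_rot: [-3.128, -0.022, 1.602]
force: [0.5, -0.4, 1.5]
grip_width: 0.0455
```

move_arm(steps=[[[0, 0, 0, 0.04, 0], [0, 0, 0, 0.04, 0], [0, 0, 0, 0.04, 0], [0, 0, 0, 0.035, 0], [0, 0, 0, 0, 0], [0, 0, 0, 0, 0]]])

```text
t: 50.08
tcp_pos: [0.4626, -0.3488, 0.4481]
tcp_rot: [3.13, -0.0, 1.602]
force: [0.9, -0.9, 1.6]
grip_width: 0.046
```

Run:
```python
from h import *
tilt();arc(sg=1)
```

```text
t 50.08 pos [ 0.4626 -0.3488  0.4481] r 0.5794 yaw 91.77 tilt out 0.0091 lat 0.0074 tool z [0.0118 0.0004] F [ 0.9 -0.9  1.6] w 0.046
az -37.017198278575066 r 0.5794110948574064 [[0.032, 0.024], [0.034, 0.022], [0.035, 0.019], [0.036, 0.017], [0.037, 0.014], [0.038, 0.012], [0.039, 0.009], [0.039, 0.006]]
```

move_arm(steps=[[[-1, 0.03, 0.004, 0.005, 0], [-1, 0.035, 0.004, 0.01, 0], [-1, 0.035, 0.003, 0.01, 0], [-1, 0.035, 0.003, 0.01, 0], [-1, 0.035, 0, 0.01, 0], [-1, 0.035, 0, 0.01, 0], [-1, 0.035, -0.002, 0.01, 0], [-1, 0.035, -0.002, 0.01, 0]]])

```text
t: 50.75
tcp_pos: [0.4762, -0.0736, 0.4045]
tcp_rot: [3.097, 0.016, 1.593]
force: [1.9, -0.2, -0.1]
grip_width: 0.091
```

move_arm(steps=[[[-1, 0.035, -0.002, 0.01, 0], [-1, 0.035, -0.003, 0.01, 0], [-1, 0.035, -0.004, 0.01, 0], [-1, 0.03, -0.005, 0.01, 0], [-1, 0.025, -0.005, 0.01, 0], [-1, 0.02, -0.005, 0.005, 0], [-1, 0.01, 0, 0, 0], [-1, 0, 0, 0, 0]]])

```text
t: 51.42
tcp_pos: [0.4602, 0.1306, 0.3768]
tcp_rot: [3.06, 0.013, 1.596]
force: [0.8, -0.9, -0.2]
grip_width: 0.0914
```

Run:
```python
from h import *
tilt();go(.399,.332,.12,92)
d=cam('top'); crop(d,360,130,500,250,5,'t31'); d=cam('side'); crop(d,260,90,380,240,4,'s31')
```

```text
t 51.42 pos [0.4602 0.1306 0.3768] r 0.4784 yaw 91.45 tilt out 0.0754 lat -0.0323 tool z [ 0.0813 -0.0105] F [ 0.8 -0.9 -0.2] w 0.0914
t 51.42 pos [0.4602 0.1306 0.3768] yaw 91.45 F [ 0.8 -0.9 -0.2] w 0.0914 q [ 0.24 -0.2   2.06 -0.03  1.2   0.23]
total [206.1 -76.5 248.9] turn -0.55 n 7 per row [ 0.0294 -0.0109  0.0356] -0.08
```

move_arm(steps=[[[-1, -0.012, -0.004, 0.008, 0], [-1, -0.012, -0.004, 0.01, 0], [-1, -0.012, -0.004, 0.01, 0], [-1, -0.012, -0.004, 0.01, 0], [-1, -0.012, -0.004, 0.01, 0], [-1, -0.012, -0.004, 0.01, 0], [-1, 0, 0, 0.01, 0], [-1, 0, 0, 0.01, 0]]])

```text
t: 52.18
tcp_pos: [0.4521, 0.0462, 0.3098]
tcp_rot: [3.042, 0.012, 1.587]
force: [1.1, 0.0, -0.2]
grip_width: 0.0912
```

Run:
```python
from h import *
tilt()
```

```text
t 52.18 pos [0.4521 0.0462 0.3098] r 0.4545 yaw 90.96 tilt out 0.0982 lat -0.0206 tool z [ 0.0997 -0.0105] F [ 1.1  0.  -0.2] w 0.0912
```

move_arm(steps=[[[-1, 0, 0, 0, 0], [-1, 0, 0, -0.041, 0], [-1, 0, 0, -0.041, 0], [-1, 0, 0, 0, 0], [-1, 0, 0, 0, 0]]])

```text
t: 52.6
tcp_pos: [0.4443, 0.0471, 0.3944]
tcp_rot: [3.046, 0.012, 1.586]
force: [-1.2, 0.4, -0.9]
grip_width: 0.0912
```

Run:
```python
from h import *
tilt()
```

```text
t 52.6 pos [0.4443 0.0471 0.3944] r 0.4468 yaw 90.85 tilt out 0.0939 lat -0.0208 tool z [ 0.0955 -0.0108] F [-1.2  0.4 -0.9] w 0.0912
```

move_arm(steps=[[[-1, 0, 0, 0.012, 0], [-1, 0, 0, 0.012, 0], [-1, 0, 0, 0.012, 0], [-1, 0, 0, 0.012, 0], [-1, 0, 0, 0.012, 0], [-1, 0, 0, 0.012, 0], [-1, 0, 0, 0.012, 0], [-1, 0, 0, 0, 0]]])

```text
t: 53.27
tcp_pos: [0.4508, 0.0473, 0.2972]
tcp_rot: [3.054, 0.012, 1.587]
force: [-0.4, 0.4, -0.4]
grip_width: 0.0914
```

Run:
```python
from h import *
tilt()
```

```text
t 53.27 pos [0.4508 0.0473 0.2972] r 0.4532 yaw 90.95 tilt out 0.0864 lat -0.02 tool z [ 0.088  -0.0109] F [-0.4  0.4 -0.4] w 0.0914
```

move_arm(steps=[[[-1, 0, 0, -0.041, 0], [-1, 0, 0, -0.041, 0], [-1, 0, 0, -0.041, 0], [-1, 0, 0, 0, 0], [-1, 0, 0, 0, 0]]])

```text
t: 53.68
tcp_pos: [0.4369, 0.0489, 0.4171]
tcp_rot: [3.068, 0.013, 1.588]
force: [0.4, -0.4, -1.3]
grip_width: 0.0913
```

move_arm(steps=[[[-1, 0, 0, 0.007, 0], [-1, 0, 0, 0.007, 0], [-1, 0, 0, 0.007, 0], [-1, 0, 0, 0.007, 0], [-1, 0, 0, 0.007, 0], [-1, 0, 0, 0.007, 0], [-1, 0, 0, 0.007, 0], [-1, 0, 0, 0.007, 0]]])

```text
t: 54.35
tcp_pos: [0.4396, 0.0481, 0.3501]
tcp_rot: [3.076, 0.013, 1.588]
force: [-0.5, 0.2, -0.1]
grip_width: 0.0911
```

Run:
```python
from h import *
tilt()
```

```text
t 54.35 pos [0.4396 0.0481 0.3501] r 0.4423 yaw 90.98 tilt out 0.0645 lat -0.0194 tool z [ 0.0662 -0.0122] F [-0.5  0.2 -0.1] w 0.0911
```

move_arm(steps=[[[-1, 0, 0, 0.007, 0], [-1, 0, 0, 0.007, 0], [-1, 0, 0, 0.007, 0], [-1, 0, 0, 0.007, 0], [-1, 0, 0, 0.007, 0], [-1, 0, 0, 0.007, 0], [-1, 0, 0, 0.007, 0], [-1, 0, 0, 0.007, 0]]])

```text
t: 55.02
tcp_pos: [0.4437, 0.0473, 0.288]
tcp_rot: [3.076, 0.013, 1.588]
force: [0.7, 0.2, 0.5]
grip_width: 0.0908
```

Run:
```python
from h import *
tilt()
```

```text
t 55.02 pos [0.4437 0.0473 0.288 ] r 0.4462 yaw 90.98 tilt out 0.0645 lat -0.0192 tool z [ 0.0662 -0.0123] F [0.7 0.2 0.5] w 0.0908
```

move_arm(steps=[[[-1, 0, 0, -0.041, 0], [-1, 0, 0, -0.041, 0], [-1, 0, 0, -0.041, 0], [-1, 0, 0, -0.041, 0], [-1, 0, 0, 0, 0], [-1, 0, 0, 0, 0], [-1, 0, 0, 0, 0]]])

```text
t: 55.6
tcp_pos: [0.4318, 0.0493, 0.4533]
tcp_rot: [3.082, 0.014, 1.588]
force: [0.8, -0.5, -0.2]
grip_width: 0.0913
```

Run:
```python
from h import *
tilt()
```

```text
t 55.6 pos [0.4318 0.0493 0.4533] r 0.4346 yaw 90.98 tilt out 0.0583 lat -0.0193 tool z [ 0.0601 -0.0126] F [ 0.8 -0.5 -0.2] w 0.0913
```

move_arm(steps=[[[-1, 0, 0, 0.006, 0], [-1, 0, 0, 0.01, 0], [-1, 0, 0, 0.01, 0], [-1, 0, 0, 0.01, 0], [-1, 0, 0, 0.01, 0], [-1, 0, 0, 0.01, 0], [-1, 0, 0, 0.01, 0], [-1, 0, 0, 0.01, 0]]])

```text
t: 56.27
tcp_pos: [0.4348, 0.048, 0.3639]
tcp_rot: [3.089, 0.014, 1.588]
force: [0.1, 0.6, -0.7]
grip_width: 0.0911
```

Run:
```python
from h import *
tilt()
```

```text
t 56.27 pos [0.4348 0.048  0.3639] r 0.4375 yaw 90.98 tilt out 0.0507 lat -0.0188 tool z [ 0.0525 -0.0132] F [ 0.1  0.6 -0.7] w 0.0911
```

move_arm(steps=[[[-1, 0, 0, 0.01, 0], [-1, 0, 0, 0.01, 0], [-1, 0, 0, 0.01, 0], [-1, 0, 0, 0, 0], [-1, 0, 0, -0.041, 0], [-1, 0, 0, -0.041, 0], [-1, 0, 0, 0, 0], [-1, 0, 0, 0, 0]]])

```text
t: 56.93
tcp_pos: [0.4307, 0.0485, 0.4113]
tcp_rot: [3.097, 0.014, 1.588]
force: [0.3, 0.4, -1.1]
grip_width: 0.0911
```

Run:
```python
from h import *
tilt()
```

```text
t 56.93 pos [0.4307 0.0485 0.4113] r 0.4334 yaw 90.98 tilt out 0.0431 lat -0.0186 tool z [ 0.045  -0.0136] F [ 0.3  0.4 -1.1] w 0.0911
```

move_arm(steps=[[[-1, 0, 0, 0.01, 0], [-1, 0, 0, 0.01, 0], [-1, 0, 0, 0.01, 0], [-1, 0, 0, 0.01, 0], [-1, 0, 0, 0.01, 0], [-1, 0, 0, 0.01, 0], [-1, 0, 0, 0.01, 0], [-1, 0, 0, 0, 0]]])

```text
t: 57.6
tcp_pos: [0.4325, 0.0473, 0.3299]
tcp_rot: [3.102, 0.015, 1.588]
force: [0.4, 0.9, -1.3]
grip_width: 0.0914
```

Run:
```python
from h import *
tilt()
```

```text
t 57.6 pos [0.4325 0.0473 0.3299] r 0.435 yaw 90.98 tilt out 0.0385 lat -0.0183 tool z [ 0.0402 -0.014 ] F [ 0.4  0.9 -1.3] w 0.0914
```

move_arm(steps=[[[-1, 0, 0, -0.041, 0], [-1, 0, 0, -0.041, 0], [-1, 0, 0, 0, 0], [-1, 0, 0, 0, 0], [-1, 0, 0, 0.01, 0], [-1, 0, 0, 0.01, 0], [-1, 0, 0, 0.01, 0], [-1, 0, 0, 0.01, 0]]])

```text
t: 58.27
tcp_pos: [0.4299, 0.0478, 0.369]
tcp_rot: [3.106, 0.015, 1.588]
force: [0.3, -0.0, -0.6]
grip_width: 0.0913
```

Run:
```python
from h import *
tilt()
```

```text
t 58.27 pos [0.4299 0.0478 0.369 ] r 0.4325 yaw 90.98 tilt out 0.0341 lat -0.0181 tool z [ 0.0359 -0.0142] F [ 0.3 -0.  -0.6] w 0.0913
```

move_arm(steps=[[[-1, 0.015, 0.002, 0, 0], [-1, 0.022, 0.002, 0, 0], [-1, 0.025, 0.002, 0, 0], [-1, 0.025, 0, 0, 0], [-1, 0.025, 0, 0, 0], [-1, 0.025, 0, 0, 0], [-1, 0.025, 0, 0, 0], [-1, 0.025, 0, 0, 0]]])

```text
t: 58.93
tcp_pos: [0.4275, 0.2377, 0.3476]
tcp_rot: [3.124, 0.021, 1.581]
force: [0.3, 0.6, -0.0]
grip_width: 0.0916
```

Run:
```python
from h import *
tilt();go(.399,.332,.2,92)
d=cam('top'); crop(d,170,150,360,250,4,'t32')
```

```text
t 58.93 pos [0.4275 0.2377 0.3476] r 0.4892 yaw 90.61 tilt out 0.0052 lat -0.0263 tool z [ 0.0173 -0.0204] F [ 0.3  0.6 -0. ] w 0.0916
t 58.93 pos [0.4275 0.2377 0.3476] yaw 90.61 F [ 0.3  0.6 -0. ] w 0.0916 q [ 0.47 -0.12  2.04 -0.03  1.21  0.47]
total [ 97.6 -30.  145.2] turn -1.39 n 5 per row [ 0.0195 -0.006   0.029 ] -0.28
```

move_arm(steps=[[[-1, 0.016, -0.004, 0.006, -0.2], [-1, 0.016, -0.004, 0.01, -0.2], [-1, 0.014, -0.004, 0.012, -0.2], [-1, 0.014, -0.004, 0.012, -0.2], [-1, 0.01, -0.003, 0.012, -0.2], [-1, 0.006, -0.002, 0.012, -0.2], [-1, 0, 0, 0.012, 0], [-1, 0, 0, 0.008, 0]]])

```text
t: 59.65
tcp_pos: [0.4001, 0.3175, 0.2445]
tcp_rot: [3.136, 0.027, 1.608]
force: [0.4, -1.0, -0.8]
grip_width: 0.0915
```

Run:
```python
from h import *
tilt();go(.399,.332,.04,91.9)
```

```text
t 59.65 pos [0.4001 0.3175 0.2445] r 0.5107 yaw 92.16 tilt out -0.0118 lat -0.0248 tool z [ 0.0062 -0.0267] F [ 0.4 -1.  -0.8] w 0.0915
t 59.65 pos [0.4001 0.3175 0.2445] yaw 92.16 F [ 0.4 -1.  -0.8] w 0.0915 q [ 0.64  0.04  2.09 -0.03  1.02  0.62]
total [ 20.1  -1.6 204. ] turn 0.26 n 6 per row [ 0.0033 -0.0003  0.034 ] 0.04
```

move_arm(steps=[[[-1, 0.003, 0, 0.015, 0], [-1, 0.003, 0, 0.02, 0], [-1, 0.003, 0, 0.02, 0], [-1, 0.003, 0, 0.02, 0], [-1, 0.002, 0, 0.02, 0], [-1, 0.002, 0, 0.02, 0], [-1, 0, 0, 0.015, 0], [-1, 0, 0, 0, 0]]])

```text
t: 60.32
tcp_pos: [0.3952, 0.3249, 0.0985]
tcp_rot: [-3.138, 0.033, 1.607]
force: [-1.0, -0.4, -1.3]
grip_width: 0.0914
```

Run:
```python
from h import *
tilt();go(.399,.332,.004,91.9)
d=cam('top'); crop(d,210,170,310,250,8,'t33')
d=cam('side'); crop(d,290,210,380,330,6,'s33')
```

```text
t 60.32 pos [0.3952 0.3249 0.0985] r 0.5116 yaw 92.09 tilt out -0.0227 lat -0.0241 tool z [-0.0023 -0.033 ] F [-1.  -0.4 -1.3] w 0.0914
t 60.32 pos [0.3952 0.3249 0.0985] yaw 92.09 F [-1.  -0.4 -1.3] w 0.0914 q [ 0.66  0.28  2.15 -0.04  0.74  0.65]
total [10.1  4.3 94.2] turn 0.19 n 3 per row [0.0034 0.0014 0.0314] 0.06
```

move_arm(steps=[[[-1, 0.002, 0.001, 0.015, 0], [-1, 0.002, 0.001, 0.018, 0], [-1, 0.002, 0.001, 0.018, 0], [-1, 0.001, 0, 0.014, 0], [-1, 0, 0, 0.01, 0], [-1, 0, 0, 0.003, 0], [-1, 0, 0, 0, 0]]])

```text
t: 61.0
tcp_pos: [0.4043, 0.3335, 0.0275]
tcp_rot: [3.133, 0.024, 1.606]
force: [0.0, 0.5, -0.8]
grip_width: 0.0911
```

Run:
```python
from h import *
tilt();go(.399,.332,.004,91.9)
```

```text
t 61.0 pos [0.4043 0.3335 0.0275] r 0.5241 yaw 92.02 tilt out -0.008 lat -0.0245 tool z [ 0.0095 -0.024 ] F [ 0.   0.5 -0.8] w 0.0911
t 61.0 pos [0.4043 0.3335 0.0275] yaw 92.02 F [ 0.   0.5 -0.8] w 0.0911 q [ 0.66  0.42  2.13 -0.04  0.6   0.66]
total [-0.8 -5.5 23.5] turn 0.12 n 1 per row [-0.0008 -0.0055  0.0235] 0.12
```

move_arm(steps=[[[-1, 0, -0.003, 0.007, 0], [-1, 0, -0.003, 0.006, 0], [-1, 0, -0.001, 0.004, 0], [-1, 0, 0, 0.002, 0], [-1, 0, 0, 0, 0]]])

```text
t: 61.42
tcp_pos: [0.3981, 0.3337, 0.0095]
tcp_rot: [3.13, 0.022, 1.606]
force: [-0.4, 0.2, -0.3]
grip_width: 0.0912
```

Run:
```python
from h import *
tilt();go(.399,.332,.004,91.9)
```

```text
t 61.42 pos [0.3981 0.3337 0.0095] r 0.5194 yaw 92.0 tilt out -0.0041 lat -0.0246 tool z [ 0.0126 -0.0215] F [-0.4  0.2 -0.3] w 0.0912
t 61.42 pos [0.3981 0.3337 0.0095] yaw 92.0 F [-0.4  0.2 -0.3] w 0.0912 q [ 0.67  0.45  2.14 -0.05  0.56  0.67]
total [-1.6  0.8  5.5] turn 0.1 n 1 per row [-0.0016  0.0008  0.0055] 0.1
```

move_arm(steps=[[[-1, -0.001, 0, 0.003, 0], [0.2, 0, 0, 0, 0], [0.3, 0, 0, 0, 0], [1, 0, 0, 0, 0], [1, 0, 0, 0, 0], [1, 0, 0, 0, 0], [1, 0, 0, 0, 0], [1, 0, 0, 0, 0]]])

```text
t: 62.08
tcp_pos: [0.3986, 0.3328, 0.0068]
tcp_rot: [3.129, 0.022, 1.606]
force: [-0.1, -0.6, -1.3]
grip_width: 0.0594
```

Run:
```python
from h import *
tilt();
```

```text
t 62.08 pos [0.3986 0.3328 0.0068] r 0.5193 yaw 92.0 tilt out -0.0033 lat -0.0247 tool z [ 0.0133 -0.0211] F [-0.1 -0.6 -1.3] w 0.0594
```

move_arm(steps=[[[1, 0, 0, -0.008, 0], [1, 0, 0, -0.015, 0], [1, 0, 0, -0.02, 0], [1, 0, 0.003, -0.02, 0], [1, 0, 0.003, -0.02, 0], [1, 0, 0.003, -0.02, 0], [1, 0, 0.003, -0.02, 0], [1, 0, 0.003, -0.02, 0]]])

```text
t: 62.75
tcp_pos: [0.4085, 0.3341, 0.155]
tcp_rot: [3.137, 0.027, 1.606]
force: [-0.7, 0.7, -1.5]
grip_width: 0.0601
```

move_arm(steps=[[[1, 0, 0.006, -0.02, 0], [1, 0, 0.006, -0.02, 0], [1, 0, 0.006, -0.02, 0], [1, 0, 0.006, -0.02, 0], [1, 0, 0.006, -0.02, 0], [1, 0, 0.006, -0.015, 0], [1, 0, 0.004, -0.008, 0], [1, 0, 0, 0, 0]]])

```text
t: 63.42
tcp_pos: [0.4485, 0.3383, 0.2935]
tcp_rot: [3.131, 0.022, 1.607]
force: [0.7, 0.4, -1.3]
grip_width: 0.0597
```

Run:
```python
from h import *
tilt();go(.48,0,.33,90)
d=cam('top'); crop(d,180,120,340,240,5,'t34')
d=cam('side'); crop(d,250,130,380,290,4,'s34')
```

```text
t 63.42 pos [0.4485 0.3383 0.2935] r 0.5618 yaw 92.05 tilt out -0.0042 lat -0.0245 tool z [ 0.0114 -0.0221] F [ 0.7  0.4 -1.3] w 0.0597
t 63.42 pos [0.4485 0.3383 0.2935] yaw 92.05 F [ 0.7  0.4 -1.3] w 0.0597 q [ 0.62  0.07  1.96 -0.03  1.11  0.59]
total [-340.    19.7  -28.7] turn 2.05 n 10 per row [-0.034   0.002  -0.0029] 0.21
```

move_arm(steps=[[[1, -0.018, 0.004, -0.004, 0.2], [1, -0.024, 0.004, -0.004, 0.2], [1, -0.028, 0.004, -0.004, 0.2], [1, -0.028, 0.004, -0.003, 0.2], [1, -0.028, 0.003, -0.002, 0.2], [1, -0.028, 0.003, -0.002, 0.2], [1, -0.028, 0.002, -0.002, 0.2], [1, -0.028, 0, -0.002, 0.2]]])

```text
t: 64.18
tcp_pos: [0.4691, 0.1231, 0.3085]
tcp_rot: [-3.134, 0.03, 1.586]
force: [0.7, 0.2, -0.5]
grip_width: 0.0597
```

Run:
```python
from h import *
tilt();go(.47,-.2,.33,87.5)
```

```text
t 64.18 pos [0.4691 0.1231 0.3085] r 0.485 yaw 90.86 tilt out -0.0148 lat -0.027 tool z [-0.0075 -0.0299] F [ 0.7  0.2 -0.5] w 0.0597
t 64.18 pos [0.4691 0.1231 0.3085] yaw 90.86 F [ 0.7  0.2 -0.5] w 0.0597 q [ 0.22 -0.08  2.08 -0.03  1.15  0.22]
total [-323.6   -4.   -11.9] turn 3.36 n 9 per row [-0.036  -0.0004 -0.0013] 0.37
```

move_arm(steps=[[[1, -0.028, 0.003, -0.003, 0.4], [1, -0.028, 0.003, -0.003, 0.4], [1, -0.028, 0.003, -0.003, 0.4], [1, -0.028, 0.002, -0.003, 0.4], [1, -0.028, 0, -0.002, 0.4], [1, -0.028, 0, -0.002, 0.4], [1, -0.024, 0, -0.001, 0.4], [1, -0.018, 0, 0, 0.4]]])

```text
t: 64.85
tcp_pos: [0.4699, -0.0965, 0.3212]
tcp_rot: [-3.119, 0.03, 1.529]
force: [-0.6, 0.9, -1.4]
grip_width: 0.0602
```

Run:
```python
from h import *
tilt();go(.3966,-.227,.32,87.5)
```

```text
t 64.85 pos [ 0.4699 -0.0965  0.3212] r 0.4797 yaw 87.58 tilt out -0.018 lat -0.0336 tool z [-0.0243 -0.0293] F [-0.6  0.9 -1.4] w 0.0602
t 64.85 pos [ 0.4699 -0.0965  0.3212] yaw 87.58 F [-0.6  0.9 -1.4] w 0.0602 q [-0.23 -0.1   2.08 -0.04  1.18 -0.18]
total [-133.3  -67.6    6.8] turn 0.08 n 4 per row [-0.0333 -0.0169  0.0017] 0.02
```

move_arm(steps=[[[1, -0.02, -0.008, 0, 0], [1, -0.022, -0.01, 0, 0], [1, -0.022, -0.012, 0, 0], [1, -0.018, -0.011, 0, 0], [1, -0.012, -0.008, 0, 0], [1, -0.004, -0.003, 0, 0], [1, 0, 0, 0, 0]]])

```text
t: 65.43
tcp_pos: [0.4052, -0.1963, 0.3155]
tcp_rot: [-3.104, 0.025, 1.526]
force: [-0.9, 0.1, -0.8]
grip_width: 0.0599
```

Run:
```python
from h import *
tilt();go(.3966,-.227,.20,87.5)
d=cam('top'); crop(d,350,130,500,250,5,'t35')
d=cam('side'); crop(d,280,70,380,190,6,'s35')
```

```text
t 65.43 pos [ 0.4052 -0.1963  0.3155] r 0.4503 yaw 87.41 tilt out -0.0245 lat -0.0377 tool z [-0.0384 -0.0232] F [-0.9  0.1 -0.8] w 0.0599
t 65.43 pos [ 0.4052 -0.1963  0.3155] yaw 87.41 F [-0.9  0.1 -0.8] w 0.0599 q [-0.48 -0.15  2.13 -0.04  1.18 -0.42]
total [-28.1  -2.9 116.5] turn -0.09 n 4 per row [-0.007  -0.0007  0.0291] -0.02
```

move_arm(steps=[[[1, -0.008, -0.001, 0.005, 0], [1, -0.008, -0.001, 0.012, 0], [1, -0.007, 0, 0.015, 0], [1, -0.003, 0, 0.015, 0], [1, 0, 0, 0.015, 0], [1, 0, 0, 0.012, 0], [1, 0, 0, 0.006, 0], [1, 0, 0, 0, 0]]])

```text
t: 66.2
tcp_pos: [0.4028, -0.2223, 0.2307]
tcp_rot: [-3.105, 0.025, 1.535]
force: [0.6, -0.2, -1.5]
grip_width: 0.0595
```

Run:
```python
from h import *
tilt();go(.3966,-.227,.165,87.5)
d=cam('top'); crop(d,350,160,500,250,5,'t36')
d=cam('side'); crop(d,300,90,370,180,8,'s36')
```

```text
t 66.2 pos [ 0.4028 -0.2223  0.2307] r 0.4601 yaw 87.96 tilt out -0.0212 lat -0.0384 tool z [-0.0371 -0.0234] F [ 0.6 -0.2 -1.5] w 0.0595
t 66.2 pos [ 0.4028 -0.2223  0.2307] yaw 87.96 F [ 0.6 -0.2 -1.5] w 0.0595 q [-0.53 -0.03  2.18 -0.05  1.   -0.47]
total [-3.3 -3.7 66. ] turn 0.46 n 2 per row [-0.0017 -0.0018  0.033 ] 0.23
```

Run:
```python
from h import *
d=cam('top')
print(onz(d,382.2,211.3,.2385),onz(d,382.4,231.2,.2385))
```

```text
[ 0.43523614 -0.09980648  0.2385    ] [ 0.37820071 -0.09957194  0.2385    ]
```

Run:
```python
from h import *
go(.3955,-.2288,.168,87.5)
```

```text
t 66.35 pos [ 0.4036 -0.2228  0.2326] yaw 87.94 F [-0.6  0.6 -1.8] w 0.0596 q [-0.53 -0.03  2.18 -0.05  1.   -0.47]
total [-4.6 -5.6 65. ] turn 0.44 n 2 per row [-0.0023 -0.0028  0.0325] 0.22
```

move_arm(steps=[[[1, -0.002, -0.001, 0.008, 0.1], [1, -0.003, -0.001, 0.01, 0.2], [1, -0.002, -0.001, 0.012, 0.2], [1, -0.001, -0.001, 0.01, 0], [1, 0, 0, 0.006, 0], [1, 0, 0, 0, 0]]])

```text
t: 66.85
tcp_pos: [0.3988, -0.2336, 0.1854]
tcp_rot: [-3.113, 0.029, 1.526]
force: [0.1, -0.1, -1.1]
grip_width: 0.0599
```

Run:
```python
from h import *
tilt();go(.3955,-.2288,.162,87.5)
d=cam('side'); crop(d,300,90,370,180,8,'s37')
```

```text
t 66.85 pos [ 0.3988 -0.2336  0.1854] r 0.4621 yaw 87.43 tilt out -0.0119 lat -0.0391 tool z [-0.03   -0.0277] F [ 0.1 -0.1 -1.1] w 0.0599
t 66.85 pos [ 0.3988 -0.2336  0.1854] yaw 87.43 F [ 0.1 -0.1 -1.1] w 0.0599 q [-0.56  0.04  2.21 -0.05  0.9  -0.48]
total [ 5.3 -2.8 23.4] turn -0.07 n 1 per row [ 0.0053 -0.0028  0.0234] -0.07
```

move_arm(steps=[[[1, 0.002, -0.001, 0.006, 0], [1, 0.002, -0.001, 0.007, 0], [1, 0.001, 0, 0.004, 0], [1, 0, 0, 0, 0]]])

```text
t: 67.23
tcp_pos: [0.397, -0.2288, 0.1681]
tcp_rot: [-3.114, 0.03, 1.526]
force: [-0.0, 0.0, -2.8]
grip_width: 0.0597
```

Run:
```python
from h import *
tilt();go(.3955,-.2288,.158,87.5)
d=cam('side'); crop(d,300,90,370,180,8,'s38');d=cam('top'); crop(d,350,160,500,250,5,'t38')
print(onz(d,382,211,.182))
```

```text
t 67.23 pos [ 0.397  -0.2288  0.1681] r 0.4582 yaw 87.43 tilt out -0.0104 lat -0.039 tool z [-0.0285 -0.0286] F [-0.   0.  -2.8] w 0.0597
t 67.23 pos [ 0.397  -0.2288  0.1681] yaw 87.43 F [-0.   0.  -2.8] w 0.0597 q [-0.55  0.06  2.23 -0.05  0.86 -0.47]
total [ 0.2 -1.3 10.1] turn -0.07 n 1 per row [ 0.0002 -0.0013  0.0101] -0.07
[ 0.43846204 -0.10733984  0.182     ]
```

Run:
```python
from h import *
d=cam('side')
for y in(-.19,-.23,-.27):
  for px in [(326,131.5),(328,131.5),(324,126),(321.5,124)]: print(y,px,onplane(d,*px,(0,y,0),np.array([0,1.,0])))
print((proj(d,[[.476,-.23,.214],[.492,-.23,.214],[.476,-.19,.214]])-[300,90])*8)
```

```text
-0.19 (326, 131.5) [ 0.4738432  -0.19        0.25118363]
-0.19 (328, 131.5) [ 0.46600369 -0.19        0.25132117]
-0.19 (324, 126) [ 0.48151569 -0.19        0.2744633 ]
-0.19 (321.5, 124) [ 0.49114311 -0.19        0.28271847]
-0.23 (326, 131.5) [ 0.47610767 -0.23        0.23164939]
-0.23 (328, 131.5) [ 0.46802587 -0.23        0.23179118]
-0.23 (324, 126) [ 0.48401729 -0.23        0.25564855]
-0.23 (321.5, 124) [ 0.49394225 -0.23        0.26415885]
-0.27 (326, 131.5) [ 0.47837213 -0.27        0.21211514]
-0.27 (328, 131.5) [ 0.47004805 -0.27        0.21226118]
-0.27 (324, 126) [ 0.48651888 -0.27        0.23683379]
-0.27 (321.5, 124) [ 0.49674139 -0.27        0.24559923]
[[208.35704089 363.66561116]
 [176.9379821  363.14067101]
 [203.9788334  400.13771241]]
```

move_arm(steps=[[[1, 0, -0.001, 0.003, 0], [1, 0, 0, 0.003, 0], [1, 0, 0, 0.002, 0]]])

```text
t: 67.63
tcp_pos: [0.3969, -0.2298, 0.1615]
tcp_rot: [-3.117, 0.031, 1.526]
force: [0.4, 0.5, -1.9]
grip_width: 0.0595
```

Run:
```python
from h import *
tilt()
```

```text
t 67.63 pos [ 0.3969 -0.2298  0.1615] r 0.4587 yaw 87.43 tilt out -0.0071 lat -0.0391 tool z [-0.0258 -0.0303] F [ 0.4  0.5 -1.9] w 0.0595
```

move_arm(steps=[[[1, 0, 0, 0.002, 0], [1, 0, 0, 0.002, 0]]])

```text
t: 67.8
tcp_pos: [0.3968, -0.23, 0.1571]
tcp_rot: [-3.117, 0.031, 1.526]
force: [0.0, -0.1, -1.0]
grip_width: 0.0598
```

Run:
```python
from h import *
tilt()
d=cam('side'); crop(d,300,90,370,180,8,'s39')
```

```text
t 67.8 pos [ 0.3968 -0.23    0.1571] r 0.4587 yaw 87.43 tilt out -0.007 lat -0.0391 tool z [-0.0257 -0.0303] F [ 0.  -0.1 -1. ] w 0.0598
```

move_arm(steps=[[[1, 0, 0, 0.002, 0], [1, 0, 0, 0.0015, 0]]])

```text
t: 68.02
tcp_pos: [0.3967, -0.2301, 0.153]
tcp_rot: [-3.117, 0.031, 1.526]
force: [0.3, 0.2, 0.0]
grip_width: 0.0597
```

Run:
```python
from h import *
tilt()
```

```text
t 68.02 pos [ 0.3967 -0.2301  0.153 ] r 0.4586 yaw 87.42 tilt out -0.0073 lat -0.0391 tool z [-0.0259 -0.0302] F [0.3 0.2 0. ] w 0.0597
```

move_arm(steps=[[[1, 0, 0, 0.0015, 0], [1, 0, 0, 0.001, 0]]])

```text
t: 68.18
tcp_pos: [0.397, -0.2304, 0.151]
tcp_rot: [-3.117, 0.031, 1.526]
force: [-8.7, 4.4, 18.2]
grip_width: 0.0596
```

Run:
```python
from h import *
tilt()
```

```text
t 68.18 pos [ 0.397  -0.2304  0.151 ] r 0.459 yaw 87.41 tilt out -0.007 lat -0.0388 tool z [-0.0255 -0.0301] F [-8.7  4.4 18.2] w 0.0596
```

move_arm(steps=[[[1, 0, 0, -0.001, 0], [-0.55, 0, 0, 0, 0], [-0.55, 0, 0, 0, 0], [-0.55, 0, 0, 0, 0]]])

```text
t: 68.52
tcp_pos: [0.3973, -0.2305, 0.1523]
tcp_rot: [-3.117, 0.031, 1.526]
force: [-0.3, -0.1, -0.2]
grip_width: 0.0707
```

Run:
```python
from h import *
tilt()
d=cam('side'); crop(d,300,90,370,180,8,'s40');d=cam('top'); crop(d,350,160,500,250,5,'t40')
```

```text
t 68.52 pos [ 0.3973 -0.2305  0.1523] r 0.4593 yaw 87.42 tilt out -0.0069 lat -0.0389 tool z [-0.0255 -0.0302] F [-0.3 -0.1 -0.2] w 0.0707
```

move_arm(steps=[[[-0.55, 0, 0, -0.008, 0], [-0.55, 0, 0, -0.012, 0], [-0.55, 0, 0, -0.015, 0], [-0.55, 0, 0, -0.02, 0], [-0.55, 0, 0, -0.02, 0], [-0.55, 0, 0.004, -0.02, 0], [-0.55, 0.01, 0.006, -0.02, 0], [-0.55, 0.02, 0.006, -0.015, 0]]])

```text
t: 69.28
tcp_pos: [0.4159, -0.1971, 0.2868]
tcp_rot: [-3.112, 0.029, 1.523]
force: [-0.2, 0.2, -0.1]
grip_width: 0.0707
```

move_arm(steps=[[[-0.8, 0.026, 0.006, -0.005, 0], [-0.8, 0.028, 0.004, -0.002, 0], [-0.8, 0.028, 0.002, -0.002, 0], [-0.8, 0.028, 0, -0.002, 0], [-0.8, 0.028, 0, 0, 0], [-0.8, 0.028, 0, 0, 0], [-0.8, 0.028, 0, 0, 0], [-0.8, 0.02, 0, 0, 0]]])

```text
t: 69.95
tcp_pos: [0.4414, 0.0245, 0.3019]
tcp_rot: [-3.125, 0.031, 1.519]
force: [0.8, -0.5, -0.2]
grip_width: 0.0822
```

Run:
```python
from h import *
tilt()
d=cam('side'); crop(d,300,90,370,180,8,'s41');d=cam('top'); crop(d,350,160,500,250,5,'t41')
```

```text
t 69.95 pos [0.4414 0.0245 0.3019] r 0.442 yaw 87.01 tilt out -0.02 lat -0.0291 tool z [-0.0183 -0.0302] F [ 0.8 -0.5 -0.2] w 0.0822
```

Run:
```python
from h import *
d=cam('top'); P=[onz(d,350+x/5,160+y/5,.162) for x,y in [(159,270),(541,290),(541,381),(159,365)]]
print(np.round(P,4),np.mean(P,0))
go(.519,.231,.25,90)
crop(d,180,150,360,250,4.4,'t42')
```

```text
[[ 0.4301 -0.1095  0.162 ]
 [ 0.4163 -0.3466  0.162 ]
 [ 0.3602 -0.3451  0.162 ]
 [ 0.3718 -0.1086  0.162 ]] [ 0.3945852  -0.22744926  0.162     ]
t 70.1 pos [0.4415 0.0235 0.3017] yaw 87.13 F [-0.  -1.1 -0.8] w 0.0819 q [ 0.02 -0.15  2.16 -0.03  1.15  0.08]
total [212.6  67.8  43.9] turn -2.87 n 6 per row [0.0354 0.0113 0.0073] -0.48
```

```bash
python3 - <<'E'
from h import *
d=cam('side'); crop(d,255,190,375,350,4,'s42')
e=cam('top'); crop(e,120,40,350,250,3.4,'t43')
E
python3 - <<'E'
from h import *
d=cam('side');e=cam('top')
print(tri(e,(180+419/4.4,150+167/4.4),d,(255+196/4,190+190/4)))
print(tri(e,(180+320/4.4,150+171/4.4),d,(255+190/4,190+256/4)))
E
```

```text
(array([0.52252435, 0.2320691 , 0.0756141 ]), np.float64(0.0022374744070240375))
(array([0.51962415, 0.30770012, 0.0758586 ]), np.float64(0.0017163962911668003))
```

move_arm(steps=[[[-0.8, 0.018, 0.008, 0, -0.4], [-0.8, 0.024, 0.009, 0, -0.4], [-0.8, 0.026, 0.009, 0, -0.4], [-0.8, 0.026, 0.009, 0, -0.4], [-0.8, 0.026, 0.009, 0, -0.4], [-0.8, 0.024, 0.008, 0, -0.4], [-0.8, 0.014, 0.005, 0, -0.4], [-0.8, 0.004, 0, 0, 0]]])

```text
t: 70.97
tcp_pos: [0.5085, 0.18, 0.2956]
tcp_rot: [-3.124, 0.031, 1.554]
force: [-0.1, 0.2, -0.9]
grip_width: 0.082
```

Run:
```python
from h import *
tilt();go(.5205,.2315,.15,90)
```

```text
t 70.97 pos [0.5085 0.18   0.2956] r 0.5394 yaw 89.04 tilt out -0.0278 lat -0.0231 tool z [-0.0185 -0.0311] F [-0.1  0.2 -0.9] w 0.082
t 70.97 pos [0.5085 0.18   0.2956] yaw 89.04 F [-0.1  0.2 -0.9] w 0.082 q [ 0.31  0.04  1.99 -0.03  1.14  0.34]
total [ 56.2  13.7 143.7] turn -0.96 n 4 per row [0.0141 0.0034 0.0359] -0.24
```

move_arm(steps=[[[-0.8, 0.01, 0.003, 0.006, -0.3], [-0.8, 0.012, 0.003, 0.012, -0.3], [-0.8, 0.012, 0.003, 0.015, -0.3], [-0.8, 0.01, 0.002, 0.018, 0], [-0.8, 0.004, 0.001, 0.018, 0], [-0.8, 0, 0, 0.018, 0], [-0.8, 0, 0, 0.01, 0], [-0.8, 0, 0, 0, 0]]])

```text
t: 71.63
tcp_pos: [0.5192, 0.2243, 0.1878]
tcp_rot: [-3.122, 0.032, 1.567]
force: [0.0, -0.2, -0.2]
grip_width: 0.0822
```

Run:
```python
from h import *
tilt();go(.5205,.2315,.10,90)
d=cam('side'); crop(d,255,150,375,290,4,'s44')
e=cam('top'); crop(e,230,150,330,230,7,'t44')
```

```text
t 71.63 pos [0.5192 0.2243 0.1878] r 0.5656 yaw 89.78 tilt out -0.0306 lat -0.0216 tool z [-0.0195 -0.0319] F [ 0.  -0.2 -0.2] w 0.0822
t 71.63 pos [0.5192 0.2243 0.1878] yaw 89.78 F [ 0.  -0.2 -0.2] w 0.0822 q [ 0.38  0.22  2.01 -0.03  0.95  0.4 ]
total [10.   3.  87.5] turn -0.22 n 3 per row [0.0033 0.001  0.0292] -0.07
```

move_arm(steps=[[[-0.8, 0.009, 0.003, 0, 0], [-0.8, 0, 0, 0.01, 0], [-0.8, 0, 0, 0.015, 0], [-0.8, 0, 0, 0.015, 0], [-0.8, 0, 0, 0.015, 0], [-0.8, 0, 0, 0, 0]]])

```text
t: 72.23
tcp_pos: [0.5267, 0.2345, 0.1371]
tcp_rot: [-3.135, 0.027, 1.566]
force: [-0.3, -0.3, -0.7]
grip_width: 0.082
```

Run:
```python
from h import *
tilt(); go(.5205,.2315,.03,90)
```

```text
t 72.23 pos [0.5267 0.2345 0.1371] r 0.5766 yaw 89.71 tilt out -0.0174 lat -0.0216 tool z [-0.0071 -0.0268] F [-0.3 -0.3 -0.7] w 0.082
t 72.23 pos [0.5267 0.2345 0.1371] yaw 89.71 F [-0.3 -0.3 -0.7] w 0.082 q [ 0.39  0.3   2.01 -0.03  0.85  0.41]
total [ -0.2  -5.4 107.2] turn -0.29 n 3 per row [-0.0001 -0.0018  0.0357] -0.1
```

move_arm(steps=[[[-0.8, 0, -0.005, 0, 0], [-0.8, 0, 0, 0.012, 0], [-0.8, 0, 0, 0.015, 0], [-0.8, 0, 0, 0.015, 0], [-0.8, 0, 0, 0.012, 0], [-0.8, 0, 0, 0, 0]]])

```text
t: 72.73
tcp_pos: [0.5232, 0.2346, 0.0834]
tcp_rot: [-3.141, 0.024, 1.566]
force: [-0.2, -0.9, -0.4]
grip_width: 0.0823
```

Run:
```python
from h import *
tilt(); go(.5205,.2315,.03,90)
```

```text
t 72.73 pos [0.5232 0.2346 0.0834] r 0.5733 yaw 89.73 tilt out -0.0104 lat -0.0218 tool z [-0.0006 -0.0241] F [-0.2 -0.9 -0.4] w 0.0823
t 72.73 pos [0.5232 0.2346 0.0834] yaw 89.73 F [-0.2 -0.9 -0.4] w 0.0823 q [ 0.39  0.38  2.03 -0.03  0.74  0.42]
total [-1.8 -2.6 53.4] turn -0.27 n 2 per row [-0.0009 -0.0013  0.0267] -0.14
```

move_arm(steps=[[[-0.8, -0.002, -0.003, 0.01, 0], [-0.8, 0, 0, 0.012, 0], [-0.8, 0, 0, 0.012, 0], [-0.8, 0, 0, 0.01, 0], [-0.8, 0, 0, 0, 0]]])

```text
t: 73.15
tcp_pos: [0.5206, 0.2316, 0.0364]
tcp_rot: [3.14, 0.023, 1.566]
force: [-1.3, -0.1, -0.3]
grip_width: 0.0817
```

Run:
```python
from h import *
tilt(); go(.5205,.2315,.03,90)
d=cam('top'); p=proj(d,np.array([[.52,.26,.09]])).ravel(); print(p)
crop(d,int(p[0])-60,int(p[1])-45,int(p[0])+60,int(p[1])+45,6,'t50')
```

```text
t 73.15 pos [0.5206 0.2316 0.0364] r 0.5698 yaw 89.73 tilt out -0.0082 lat -0.0219 tool z [ 0.0014 -0.0233] F [-1.3 -0.1 -0.3] w 0.0817
t 73.15 pos [0.5206 0.2316 0.0364] yaw 89.73 F [-1.3 -0.1 -0.3] w 0.0817 q [ 0.39  0.45  2.04 -0.04  0.65  0.42]
total [ 0.1 -0.1  6.4] turn -0.27 n 1 per row [ 0.0001 -0.0001  0.0064] -0.27
[266.17484499 187.9729256 ]
```

View pics/t50.png

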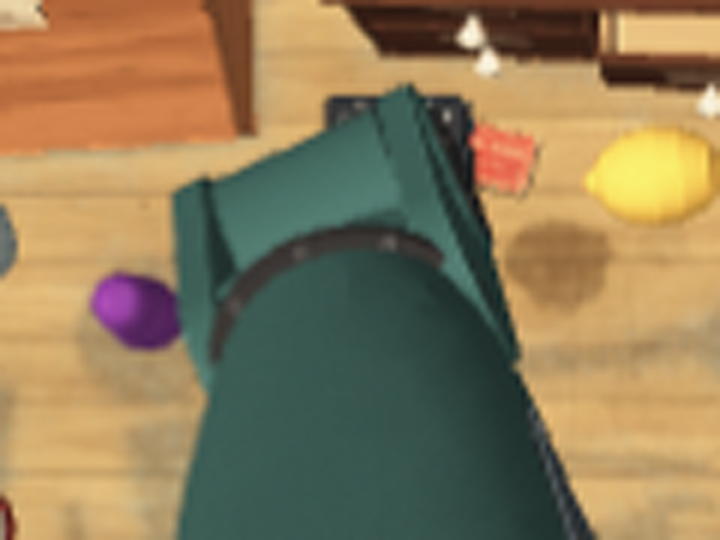

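The arm hides the shaker in this view, so I'll judge the grasp by the closing width.

move_arm(steps=[[[0, 0, 0, 0, 0], [0.3, 0, 0, 0, 0], [1, 0, 0, 0, 0], [1, 0, 0, 0, 0], [1, 0, 0, 0, 0], [1, 0, 0, 0, 0], [1, 0, 0, 0, 0]]])

```text
t: 73.78
tcp_pos: [0.5225, 0.2324, 0.039]
tcp_rot: [3.137, 0.022, 1.566]
force: [0.2, -0.3, -0.7]
grip_width: 0.0385
```

move_arm(steps=[[[1, 0, 0, -0.004, 0], [1, 0, 0, -0.01, 0], [1, 0, 0, -0.015, 0], [1, 0, 0, -0.018, 0], [1, 0, 0, -0.018, 0], [1, 0, 0, -0.01, 0], [1, 0, 0, 0, 0]]])

```text
t: 74.37
tcp_pos: [0.5212, 0.2339, 0.1199]
tcp_rot: [3.139, 0.023, 1.566]
force: [1.3, -0.8, -1.1]
grip_width: 0.038
```

Run:
```python
from h import *
tilt()
d=cam('side'); p=proj(d,np.array([[.52,.23,.09]])).ravel(); print(p)
crop(d,int(p[0])-90,int(p[1])-70,int(p[0])+90,int(p[1])+70,4,'s50')
```

```text
t 74.37 pos [0.5212 0.2339 0.1199] r 0.5712 yaw 89.73 tilt out -0.0065 lat -0.0218 tool z [ 0.0029 -0.0226] F [ 1.3 -0.8 -1.1] w 0.038
[305.00083055 233.8638378 ]
```

View pics/s50.png

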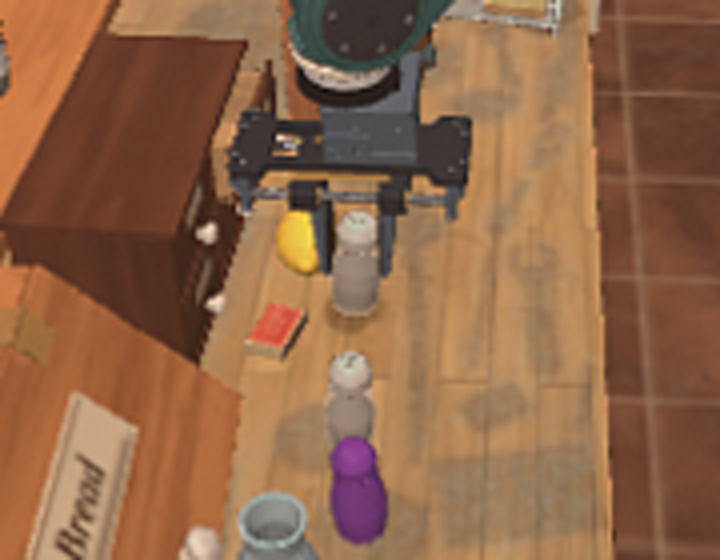

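Side view: the shaker hangs upright between the fingers (≈(352,265) in the crop), and the second shaker is undisturbed in front of the purple one. Next I lift and carry.

move_arm(steps=[[[1, 0, 0, -0.015, 0], [1, 0, 0, -0.025, 0], [1, 0, 0, -0.025, 0], [1, 0, 0, -0.025, 0], [1, 0, 0, -0.025, 0], [1, 0, 0, -0.025, 0], [1, 0, 0, -0.015, 0], [1, 0, 0, 0, 0]]])

```text
t: 75.08
tcp_pos: [0.517, 0.2358, 0.2725]
tcp_rot: [-3.133, 0.027, 1.566]
force: [0.9, 0.3, -0.7]
grip_width: 0.0375
```

Run:
```python
from h import *
tilt();go(.3925,-.272,.33,87.5)
```

```text
t 75.08 pos [0.517  0.2358 0.2725] r 0.5682 yaw 89.73 tilt out -0.0193 lat -0.0213 tool z [-0.0087 -0.0274] F [ 0.9  0.3 -0.7] w 0.0375
t 75.08 pos [0.517  0.2358 0.2725] yaw 89.73 F [ 0.9  0.3 -0.7] w 0.0375 q [ 0.4   0.11  1.96 -0.02  1.09  0.41]
total [-509.7 -122.5  -42.5] turn 2.23 n 15 per row [-0.034  -0.0082 -0.0028] 0.15
```

move_arm(steps=[[[1, 0, 0, -0.02, 0], [1, 0, 0, -0.02, 0], [1, -0.015, 0, 0, 0], [1, -0.022, 0, 0, 0], [1, -0.025, 0, 0, 0], [1, -0.025, 0, 0, 0], [1, -0.025, 0, 0, 0], [1, -0.025, 0, 0, 0]]])

```text
t: 75.75
tcp_pos: [0.5122, 0.0939, 0.3025]
tcp_rot: [-3.12, 0.032, 1.572]
force: [0.7, 0.5, -0.5]
grip_width: 0.038
```

move_arm(steps=[[[1, -0.025, 0, 0, 0], [1, -0.025, 0, 0, 0], [1, -0.025, 0, 0, 0], [1, -0.025, 0, 0, 0], [1, -0.025, 0, 0, 0], [1, -0.025, 0, 0, 0], [1, -0.015, 0, 0, 0], [1, 0, 0, 0, 0]]])

```text
t: 76.42
tcp_pos: [0.5022, -0.0875, 0.2887]
tcp_rot: [-3.1, 0.032, 1.57]
force: [-0.5, 0.1, -1.5]
grip_width: 0.0383
```

Run:
```python
from h import *
tilt();go(.3925,-.272,.33,87.5)
```

```text
t 76.42 pos [ 0.5022 -0.0875  0.2887] r 0.5097 yaw 89.95 tilt out -0.0356 lat -0.0383 tool z [-0.0416 -0.0316] F [-0.5  0.1 -1.5] w 0.0383
t 76.42 pos [ 0.5022 -0.0875  0.2887] yaw 89.95 F [-0.5  0.1 -1.5] w 0.0383 q [-0.2   0.    2.04 -0.04  1.13 -0.18]
total [-185.8 -110.9  -30.9] turn 2.45 n 6 per row [-0.031  -0.0185 -0.0051] 0.41
```

move_arm(steps=[[[1, 0, 0, -0.02, 1], [1, 0, 0, -0.015, 1], [1, -0.02, 0, 0, 0], [1, -0.025, 0, 0, 0], [1, -0.025, 0, 0, 0], [1, -0.025, 0, 0, 0], [1, -0.025, 0, 0, 0], [1, -0.015, 0, 0, 0]]])

```text
t: 77.08
tcp_pos: [0.4913, -0.2233, 0.3133]
tcp_rot: [-3.085, 0.028, 1.536]
force: [-0.3, 1.1, -1.1]
grip_width: 0.0381
```

Run:
```python
from h import *
tilt();go(.3925,-.272,.33,87.5)
```

```text
t 77.08 pos [ 0.4913 -0.2233  0.3133] r 0.5397 yaw 88.0 tilt out -0.0419 lat -0.0478 tool z [-0.058  -0.0262] F [-0.3  1.1 -1.1] w 0.0381
t 77.08 pos [ 0.4913 -0.2233  0.3133] yaw 88.0 F [-0.3  1.1 -1.1] w 0.0381 q [-0.45  0.03  1.96 -0.05  1.19 -0.39]
total [-52.5 -97.7  -9.6] turn 0.5 n 3 per row [-0.0175 -0.0326 -0.0032] 0.17
```

move_arm(steps=[[[1, -0.015, -0.015, 0, 0], [1, -0.015, -0.02, 0, 0], [1, -0.008, -0.02, 0, 0], [1, 0, -0.015, 0, 0], [1, 0, -0.01, 0, 0], [1, 0, 0, 0, 0]]])

```text
t: 77.58
tcp_pos: [0.4029, -0.2598, 0.3077]
tcp_rot: [-3.074, 0.022, 1.534]
force: [0.4, 0.6, -0.6]
grip_width: 0.0378
```

Run:
```python
from h import *
tilt();go(.3935,-.268,.21,87.5)
```

```text
t 77.58 pos [ 0.4029 -0.2598  0.3077] r 0.4794 yaw 87.92 tilt out -0.0472 lat -0.0535 tool z [-0.0687 -0.0194] F [ 0.4  0.6 -0.6] w 0.0378
t 77.58 pos [ 0.4029 -0.2598  0.3077] yaw 87.92 F [ 0.4  0.6 -0.6] w 0.0378 q [-0.59 -0.07  2.08 -0.06  1.18 -0.53]
total [-6.4 -2.4 98.3] turn 0.42 n 3 per row [-0.0021 -0.0008  0.0328] 0.14
```

move_arm(steps=[[[1, 0, 0, 0.015, 0], [1, -0.003, -0.003, 0.018, 0], [1, 0, 0, 0.018, 0], [1, -0.003, -0.002, 0.015, 0], [1, 0, 0, 0.008, 0], [1, 0, 0, 0, 0]]])

```text
t: 78.08
tcp_pos: [0.394, -0.2649, 0.2284]
tcp_rot: [-3.074, 0.021, 1.536]
force: [-0.5, 0.0, -1.2]
grip_width: 0.0379
```

Run:
```python
from h import *
tilt();go(.3935,-.268,.20,87.5)
d=cam('side'); p=proj(d,np.array([[.39,-.25,.17]])).ravel(); print(p)
crop(d,int(p[0])-90,int(p[1])-70,int(p[0])+90,int(p[1])+70,4,'s51')
```

```text
t 78.08 pos [ 0.394  -0.2649  0.2284] r 0.4747 yaw 88.01 tilt out -0.0461 lat -0.0536 tool z [-0.0681 -0.0187] F [-0.5  0.  -1.2] w 0.0379
t 78.08 pos [ 0.394  -0.2649  0.2284] yaw 88.01 F [-0.5  0.  -1.2] w 0.0379 q [-0.61  0.02  2.15 -0.06  1.02 -0.54]
total [-2.5  1.6 28.4] turn 0.51 n 1 per row [-0.0025  0.0016  0.0284] 0.51
[346.97352582 143.20276911]
```

View pics/s51.png

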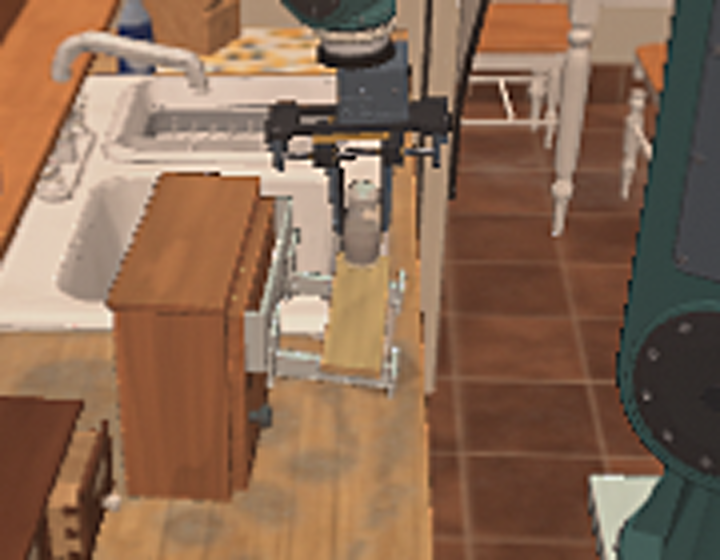

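move_arm(steps=[[[1, -0.003, 0.001, 0.005, 0], [1, 0, 0, 0.006, 0], [1, 0, 0, 0.004, 0], [1, 0, 0, 0.003, 0], [1, 0, 0, 0, 0]]])

```text
t: 78.55
tcp_pos: [0.3962, -0.2691, 0.2118]
tcp_rot: [-3.078, 0.023, 1.537]
force: [0.2, 0.1, -1.2]
grip_width: 0.0379
```

Run:
```python
from h import *
tilt();go(.395,-.268,.20,87.5)
```

```text
t 78.55 pos [ 0.3962 -0.2691  0.2118] r 0.4789 yaw 88.08 tilt out -0.0415 lat -0.0538 tool z [-0.0646 -0.0212] F [ 0.2  0.1 -1.2] w 0.0379
t 78.55 pos [ 0.3962 -0.2691  0.2118] yaw 88.08 F [ 0.2  0.1 -1.2] w 0.0379 q [-0.61  0.05  2.15 -0.07  0.98 -0.54]
total [ 1.3 -0.5 11.8] turn 0.58 n 1 per row [ 0.0013 -0.0005  0.0118] 0.58
```

move_arm(steps=[[[1, 0, 0, 0.003, 0], [1, 0, 0, 0.003, 0], [1, 0, 0, 0.002, 0], [1, 0, 0, 0, 0]]])

```text
t: 78.88
tcp_pos: [0.3959, -0.2694, 0.2035]
tcp_rot: [-3.079, 0.024, 1.537]
force: [0.2, -0.4, -1.2]
grip_width: 0.0377
```

move_arm(steps=[[[1, 0, 0, 0.0015, 0], [1, 0, 0, 0, 0]]])

```text
t: 79.05
tcp_pos: [0.3958, -0.2695, 0.2019]
tcp_rot: [-3.079, 0.024, 1.537]
force: [-0.1, -0.1, -0.8]
grip_width: 0.0381
```

move_arm(steps=[[[1, 0, 0, 0.0015, 0], [1, 0, 0, 0, 0]]])

```text
t: 79.22
tcp_pos: [0.3957, -0.2696, 0.2004]
tcp_rot: [-3.079, 0.024, 1.537]
force: [-0.8, -0.6, -2.1]
grip_width: 0.0381
```

move_arm(steps=[[[1, 0, 0, 0.0015, 0], [1, 0, 0, 0, 0]]])

```text
t: 79.38
tcp_pos: [0.3957, -0.2696, 0.1988]
tcp_rot: [-3.079, 0.024, 1.537]
force: [-0.3, 0.8, -1.3]
grip_width: 0.0375
```

move_arm(steps=[[[1, 0, 0, 0.001, 0], [1, 0, 0, 0, 0]]])

```text
t: 79.55
tcp_pos: [0.3956, -0.2697, 0.1978]
tcp_rot: [-3.079, 0.024, 1.537]
force: [0.9, -0.4, -2.0]
grip_width: 0.0376
```

move_arm(steps=[[[1, 0, 0, 0.001, 0], [1, 0, 0, 0, 0]]])

```text
t: 79.72
tcp_pos: [0.3956, -0.2697, 0.1967]
tcp_rot: [-3.079, 0.024, 1.537]
force: [-0.3, 0.0, -0.5]
grip_width: 0.0378
```

move_arm(steps=[[[1, 0, 0, 0.001, 0], [1, 0, 0, 0, 0]]])

```text
t: 79.88
tcp_pos: [0.3957, -0.2699, 0.1959]
tcp_rot: [-3.079, 0.024, 1.537]
force: [-0.5, 1.0, 2.9]
grip_width: 0.0383
```

Run:
```python
from h import *
tilt()
d=cam('side'); p=proj(d,np.array([[.39,-.25,.17]])).ravel(); print(p)
crop(d,int(p[0])-40,int(p[1])-30,int(p[0])+40,int(p[1])+30,10,'s52')
```

```text
t 79.88 pos [ 0.3957 -0.2699  0.1959] r 0.479 yaw 88.07 tilt out -0.0395 lat -0.0539 tool z [-0.063  -0.0223] F [-0.5  1.   2.9] w 0.0383
[346.97352582 143.20276911]
```

View pics/s52.png

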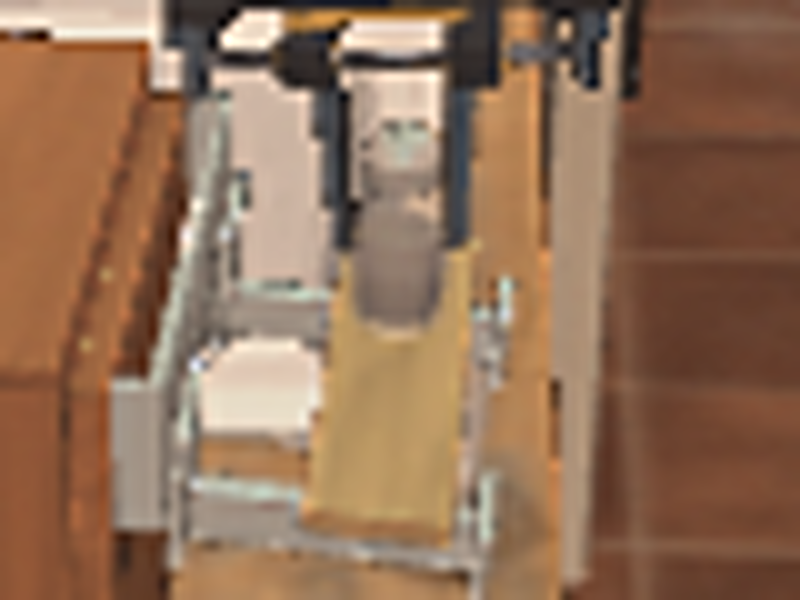

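The shaker is touching the board, centred on its far part (bottom at crop (400,325)), and the force has risen. Releasing slowly.

move_arm(steps=[[[0.12, 0, 0, 0, 0], [0.05, 0, 0, 0, 0], [0, 0, 0, 0, 0], [-0.15, 0, 0, 0, 0], [-0.3, 0, 0, 0, 0], [-0.5, 0, 0, 0, 0], [-0.5, 0, 0, 0, 0], [-0.5, 0, 0, 0, 0]]])

```text
t: 80.6
tcp_pos: [0.3958, -0.2699, 0.196]
tcp_rot: [-3.08, 0.025, 1.537]
force: [0.0, 0.4, 0.3]
grip_width: 0.0684
```

Run:
```python
from h import *
tilt()
d=cam('side'); p=proj(d,np.array([[.39,-.25,.17]])).ravel(); print(p)
crop(d,int(p[0])-40,int(p[1])-30,int(p[0])+40,int(p[1])+30,10,'s53')
```

```text
t 80.6 pos [ 0.3958 -0.2699  0.196 ] r 0.4791 yaw 88.06 tilt out -0.0392 lat -0.0539 tool z [-0.0627 -0.0225] F [0.  0.4 0.3] w 0.0684
[346.97352582 143.20276911]
```

View pics/s53.png

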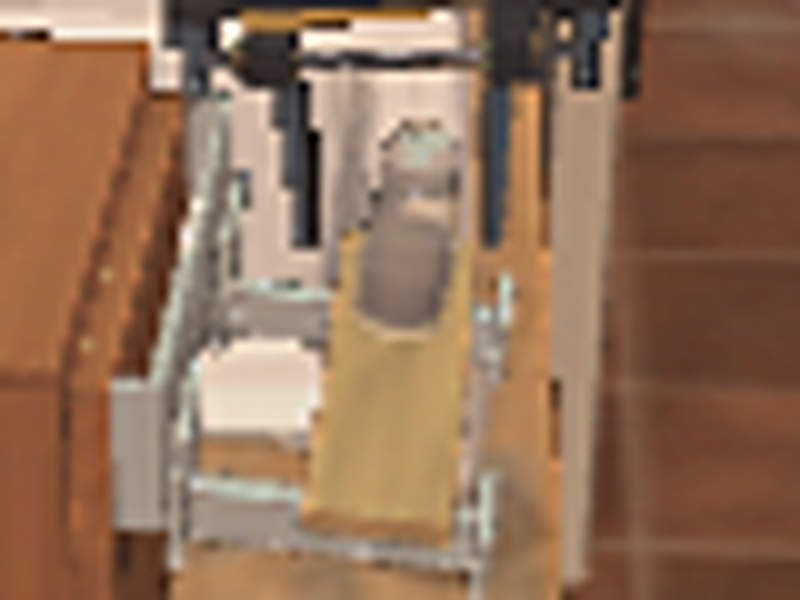

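It stands on the board, following the small droop. Retracting straight up.

move_arm(steps=[[[-0.5, 0, 0, -0.005, 0], [-0.5, 0, 0, -0.012, 0], [-0.5, 0, 0, -0.015, 0], [-0.5, 0, 0, -0.015, 0], [-0.5, 0, 0, -0.015, 0], [-0.5, 0, 0, -0.015, 0], [-0.5, 0, 0, -0.015, 0], [-0.5, 0, 0, 0, 0]]])

```text
t: 81.32
tcp_pos: [0.4013, -0.2673, 0.2934]
tcp_rot: [-3.078, 0.024, 1.537]
force: [1.0, 0.2, 0.8]
grip_width: 0.0683
```

move_arm(steps=[[[-0.5, 0, 0, -0.02, 0], [-0.5, 0.015, 0.015, -0.01, 0], [-0.5, 0.02, 0.02, 0, 0], [-0.5, 0.025, 0.02, 0, 0], [-0.5, 0.025, 0.02, 0, 0], [-0.5, 0.025, 0.01, 0, 0], [-0.5, 0.025, 0, 0, 0], [-0.5, 0.025, 0, 0, 0]]])

```text
t: 81.98
tcp_pos: [0.4969, -0.1065, 0.3137]
tcp_rot: [-3.08, 0.025, 1.53]
force: [-0.2, 0.0, 0.4]
grip_width: 0.0684
```

Run:
```python
from h import *
tilt();go(.519,.306,.30,90)
d=cam('side'); p=proj(d,np.array([[.39,-.25,.17]])).ravel()
crop(d,int(p[0])-40,int(p[1])-30,int(p[0])+40,int(p[1])+30,10,'s54')
```

```text
t 81.98 pos [ 0.4969 -0.1065  0.3137] r 0.5082 yaw 87.69 tilt out -0.0568 lat -0.035 tool z [-0.0629 -0.0224] F [-0.2  0.   0.4] w 0.0684
t 81.98 pos [ 0.4969 -0.1065  0.3137] yaw 87.69 F [-0.2  0.   0.4] w 0.0684 q [-0.24 -0.02  2.01 -0.04  1.2  -0.18]
total [413.3   5.7   3. ] turn -2.31 n 12 per row [0.0344 0.0005 0.0003] -0.19
```

View pics/s54.png

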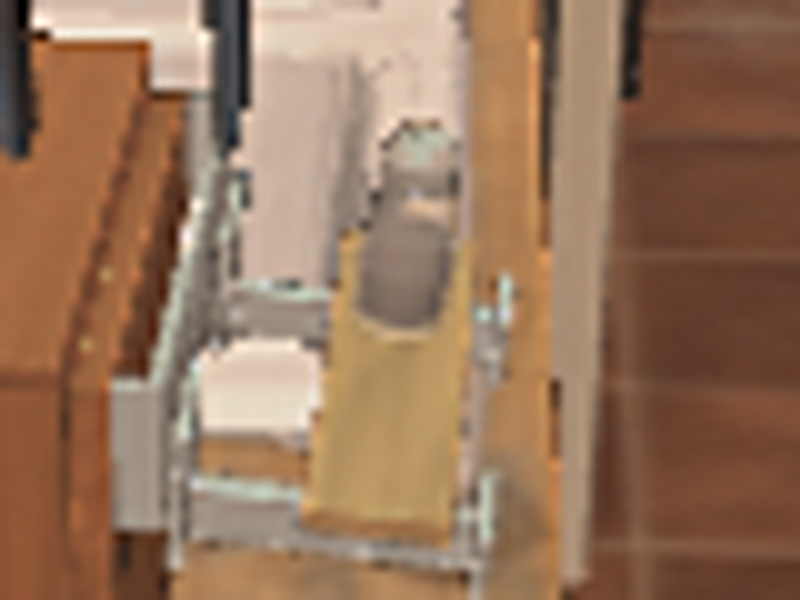

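First shaker stays standing at crop (405,280). On to the second.

move_arm(steps=[[[-0.7, 0.025, 0, 0, -0.5], [-0.8, 0.025, 0, 0, -0.5], [-0.8, 0.025, 0, 0, -0.5], [-0.8, 0.025, 0, 0, -0.5], [-0.8, 0.025, 0, 0, 0], [-0.8, 0.025, 0, 0, 0], [-0.8, 0.025, 0, 0, 0], [-0.8, 0.025, 0, 0, 0]]])

```text
t: 82.7
tcp_pos: [0.4971, 0.1041, 0.3044]
tcp_rot: [-3.075, 0.022, 1.567]
force: [1.3, 0.7, 0.4]
grip_width: 0.0822
```

move_arm(steps=[[[-0.8, 0.025, 0, 0, 0], [-0.8, 0.025, 0, 0, 0], [-0.8, 0.02, 0, 0, 0], [-0.8, 0.015, 0, 0, 0], [-0.8, 0, 0, 0, 0]]])

```text
t: 83.12
tcp_pos: [0.4955, 0.1964, 0.2995]
tcp_rot: [-3.073, 0.022, 1.57]
force: [0.6, -1.0, 0.3]
grip_width: 0.0821
```

Run:
```python
from h import *
tilt();go(.519,.306,.20,90)
```

```text
t 83.12 pos [0.4955 0.1964 0.2995] r 0.533 yaw 89.93 tilt out -0.0723 lat 0.0049 tool z [-0.069  -0.0221] F [ 0.6 -1.   0.3] w 0.0821
t 83.12 pos [0.4955 0.1964 0.2995] yaw 89.93 F [ 0.6 -1.   0.3] w 0.0821 q [0.33 0.05 1.97 0.   1.19 0.33]
total [111.8  30.   95.2] turn -0.07 n 4 per row [0.0279 0.0075 0.0238] -0.02
```

move_arm(steps=[[[-0.8, 0.02, 0.01, 0, 0], [-0.8, 0.025, 0.01, 0, 0], [-0.8, 0.025, 0.006, 0, 0], [-0.8, 0.018, 0.002, 0, 0], [-0.8, 0, 0, 0, 0]]])

```text
t: 83.53
tcp_pos: [0.5238, 0.2852, 0.2929]
tcp_rot: [-3.071, 0.024, 1.569]
force: [0.5, -0.6, -0.7]
grip_width: 0.082
```

Run:
```python
from h import *
tilt();go(.519,.306,.20,90)
```

```text
t 83.53 pos [0.5238 0.2852 0.2929] r 0.5964 yaw 89.92 tilt out -0.0737 lat 0.013 tool z [-0.0709 -0.0238] F [ 0.5 -0.6 -0.7] w 0.082
t 83.53 pos [0.5238 0.2852 0.2929] yaw 89.92 F [ 0.5 -0.6 -0.7] w 0.082 q [0.46 0.16 1.86 0.01 1.19 0.45]
total [23.   1.7 92.5] turn -0.08 n 3 per row [0.0077 0.0006 0.0308] -0.03
```

Pump the tilt outward (fast up, fast down, high above the shaker).

move_arm(steps=[[[-0.8, 0.01, 0, -0.035, 0], [-0.8, 0.01, 0, -0.035, 0], [-0.8, 0, 0, -0.035, 0], [-0.8, 0, 0, 0, 0], [-0.8, 0, 0, 0.035, 0], [-0.8, 0, 0, 0.038, 0], [-0.8, 0, 0, 0.035, 0], [-0.8, 0, 0, 0, 0]]])

```text
t: 84.2
tcp_pos: [0.5244, 0.2986, 0.2897]
tcp_rot: [-3.072, 0.025, 1.569]
force: [-0.6, -0.7, -1.4]
grip_width: 0.0824
```

Run:
```python
from h import *
tilt();go(.519,.306,.20,90)
```

```text
t 84.2 pos [0.5244 0.2986 0.2897] r 0.6034 yaw 89.88 tilt out -0.0724 lat 0.013 tool z [-0.0693 -0.0246] F [-0.6 -0.7 -1.4] w 0.0824
t 84.2 pos [0.5244 0.2986 0.2897] yaw 89.88 F [-0.6 -0.7 -1.4] w 0.0824 q [0.47 0.18 1.85 0.01 1.19 0.47]
total [ 9.6  0.8 89.6] turn -0.12 n 3 per row [0.0032 0.0003 0.0299] -0.04
```

move_arm(steps=[[[-0.8, 0.008, 0, 0, 0], [-0.8, 0, 0, 0.025, 0], [-0.8, 0, 0, 0.03, 0], [-0.8, 0, 0, 0.02, 0], [-0.8, 0, 0, 0, 0]]])

```text
t: 84.62
tcp_pos: [0.5231, 0.3054, 0.2202]
tcp_rot: [-3.079, 0.022, 1.566]
force: [-0.6, 0.1, -1.3]
grip_width: 0.0821
```

Run:
```python
from h import *
tilt();go(.520,.306,.12,90)
d=cam('side'); p=proj(d,np.array([[.52,.28,.12]])).ravel(); print(p)
crop(d,int(p[0])-60,int(p[1])-45,int(p[0])+60,int(p[1])+45,6,'s55')
```

```text
t 84.62 pos [0.5231 0.3054 0.2202] r 0.6057 yaw 89.75 tilt out -0.0652 lat 0.0134 tool z [-0.0631 -0.0213] F [-0.6  0.1 -1.3] w 0.0821
t 84.62 pos [0.5231 0.3054 0.2202] yaw 89.75 F [-0.6  0.1 -1.3] w 0.0821 q [0.49 0.25 1.89 0.01 1.06 0.48]
total [  2.7   3.2 100.1] turn -0.25 n 3 per row [0.0009 0.0011 0.0334] -0.08
[302.99923931 237.48026412]
```

View pics/s55.png

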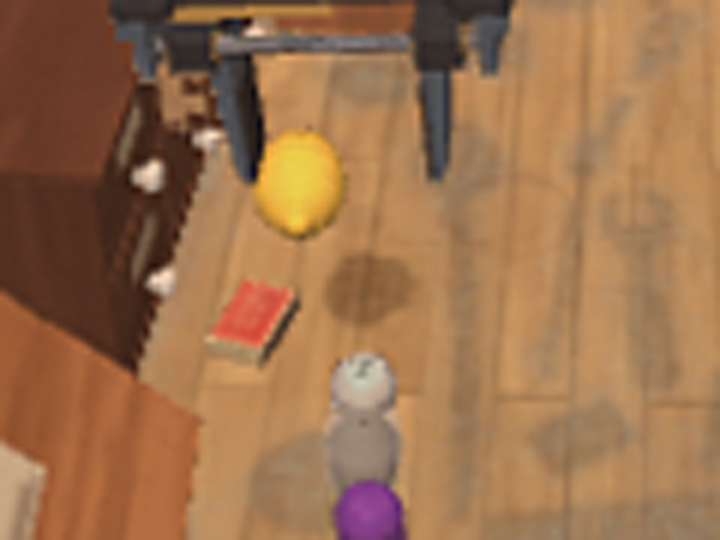

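Shaker B is undisturbed (cap at crop (363,385)), fingers above it.

move_arm(steps=[[[-0.8, 0.001, 0.003, 0.01, 0], [-0.8, 0, 0, 0.02, 0], [-0.8, 0, 0, 0.02, 0], [-0.8, 0, 0, 0.02, 0], [-0.8, 0, 0, 0.01, 0], [-0.8, 0, 0, 0, 0]]])

```text
t: 85.17
tcp_pos: [0.531, 0.3097, 0.1511]
tcp_rot: [-3.096, 0.012, 1.566]
force: [-0.3, -0.5, 0.3]
grip_width: 0.0822
```

Run:
```python
from h import *
tilt();go(.5185,.306,.036,90)
d=cam('side'); p=proj(d,np.array([[.52,.28,.12]])).ravel(); print(p)
crop(d,int(p[0])-60,int(p[1])-45,int(p[0])+60,int(p[1])+45,6,'s56')
```

```text
t 85.17 pos [0.531  0.3097 0.1511] r 0.6147 yaw 89.72 tilt out -0.046 lat 0.0126 tool z [-0.0461 -0.0123] F [-0.3 -0.5  0.3] w 0.0822
t 85.17 pos [0.531  0.3097 0.1511] yaw 89.72 F [-0.3 -0.5  0.3] w 0.0822 q [0.49 0.35 1.91 0.01 0.93 0.48]
total [ -2.3  -7.2 115.6] turn -0.28 n 4 per row [-0.0006 -0.0018  0.0289] -0.07
[302.99923931 237.48026412]
```

View pics/s56.png

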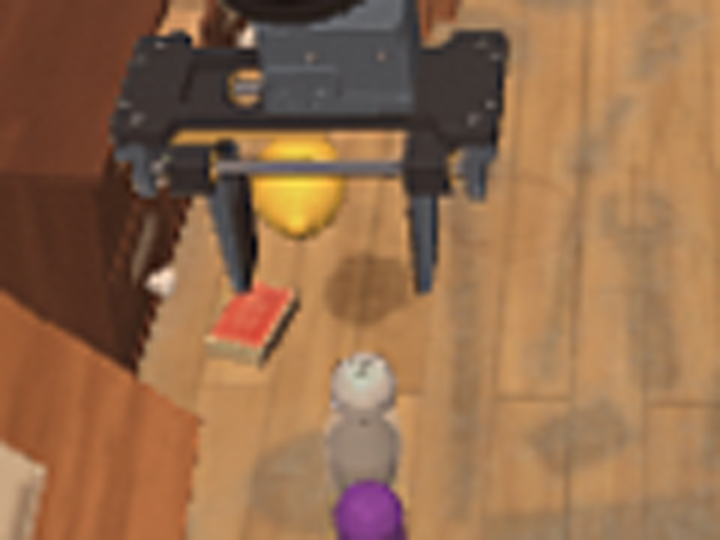

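move_arm(steps=[[[-0.8, -0.002, -0.008, 0.0, 0], [-0.8, 0, 0, 0.015, 0], [-0.8, 0, 0, 0.015, 0], [-0.8, 0, 0, 0.015, 0], [-0.8, 0, 0, 0.01, 0], [-0.8, 0, 0, 0, 0]]])

```text
t: 85.72
tcp_pos: [0.5235, 0.3093, 0.1025]
tcp_rot: [-3.105, 0.007, 1.566]
force: [-1.2, -0.2, -0.7]
grip_width: 0.0819
```

Run:
```python
from h import *
tilt();go(.5185,.306,.036,90)
d=cam('side'); p=proj(d,np.array([[.52,.28,.12]])).ravel(); print(p)
crop(d,int(p[0])-60,int(p[1])-45,int(p[0])+60,int(p[1])+45,6,'s57')
```

```text
t 85.72 pos [0.5235 0.3093 0.1025] r 0.608 yaw 89.71 tilt out -0.0348 lat 0.0125 tool z [-0.0363 -0.007 ] F [-1.2 -0.2 -0.7] w 0.0819
t 85.72 pos [0.5235 0.3093 0.1025] yaw 89.71 F [-1.2 -0.2 -0.7] w 0.0819 q [0.49 0.4  1.95 0.01 0.83 0.49]
total [-2.8 -2.5 66.7] turn -0.29 n 2 per row [-0.0014 -0.0013  0.0333] -0.14
[302.99923931 237.48026412]
```

View pics/s57.png

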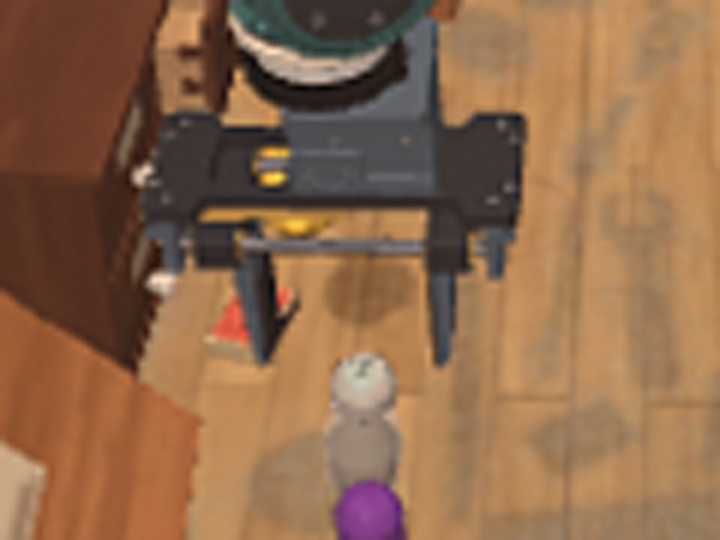

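Run:
```python
from h import *
d=cam('side')
x0,y0=302-60,237-45
for q in [(210,335),(298,292),(262,362),(240,275)]:
    print(onz(d,x0+q[0]/6,y0+q[1]/6,.015))
```

```text
[0.6198319  0.22336901 0.015     ]
[0.57428514 0.18509338 0.015     ]
[0.58705584 0.24307656 0.015     ]
[0.61032645 0.17256254 0.015     ]
```

Box ends at y≈0.245; fingers at y 0.306±0.016: clear.

move_arm(steps=[[[-0.8, -0.003, -0.003, 0.01, 0], [-0.8, 0, 0, 0.015, 0], [-0.8, 0, 0, 0.015, 0], [-0.8, 0, 0, 0.012, 0], [-0.8, 0, 0, 0, 0]]])

```text
t: 86.23
tcp_pos: [0.5209, 0.3069, 0.0525]
tcp_rot: [-3.112, 0.004, 1.566]
force: [-1.5, -0.2, -0.0]
grip_width: 0.0821
```

Run:
```python
from h import *
tilt();go(.5185,.306,.036,90)
```

```text
t 86.23 pos [0.5209 0.3069 0.0525] r 0.6046 yaw 89.71 tilt out -0.0272 lat 0.0121 tool z [-0.0296 -0.0034] F [-1.5 -0.2 -0. ] w 0.0821
t 86.23 pos [0.5209 0.3069 0.0525] yaw 89.71 F [-1.5 -0.2 -0. ] w 0.0821 q [0.49 0.47 1.96 0.02 0.73 0.48]
total [-0.8 -1.9 16.6] turn -0.29 n 1 per row [-0.0008 -0.0019  0.0166] -0.29
```

move_arm(steps=[[[-0.8, -0.001, -0.002, 0.006, 0], [-0.8, 0, 0, 0.006, 0], [-0.8, 0, 0, 0.002, 0], [-0.5, 0, 0, 0, 0], [0, 0, 0, 0, 0], [0.3, 0, 0, 0, 0], [1, 0, 0, 0, 0], [1, 0, 0, 0, 0]]])

```text
t: 86.9
tcp_pos: [0.5193, 0.3062, 0.0392]
tcp_rot: [-3.114, 0.002, 1.566]
force: [-0.1, 0.1, -0.0]
grip_width: 0.0519
```

move_arm(steps=[[[1, 0, 0, 0, 0], [1, 0, 0, 0, 0], [1, 0, 0, 0, 0]]])

```text
t: 87.15
tcp_pos: [0.5199, 0.3064, 0.0399]
tcp_rot: [-3.115, 0.002, 1.566]
force: [-0.0, 0.6, -1.6]
grip_width: 0.0379
```

move_arm(steps=[[[1, 0, 0, 0, 0], [1, 0, 0, -0.006, 0], [1, 0, 0, -0.015, 0], [1, 0, 0, -0.02, 0], [1, 0, 0, -0.02, 0], [1, 0, 0, -0.02, 0], [1, 0, 0, -0.02, 0], [1, 0, 0, -0.02, 0]]])

```text
t: 87.82
tcp_pos: [0.5197, 0.3048, 0.1626]
tcp_rot: [-3.106, 0.007, 1.566]
force: [-0.2, -0.0, -1.3]
grip_width: 0.0375
```

move_arm(steps=[[[1, 0, 0, -0.02, 0], [1, 0, 0, -0.02, 0], [1, 0, 0, -0.02, 0], [1, 0, 0, -0.02, 0], [1, 0, 0, -0.02, 0], [1, 0, 0, -0.02, 0], [1, 0, 0, -0.015, 0], [1, 0, 0, 0, 0]]])

```text
t: 88.48
tcp_pos: [0.5238, 0.3054, 0.3118]
tcp_rot: [-3.111, 0.004, 1.566]
force: [0.5, 0.9, -0.2]
grip_width: 0.038
```

Run:
```python
from h import *
tilt();go(.50,-.1,.34,88)
d=cam('side'); p=proj(d,np.array([[.52,.28,.15]])).ravel(); print(p)
crop(d,int(p[0])-90,int(p[1])-70,int(p[0])+90,int(p[1])+70,4,'s58')
```

```text
t 88.48 pos [0.5238 0.3054 0.3118] r 0.6064 yaw 89.71 tilt out -0.0285 lat 0.0121 tool z [-0.0307 -0.004 ] F [ 0.5  0.9 -0.2] w 0.038
t 88.48 pos [0.5238 0.3054 0.3118] yaw 89.71 F [ 0.5  0.9 -0.2] w 0.038 q [0.48 0.14 1.85 0.01 1.18 0.49]
total [-405.6  -22.6  -25.9] turn 1.71 n 12 per row [-0.0338 -0.0019 -0.0022] 0.14
[302.58848857 230.20256021]
```

View pics/s58.png

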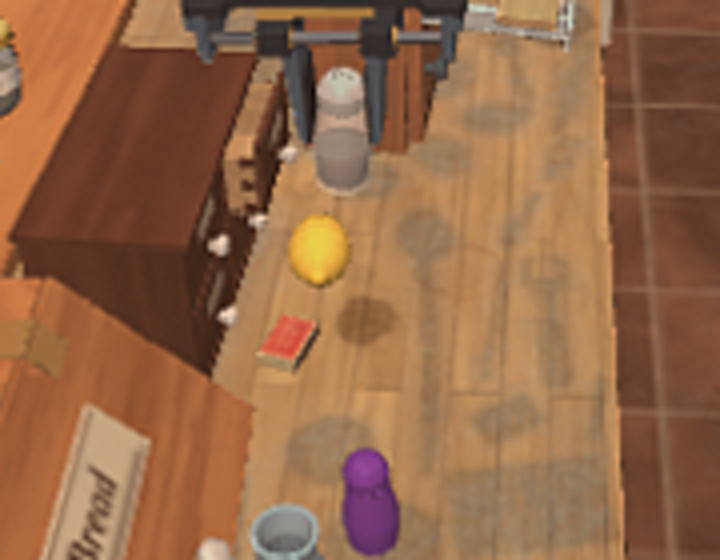

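Held upright; vase and purple decoy untouched. Carrying over.

move_arm(steps=[[[1, -0.015, 0, -0.015, 0.5], [1, -0.022, 0, -0.01, 0.5], [1, -0.025, 0, 0, 0.5], [1, -0.025, 0, 0, 0], [1, -0.025, 0, 0, 0], [1, -0.025, 0, 0, 0], [1, -0.025, 0, 0, 0], [1, -0.025, 0, 0, 0]]])

```text
t: 89.2
tcp_pos: [0.5141, 0.1134, 0.3269]
tcp_rot: [-3.099, 0.009, 1.544]
force: [0.6, -0.1, -1.0]
grip_width: 0.0378
```

move_arm(steps=[[[1, -0.025, 0, 0, 0], [1, -0.025, 0, 0, 0], [1, -0.025, 0, 0, 0], [1, -0.025, 0, 0, 0], [1, -0.025, 0, 0, 0], [1, -0.02, 0, 0, 0], [1, -0.01, 0, 0, 0], [1, 0, 0, 0, 0]]])

```text
t: 89.87
tcp_pos: [0.5029, -0.0523, 0.3173]
tcp_rot: [-3.085, 0.009, 1.542]
force: [-0.4, -0.3, -0.8]
grip_width: 0.0376
```

Run:
```python
from h import *
tilt();go(.40,-.188,.34,88)
```

```text
t 89.87 pos [ 0.5029 -0.0523  0.3173] r 0.5056 yaw 88.33 tilt out -0.056 lat -0.0136 tool z [-0.0572 -0.0078] F [-0.4 -0.3 -0.8] w 0.0376
t 89.87 pos [ 0.5029 -0.0523  0.3173] yaw 88.33 F [-0.4 -0.3 -0.8] w 0.0376 q [-0.14 -0.03  2.02 -0.02  1.21 -0.11]
total [-138.9  -99.9  -15.7] turn 0.33 n 4 per row [-0.0347 -0.025  -0.0039] 0.08
```

move_arm(steps=[[[1, -0.015, 0, -0.01, 0], [1, -0.02, 0, 0, 0], [1, -0.025, 0, 0, 0], [1, -0.022, 0, 0, 0], [1, -0.015, -0.01, 0, 0], [1, -0.005, -0.015, 0, 0], [1, 0, -0.01, 0, 0], [1, 0, 0, 0, 0]]])

```text
t: 90.53
tcp_pos: [0.4621, -0.1507, 0.3248]
tcp_rot: [-3.077, 0.006, 1.544]
force: [-0.1, 0.0, -0.5]
grip_width: 0.0377
```

Run:
```python
from h import *
tilt();go(.401,-.19,.34,88)
```

```text
t 90.53 pos [ 0.4621 -0.1507  0.3248] r 0.4861 yaw 88.47 tilt out -0.0604 lat -0.0238 tool z [-0.0648 -0.0039] F [-0.1  0.  -0.5] w 0.0377
t 90.53 pos [ 0.4621 -0.1507  0.3248] yaw 88.47 F [-0.1  0.  -0.5] w 0.0377 q [-0.35 -0.07  2.04 -0.03  1.23 -0.31]
total [-41.  -60.9 -11. ] turn 0.47 n 2 per row [-0.0205 -0.0305 -0.0055] 0.24
```

move_arm(steps=[[[1, -0.01, -0.012, 0, 0], [1, -0.015, -0.016, 0, 0], [1, -0.008, -0.016, 0, 0], [1, 0, -0.006, 0, 0], [1, 0, 0, 0, 0]]])

```text
t: 90.95
tcp_pos: [0.4096, -0.178, 0.3277]
tcp_rot: [-3.078, 0.005, 1.548]
force: [0.9, -0.4, -1.0]
grip_width: 0.0378
```

Run:
```python
from h import *
tilt();go(.401,-.19,.24,88)
```

```text
t 90.95 pos [ 0.4096 -0.178   0.3277] r 0.4466 yaw 88.69 tilt out -0.0574 lat -0.0284 tool z [-0.0639 -0.0031] F [ 0.9 -0.4 -1. ] w 0.0378
t 90.95 pos [ 0.4096 -0.178   0.3277] yaw 88.69 F [ 0.9 -0.4 -1. ] w 0.0378 q [-0.44 -0.15  2.11 -0.03  1.24 -0.41]
total [-11.8  -2.7  88.1] turn 0.69 n 3 per row [-0.0039 -0.0009  0.0294] 0.23
```

move_arm(steps=[[[1, -0.01, 0, 0, 0], [1, 0, 0, 0.012, 0], [1, 0, 0, 0.015, 0], [1, 0, 0, 0.015, 0], [1, 0, 0, 0.015, 0], [1, 0, 0, 0.01, 0], [1, 0, 0, 0, 0]]])

```text
t: 91.53
tcp_pos: [0.4086, -0.1867, 0.255]
tcp_rot: [-3.08, 0.005, 1.551]
force: [-1.1, -0.2, -1.6]
grip_width: 0.0379
```

Run:
```python
from h import *
tilt();go(.401,-.19,.21,88)
d=cam('side'); p=proj(d,np.array([[.39,-.25,.17]])).ravel(); print(p)
crop(d,int(p[0])-50,int(p[1])-37,int(p[0])+50,int(p[1])+37,8,'s59')
```

```text
t 91.53 pos [ 0.4086 -0.1867  0.255 ] r 0.4493 yaw 88.84 tilt out -0.0545 lat -0.0286 tool z [-0.0615 -0.0034] F [-1.1 -0.2 -1.6] w 0.0379
t 91.53 pos [ 0.4086 -0.1867  0.255 ] yaw 88.84 F [-1.1 -0.2 -1.6] w 0.0379 q [-0.46 -0.06  2.17 -0.03  1.09 -0.43]
total [-3.2 -4.8 45.4] turn 0.84 n 2 per row [-0.0016 -0.0024  0.0227] 0.42
[346.97352582 143.20276911]
```

View pics/s59.png

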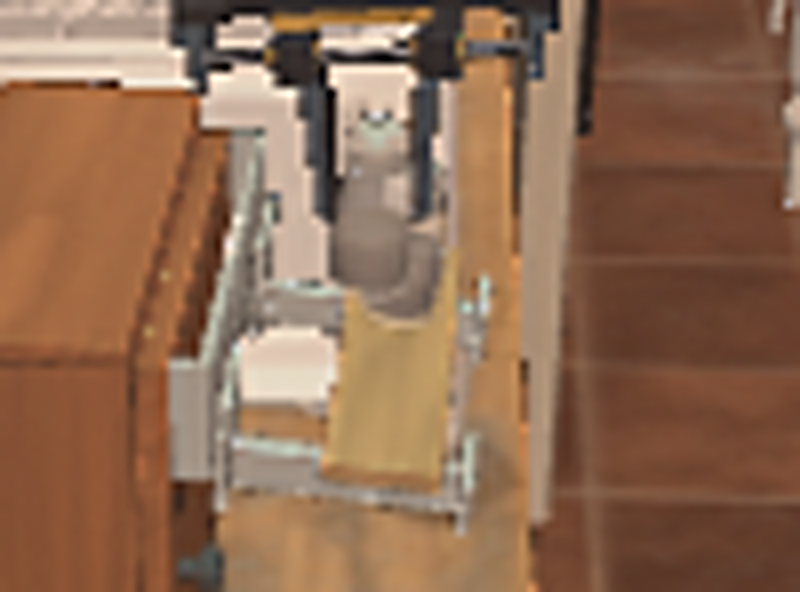

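move_arm(steps=[[[1, -0.001, -0.005, 0.004, 0], [1, 0, 0, 0.01, 0], [1, 0, 0, 0.01, 0], [1, 0, 0, 0.006, 0], [1, 0, 0, 0.003, 0], [1, 0, 0, 0, 0]]])

```text
t: 92.08
tcp_pos: [0.4026, -0.1883, 0.2215]
tcp_rot: [-3.083, 0.006, 1.551]
force: [0.4, -0.5, -1.4]
grip_width: 0.0381
```

Run:
```python
from h import *
tilt();go(.4,-.189,.2,88)
d=cam('side'); p=proj(d,np.array([[.39,-.25,.17]])).ravel(); print(p)
crop(d,int(p[0])-50,int(p[1])-37,int(p[0])+50,int(p[1])+37,8,'s60')
```

```text
t 92.08 pos [ 0.4026 -0.1883  0.2215] r 0.4444 yaw 88.85 tilt out -0.0511 lat -0.0291 tool z [-0.0586 -0.0047] F [ 0.4 -0.5 -1.4] w 0.0381
t 92.08 pos [ 0.4026 -0.1883  0.2215] yaw 88.85 F [ 0.4 -0.5 -1.4] w 0.0381 q [-0.47 -0.03  2.2  -0.04  1.01 -0.43]
total [-0.6 -1.3 21.6] turn 0.85 n 1 per row [-0.0006 -0.0013  0.0216] 0.85
[346.97352582 143.20276911]
```

View pics/s60.png

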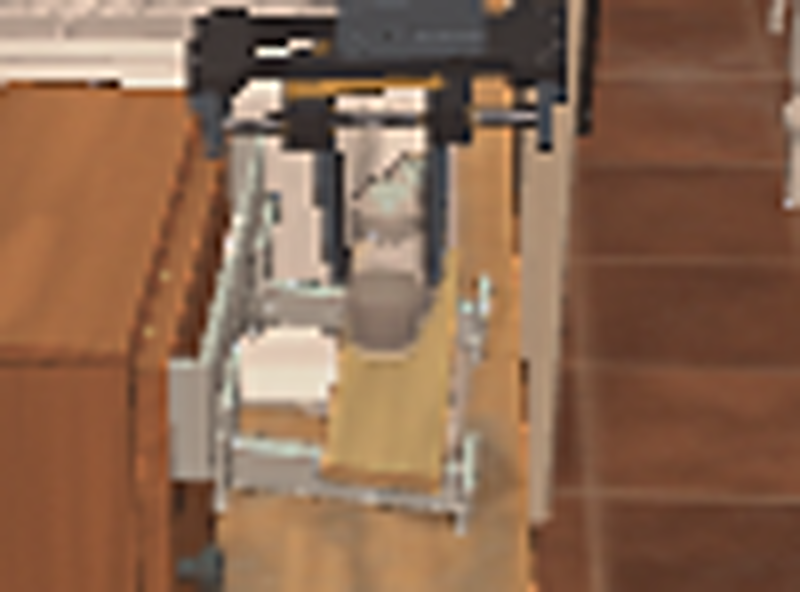

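move_arm(steps=[[[1, -0.001, -0.001, 0.004, 0], [1, 0, -0.001, 0.005, 0], [1, 0, 0, 0.004, 0], [1, 0, 0, 0.002, 0], [1, 0, 0, 0.001, 0], [1, 0, 0, 0, 0]]])

```text
t: 92.63
tcp_pos: [0.3999, -0.1898, 0.2051]
tcp_rot: [-3.085, 0.007, 1.551]
force: [-0.2, 0.2, -1.2]
grip_width: 0.0377
```

move_arm(steps=[[[1, 0, 0, 0.002, 0], [1, 0, 0, 0, 0]]])

```text
t: 92.8
tcp_pos: [0.4, -0.1899, 0.203]
tcp_rot: [-3.085, 0.007, 1.551]
force: [0.2, -0.2, -0.4]
grip_width: 0.0377
```

move_arm(steps=[[[1, 0, 0, 0.0015, 0], [1, 0, 0, 0, 0]]])

```text
t: 92.97
tcp_pos: [0.4, -0.19, 0.2016]
tcp_rot: [-3.085, 0.007, 1.551]
force: [-0.6, -0.9, -0.8]
grip_width: 0.0376
```

move_arm(steps=[[[1, 0, 0, 0.0015, 0], [1, 0, 0, 0, 0]]])

```text
t: 93.13
tcp_pos: [0.4, -0.19, 0.2]
tcp_rot: [-3.085, 0.007, 1.551]
force: [0.1, 0.1, -1.0]
grip_width: 0.0381
```

move_arm(steps=[[[1, 0, 0, 0.001, 0], [1, 0, 0, 0, 0]]])

```text
t: 93.3
tcp_pos: [0.4, -0.19, 0.199]
tcp_rot: [-3.085, 0.007, 1.551]
force: [0.0, 0.3, -0.4]
grip_width: 0.0378
```

move_arm(steps=[[[1, 0, 0, 0.001, 0], [1, 0, 0, 0, 0]]])

```text
t: 93.47
tcp_pos: [0.3999, -0.19, 0.1979]
tcp_rot: [-3.085, 0.007, 1.551]
force: [0.3, -0.0, -1.0]
grip_width: 0.0379
```

move_arm(steps=[[[1, 0, 0, 0.001, 0], [1, 0, 0, 0, 0]]])

```text
t: 93.63
tcp_pos: [0.3999, -0.1901, 0.1968]
tcp_rot: [-3.086, 0.007, 1.551]
force: [0.5, 0.2, -0.5]
grip_width: 0.0376
```

move_arm(steps=[[[1, 0, 0, 0.001, 0], [1, 0, 0, 0, 0]]])

```text
t: 93.8
tcp_pos: [0.4, -0.1902, 0.1961]
tcp_rot: [-3.086, 0.007, 1.551]
force: [-1.3, 1.4, 4.3]
grip_width: 0.0381
```

Contact. Releasing.

move_arm(steps=[[[0.12, 0, 0, 0, 0], [0.05, 0, 0, 0, 0], [0, 0, 0, 0, 0], [-0.15, 0, 0, 0, 0], [-0.3, 0, 0, 0, 0], [-0.5, 0, 0, 0, 0], [-0.5, 0, 0, 0, 0], [-0.5, 0, 0, 0, 0]]])

```text
t: 94.47
tcp_pos: [0.4002, -0.1902, 0.1961]
tcp_rot: [-3.086, 0.007, 1.551]
force: [-0.5, -0.5, 0.8]
grip_width: 0.0682
```

Run:
```python
from h import *
tilt()
d=cam('side'); p=proj(d,np.array([[.39,-.25,.17]])).ravel(); print(p)
crop(d,int(p[0])-50,int(p[1])-37,int(p[0])+50,int(p[1])+37,8,'s61')
```

```text
t 94.47 pos [ 0.4002 -0.1902  0.1961] r 0.4431 yaw 88.85 tilt out -0.0475 lat -0.0295 tool z [-0.0556 -0.0063] F [-0.5 -0.5  0.8] w 0.0682
[346.97352582 143.20276911]
```

View pics/s61.png

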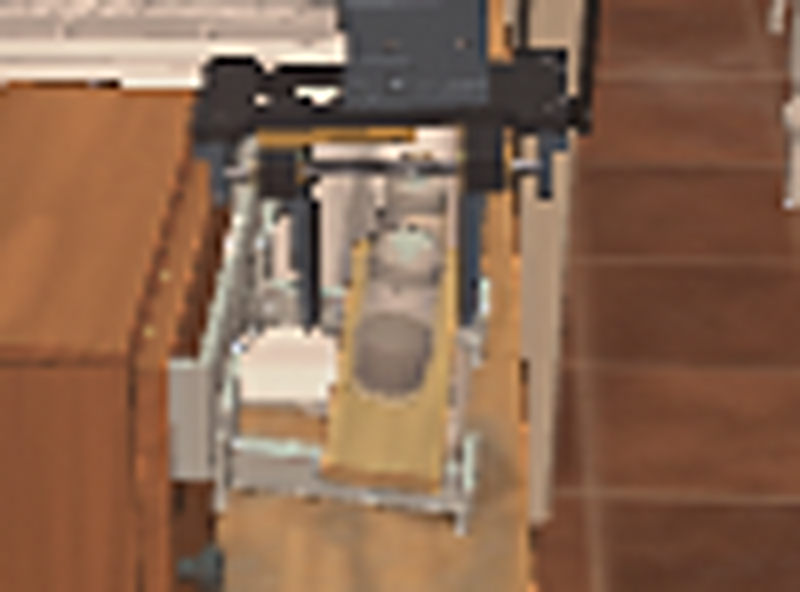

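Both stand on the board (bottom of B at crop (390,395), A's cap behind at (415,170)). Retract straight up.

move_arm(steps=[[[-0.5, 0, 0, -0.005, 0], [-0.5, 0, 0, -0.01, 0], [-0.5, 0, 0, -0.014, 0], [-0.5, 0, 0, -0.014, 0], [-0.5, 0, 0, -0.014, 0], [-0.5, 0, 0, -0.015, 0], [-0.5, 0, 0, -0.015, 0], [-0.5, 0, 0, 0, 0]]])

```text
t: 95.18
tcp_pos: [0.4052, -0.1895, 0.2917]
tcp_rot: [-3.087, 0.007, 1.551]
force: [-0.4, -0.8, 1.1]
grip_width: 0.0686
```

move_arm(steps=[[[-0.5, 0, 0, -0.02, 0], [-0.5, 0.015, 0.01, -0.015, 0], [-0.5, 0.02, 0.02, 0, 0], [-0.5, 0.025, 0.02, 0, 0], [-0.5, 0.025, 0.02, 0, 0], [-0.5, 0.025, 0.01, 0, 0], [-0.5, 0.025, 0, 0, 0], [-0.5, 0.025, 0, 0, 0]]])

```text
t: 95.85
tcp_pos: [0.4938, -0.0274, 0.3249]
tcp_rot: [-3.091, 0.009, 1.544]
force: [-0.2, -0.6, 0.0]
grip_width: 0.0684
```

move_arm(steps=[[[-0.5, 0.025, 0, 0, 0], [-0.5, 0.025, 0, 0, 0], [-0.5, 0.025, 0, 0, 0], [-0.5, 0.02, 0, 0, 0], [-0.5, 0.01, 0, 0, 0], [-0.5, 0, 0, 0, 0]]])

```text
t: 96.35
tcp_pos: [0.4952, 0.0864, 0.323]
tcp_rot: [-3.09, 0.009, 1.548]
force: [0.9, 0.5, 0.2]
grip_width: 0.0683
```

Run:
```python
from h import *
import cv2
tilt()
d=cam('side'); p=proj(d,np.array([[.39,-.25,.17]])).ravel()
crop(d,int(p[0])-65,int(p[1])-48,int(p[0])+65,int(p[1])+48,6,'s62')
t=cam('top'); p=proj(t,np.array([[.42,-.22,.17]])).ravel()
crop(t,int(p[0])-50,int(p[1])-37,int(p[0])+50,int(p[1])+37,8,'t62')
cv2.imwrite('pics/t63.png',t['color'][:,:,::-1]); cv2.imwrite('pics/s63.png',d['color'][:,:,::-1])
```

```text
t 96.35 pos [0.4952 0.0864 0.323 ] r 0.5026 yaw 88.69 tilt out -0.0523 lat 0.0012 tool z [-0.0517 -0.0078] F [0.9 0.5 0.2] w 0.0683
```

View pics/s62.png

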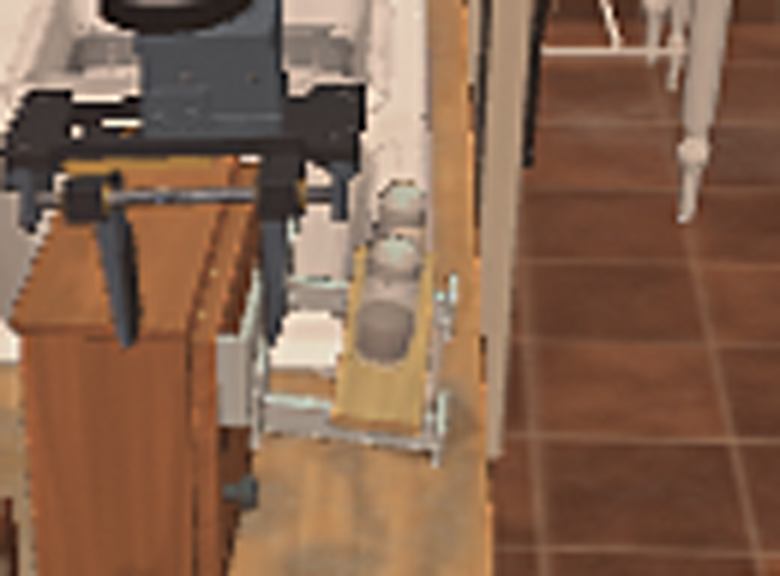

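View pics/t62.png

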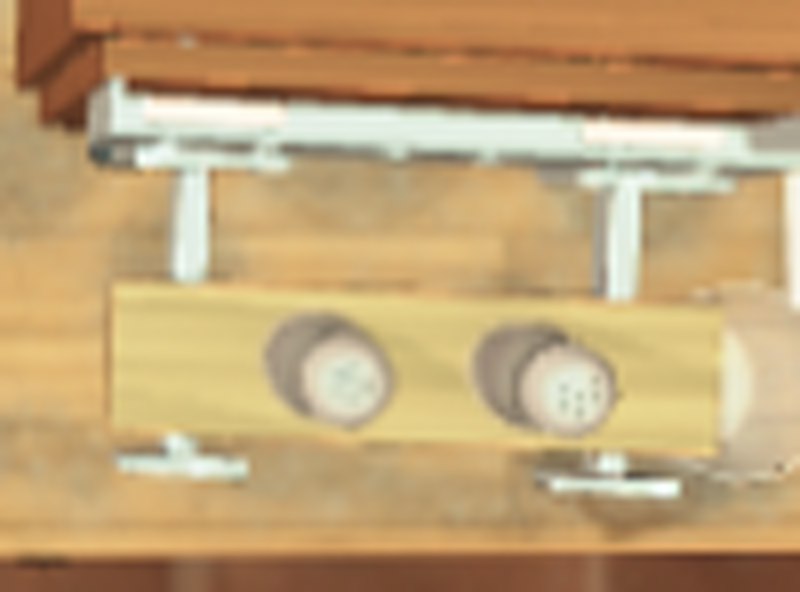

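View pics/t63.png

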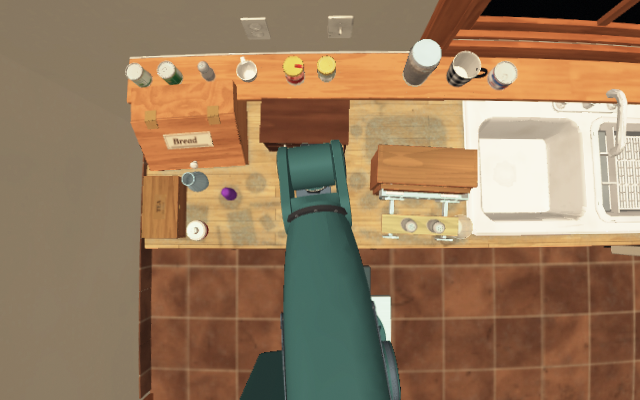

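View pics/s63.png

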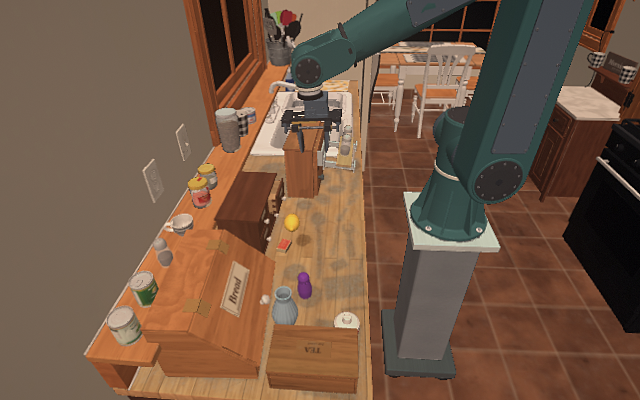

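```bash
ls -t pics | head -80 | tr '\n' ' '
python3 - <<'E'
from h import *
t=cam('top'); crop(t,435,200,495,245,12,'t64')
t=cam('top'); crop(t,170,170,250,245,8,'t65')
E
```

```text
s63.png t63.png t62.png s62.png s61.png s60.png s59.png s58.png s57.png s56.png s55.png s54.png s53.png s52.png s51.png s50.png t50.png t44.png s44.png t43.png s42.png t42.png t41.png s41.png t40.png s40.png s39.png t38.png s38.png s37.png s36.png t36.png s35.png t35.png s34.png t34.png s33.png t33.png t32.png s31.png t31.png t30.png s28.png s27.png s26.png t26.png t25.png s24.png t24.png s23.png t23.png s22.png s21.png t21.png s20.png s19.png t19.png s18.png t18.png s17.png t17.png t16.png s15.png t15.png s14.png t14.png s13.png t13.png s12.png s11.png t11.png s10.png t10.png t9.png t8.png t7.png s6.png side6.png t6.png top6.png
```

View pics/t64.png

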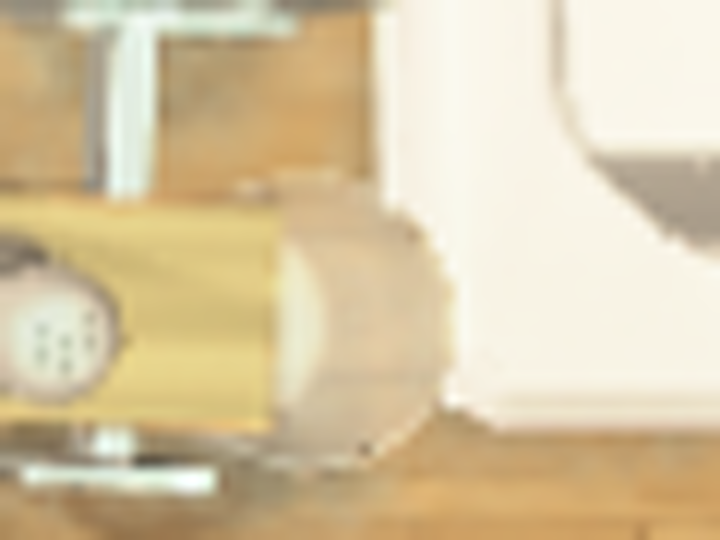

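View pics/t65.png

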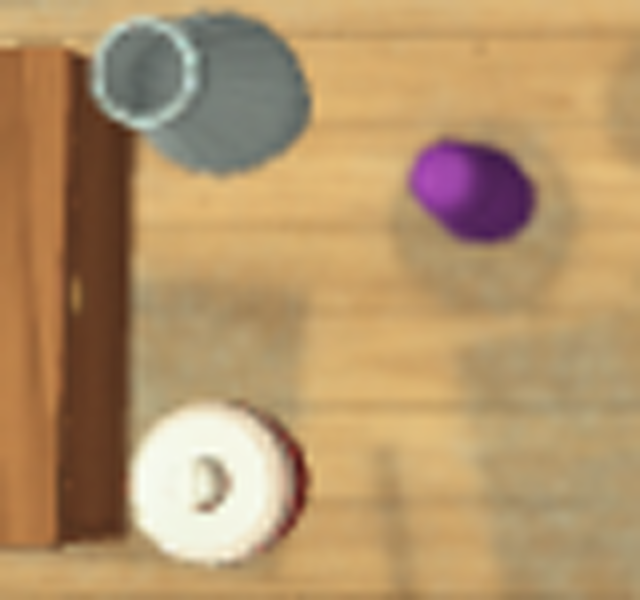

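View pics/top6.png

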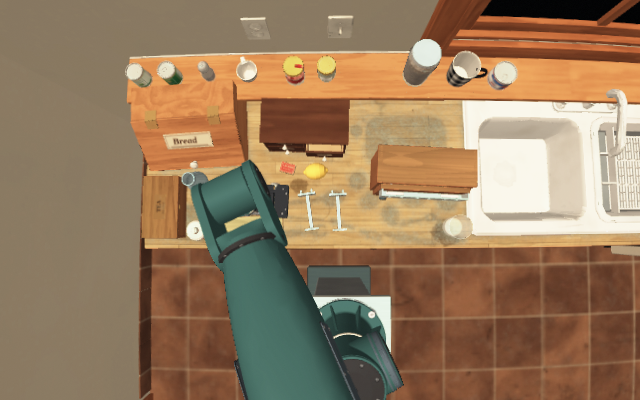

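Run:
```python
from h import *
s=cam('side'); t=cam('top')
crop(s,315,105,365,175,8,'s66'); crop(s,320,300,370,345,12,'s67')
# jug/bowl diameter in top at lid height .07
for u in ((186,195+35)):pass
a=onz(t,170+130/8,170+485/8,.07);b=onz(t,170+295/8,170+485/8,.07);print(a,b)
for z in (0,.1):print(onz(t,435+450/12,200+330/12,z),onz(t,435+350/12,200+470/12,z))
```

```text
[0.37928432 0.53425738 0.07      ] [0.37939293 0.46311378 0.07      ]
[ 0.38594148 -0.4535414   0.        ] [ 0.34523897 -0.42247299  0.        ]
[ 0.38634367 -0.41482794  0.1       ] [ 0.34874145 -0.386126    0.1       ]
```

View pics/s66.png

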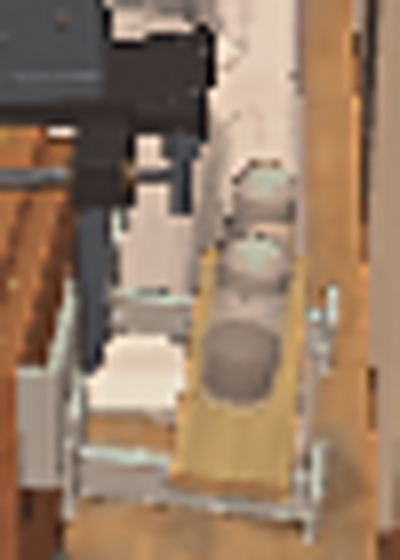

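View pics/s67.png

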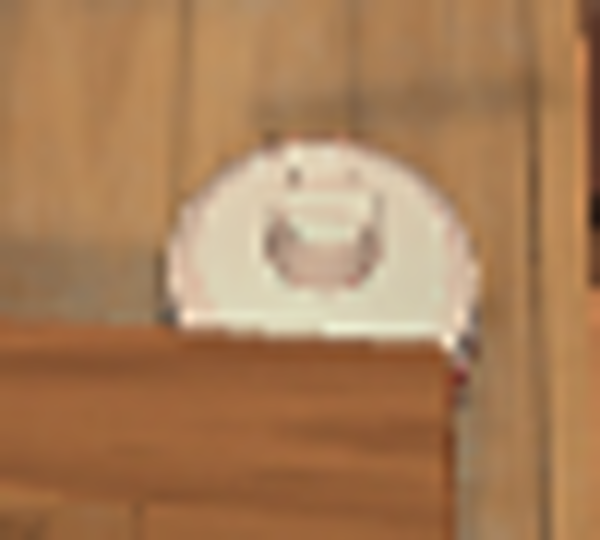

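Run:
```python
import cv2
a=cv2.imread('pics/top6.png')[205:250,430:490]; b=cv2.imread('pics/t63.png')[205:250,430:490]
cv2.imwrite('pics/t68.png',cv2.resize(cv2.vconcat([a,b]),None,fx=6,fy=6,interpolation=2))
a=cv2.imread('pics/side6.png')[95:185,290:370]; b=cv2.imread('pics/s63.png')[95:185,290:370]
cv2.imwrite('pics/s68.png',cv2.resize(cv2.hconcat([a,b]),None,fx=5,fy=5,interpolation=2))
```

```text
(no output)
```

View pics/t68.png

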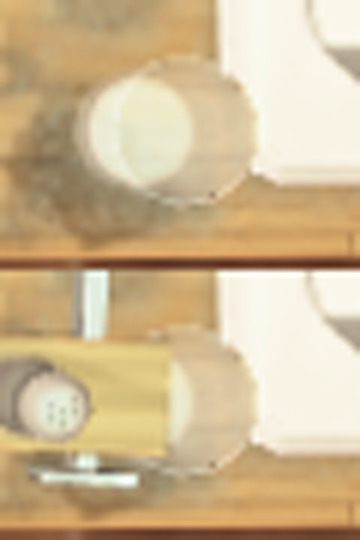

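View pics/s68.png

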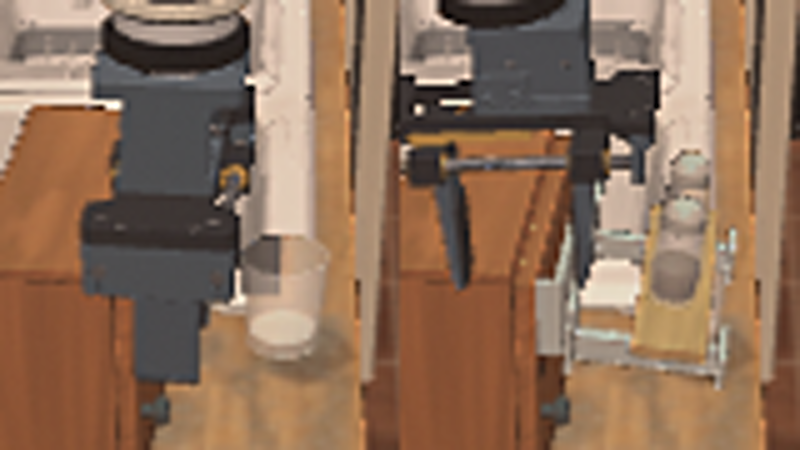

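Run:
```python
from h import *
s=cam('side'); t=cam('top')
print(tri(s,(290+287/5,95+252/5),t,(430+195/6,205+130/6)), onz(t,430+155/6,205+130/6,.0))
```

```text
(array([ 0.38798113, -0.38637878,  0.08691338]), np.float64(0.0026740852326676483)) [ 0.38937972 -0.39378088  0.        ]
```

The glass tumbler under the board's end hasn't moved, and its rim (about 0.09 m) is well below the board. Handing in.

Run:
```python
from rig import *
print(job_done())
```

```text
the job is handed in; nothing more can be done
None
```

The job is handed in at about 96.5 s. The steps were done in the order asked:

- **Door:** I pushed it shut past its catch first.
- **Arms:** Both display arms are hooked and pressed home, one in the left pair of slots and one in the right. Each took about 40–48 N. They show the few degrees of droop expected of a locked arm.
- **Board:** It lies across both arms, with its measured centre about 2 mm from where it should be. It follows the arms' droop of about 4° towards the robot.
- **Salt shakers:** Both clear-glass shakers stand on the board, about 80 mm apart and near its centreline.

**Last pictures:** The shakers were upright, the vase and the purple shaker were untouched and the gripper was empty and clear. The glass tumbler under the board's right end had not moved, and its rim is about 0.09 m high, below the board at about 0.148 m.

**Not certain:**
- I saw no small tin on the worktop, so I placed none. The only candidate was a red pot with a white knobbed lid about 71 mm wide, which I took for a sugar bowl.
- The pictures can't confirm the locks directly. I judged them from the pressing force and from where the arms' plates and bars sit.
- Both shakers were set down with the tool tilted about 3–4°, and they settled flat on the board when released.

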